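# Load the yoghurt maker and start the braced timer

## Task

Start this batch of yoghurt: stand every lidded jar from the cork mat in a well of its own in the white yoghurt maker, right down to the bottom, and then put the clear cover on so that it sits flat all round. After that, with the loose kitchen timer standing upright and its back braced against the maker, push the timer's green start button fully in, hold it for a moment and let go. Leave the timer standing upright beside the maker, and do not shift the mug or the honey jar.

Things in the scene. Friction and masses are not known exactly. Their poses are not given: they have to be found in the camera images.
- maker: White insulated yoghurt maker, heavy, does not move: a tub 172 mm deep (its x) by 250 mm long (its y) with upright flat sides up to 55 mm, which stand 86 mm (x) and 125 mm (y) from the origin, the centre of its underside on the worktop. On top a shoulder 55 mm high runs all round a plateau 148 x 226 mm, 65 mm high, with six wells (x = -39, +39; y = -78, 0, +78 mm).
- well_0 (a point): Centre of the mouth of well 0, level with the plateau, 65 mm above the worktop. The well is round, 57 mm wide with a 2 mm chamfer, and 40 mm deep: its floor is 25 mm above the worktop. Wells 78 mm apart; z up, x and y as the maker's.
- well_1 (a point): Centre of the mouth of well 1, level with the plateau, 65 mm above the worktop. The well is round, 57 mm wide with a 2 mm chamfer, and 40 mm deep: its floor is 25 mm above the worktop. Wells 78 mm apart; z up, x and y as the maker's.
- well_2 (a point): Centre of the mouth of well 2, level with the plateau, 65 mm above the worktop. The well is round, 57 mm wide with a 2 mm chamfer, and 40 mm deep: its floor is 25 mm above the worktop. Wells 78 mm apart; z up, x and y as the maker's.
- well_3 (a point): Centre of the mouth of well 3, level with the plateau, 65 mm above the worktop. The well is round, 57 mm wide with a 2 mm chamfer, and 40 mm deep: its floor is 25 mm above the worktop. Wells 78 mm apart; z up, x and y as the maker's.
- well_4 (a point): Centre of the mouth of well 4, level with the plateau, 65 mm above the worktop. The well is round, 57 mm wide with a 2 mm chamfer, and 40 mm deep: its floor is 25 mm above the worktop. Wells 78 mm apart; z up, x and y as the maker's.
- well_5 (a point): Centre of the mouth of well 5, level with the plateau, 65 mm above the worktop. The well is round, 57 mm wide with a 2 mm chamfer, and 40 mm deep: its floor is 25 mm above the worktop. Wells 78 mm apart; z up, x and y as the maker's.
- mat: Flat cork mat 310 (its x) x 200 (its y) x 4 mm, fixed, on which the jars stand at first. Origin: centre of its underside.
- jar_0_mid (a point): Lidded white jar 0 with a blue band and a pale wooden lid (may be absent), 52 mm wide, 78 mm high, 150 g, closed. Point: on its axis, half-way up (39 mm above its base); z is the jar's axis. Body and lid (the uppermost 17 mm) are equally wide. In a well its upper 38 mm stand out above the plateau, so the top is 103 mm above the worktop.
- jar_1_mid (a point): Lidded white jar 1 with a blue band and a pale wooden lid (may be absent), 52 mm wide, 78 mm high, 150 g, closed. Point: on its axis, half-way up (39 mm above its base); z is the jar's axis. Body and lid (the uppermost 17 mm) are equally wide. In a well its upper 38 mm stand out above the plateau, so the top is 103 mm above the worktop.
- jar_2_mid (a point): Lidded white jar 2 with a blue band and a pale wooden lid (may be absent), 52 mm wide, 78 mm high, 150 g, closed. Point: on its axis, half-way up (39 mm above its base); z is the jar's axis. Body and lid (the uppermost 17 mm) are equally wide. In a well its upper 38 mm stand out above the plateau, so the top is 103 mm above the worktop.
- jar_3_mid (a point): Lidded white jar 3 with a blue band and a pale wooden lid (may be absent), 52 mm wide, 78 mm high, 150 g, closed. Point: on its axis, half-way up (39 mm above its base); z is the jar's axis. Body and lid (the uppermost 17 mm) are equally wide. In a well its upper 38 mm stand out above the plateau, so the top is 103 mm above the worktop.
- jar_4_mid (a point): Lidded white jar 4 with a blue band and a pale wooden lid (may be absent), 52 mm wide, 78 mm high, 150 g, closed. Point: on its axis, half-way up (39 mm above its base); z is the jar's axis. Body and lid (the uppermost 17 mm) are equally wide. In a well its upper 38 mm stand out above the plateau, so the top is 103 mm above the worktop.
- jar_5_mid (a point): Lidded white jar 5 with a blue band and a pale wooden lid (may be absent), 52 mm wide, 78 mm high, 150 g, closed. Point: on its axis, half-way up (39 mm above its base); z is the jar's axis. Body and lid (the uppermost 17 mm) are equally wide. In a well its upper 38 mm stand out above the plateau, so the top is 103 mm above the worktop.
- cover: Clear cover, an upside-down box 164 (its x) x 242 (its y) x 60 mm, walls 4 mm, 210 to 310 g, at first standing rim-down on the worktop. Origin: centre of the rim's plane. On the maker, long side along long side (either way round), its rim rests on the shoulder 55 mm above the worktop, and it encloses the plateau with 4 mm to spare on each side.
- cover_grip (a point): Centre of the blue bar grip on top of the cover: 70 mm long (along the cover's y), 18 mm wide (x), 14 mm thick, 81 mm above the rim and 21 mm above the cover's roof, on two posts with an open gap under it. With the cover on the maker it is 136 mm above the worktop. Axes as the cover's.
- timer: Loose grey kitchen timer, an upright block 52 mm deep (its x) x 62 mm wide (its y) x 66 mm high, 180 to 290 g, which slides easily. Origin: centre of its underside; its x points from the front (display and green button) to the flat back. To be gripped by its two sides, 62 mm apart.
- start_face (a point): Centre of the outer face of the green start button, 27 mm wide, in the middle of the timer's front, 27 mm above the worktop and 35 mm in front of the timer's origin; x points into the timer, the way it is pressed. The button sticks out 9 mm.
- start (a joint): Travel of the start button, 0 out to 0.006 m fully in; a spring pushes it back with 1.6 N at first to 4 N fully in, more than it takes to slide the unbraced timer.
- mug: Green and white mug, 78 x 116 x 101 mm, standing on the worktop; a bystander. Origin: centre of its underside.
- honey: Glass honey jar with a dark lid, 65 mm wide, 86 mm high, standing behind the maker; a bystander. Origin: centre of its underside.
Not all that is in view belongs to the job. What is shaped like the part that bears jar_2_mid but turquoise is not meant.

How it is judged:
By the outcome, as a careful person would: the job done as asked, in the order asked, and still so for the second after the job is handed in, with the robot touching nothing.
Of jar_0, jar_1, jar_2, jar_3, jar_4, jar_5 only 4 to 6 are there at a start; the rules pass over those that are not, and their reading is None.
At some moment in a run one of timer, jar_0, jar_1, jar_2, jar_3, jar_4, jar_5 may be knocked a few centimetres aside while the robot is not near it.
It also fails if it takes over 210 s, if anything falls off the work surface, if the arm or the gripper's body presses on something with over 40 N, if the wrist force passes 120 N, or if a joint passes its speed limit or range.

## Robot

A 6-joint arm with a two-finger parallel gripper is mounted at the origin on a cart in front of the work surface, level with it; the furniture and walls round the work are solid. World frame = base frame: x ahead of the robot, y to its left, z up, the work surface at z = 0. Lengths are in m, angles in degrees, forces in N, time in s.
With the tool pointing down it reaches from about 0.3 to 0.75 m from the base axis. Payload 8.5 kg.
Tool frame: the origin (TCP) lies at the very end of the fingers, on their centre line; the grasp point (between the pads) lies 19 mm behind it (hold_point_z is the distance from the TCP to the grasp point, in m); z points along the fingers, y is the direction in which the jaws open and shut (so a half turn about z gives the same grasp; the last joint's range is limited). The gripper opens to 85 mm and grips with 20 to 120 N. Pads are 22 mm wide; open, the fingers measure 114 mm over their backs; the gripper's body (76 mm by 85 mm) begins 54 mm behind the grasp point. The pads swing forward as they close: fully open they stand 13 mm farther back than shut.
Start: joints at [-89.399, 21.807, 74.336, -0, 83.858, -12.336], TCP at [0.123, -0.536, 0.231] pointing down, gripper open.
Joint ranges: [-178.18, 178.18], [-50.72, 133.34], [12.68, 142.11], [-81.47, 261.47], [9.98, 163.14], [-165.26, 165.26]. Speed limits (degrees/s): [136.94, 136.94, 180, 180, 180, 180].

## Interface

Orientations are given as a 3x3 rotation matrix whose columns are the frame's x, y, z axes.
In Python, from rig import observe, get_image, close_job, hold_point_z gives the robot as it stands. The module is installed in compiled form; this text tells all that it offers.
- The arm moves only by the tool jog_arm, never from a script. Its arguments are lists of equal length, an entry for each row: "travel": the shift along the world's x, y, z in m, a list of three; "dr": the turn, a rotation vector about the world's x, y, z in rad, a list of three. In form: {"travel": [[x, y, z], ...], "dr": [[rx, ry, rz], ...]}. A call has 1 to 20 rows; each row shifts and turns the commanded pose from where the row before left it; what a row does not reach is not made up. A row lasts 1/12 s, in which the tool goes at most 41.7 mm and 7.16 degrees, less where a joint would pass 70% of its speed; a pose out of reach is approached as far as the arm can. A call with a gripper value outside its range is refused whole. "jaw" is the finger opening in m, from 0 to 0.0854, set as the call begins (left out, the last holds). The fingers move at their own pace and stop on an object; "newtons" is the grip in N (left out, the last holds). Time passes only in rows, so rows that do not move let the fingers close. It gives the time, the measured TCP pose, the force and the opening at its end, in the units of the state.
- observe(): the state, without advancing time (a new reading comes with each control period).
- get_image(name): name is "scene" or "side" or "wrist"; returns a dict with "color" (384x512x3 uint8, red, green, blue), "fovy" (degrees; the focal length in pixels is half the picture's height over the tangent of half this angle, whatever the lens; pixels are square), "cx", "cy" (the principal point, pixels), "R" (3x3) and "t" (3): a world point X has camera coordinates R X + t. Camera axes: x right, y down, z forward; pixel columns grow to the right and rows downward; lengths in m; the calibration is good to about 2 mm. A picture is of the moment at which its call begins. There is no depth.
- close_job(): hands the job in, once; it reports no verdict.
The state is a dict: "time_s": time; "q": joint angles; "qvel": joint speeds; "joint_efforts": joint torques, N m; "position": TCP position; "tool_rot": TCP orientation; "ft_force": force on the tool from outside, world axes, zero at the start; "wrist_torque": the same for the moment, N m; "grip_width": finger opening in m.
Only numpy, scipy, OpenCV 4.12 (cv2) and the standard library are available. Lean on these libraries where they do the work, as an engineer would, in place of code of your own. Each camera call takes 0.05 s, during which the arm holds its last target.

## Working session

There is one attempt and no reset: what is moved stays moved. The work goes in short steps, Python scripts to look and compute and a tool call to move; the robot and the scene stay as the last step left them, time stands still between calls to the robot, and variables do not carry over. Pictures are saved under pics/ and viewed, and the job is handed in when it is done.

Besides the shell and the picture viewer there is one more tool, called after "Emit:" as name(argument=value, ...), one argument or row to a line, values as JSON. jog_arm: Moves the arm, as the interface text tells. Its arguments: {"type":"object","properties":{"travel":{"type":"array"},"dr":{"type":"array"},"jaw":{"type":"number"},"newtons":{"type":"number"}},"required":["travel","dr"]}

```bash
mkdir -p pics
cat > h.py <<'E'
import numpy as np, cv2
from rig import observe,get_image,close_job,hold_point_z
def snap(n,f):
    im=get_image(n); cv2.imwrite(f'pics/{f}.png',im['color'][:,:,::-1]); 
    np.savez(f'pics/{f}.npz',**{k:np.asarray(v) for k,v in im.items()}); return im
def load(f): return dict(np.load(f'pics/{f}.npz'))
def K(im):
    f=im['color'].shape[0]/2/np.tan(np.radians(float(im['fovy']))/2); return f,float(im['cx']),float(im['cy'])
def ray(im,u,v):
    f,cx,cy=K(im); R=np.array(im['R']);t=np.array(im['t'])
    return -R.T@t, R.T@np.array([(u-cx)/f,(v-cy)/f,1])
def onz(im,u,v,z):
    o,d=ray(im,u,v); return o+d*(z-o[2])/d[2]
def proj(im,X):
    f,cx,cy=K(im); c=np.array(im['R'])@np.array(X)+np.array(im['t']); return np.array([cx+f*c[0]/c[2],cy+f*c[1]/c[2]])
E
python3 - <<'E'
from h import *
for n in ['scene','side','wrist']:
    im=snap(n,n+'0'); print(n,im['fovy'],im['cx'],im['cy'],-np.array(im['R']).T@np.array(im['t']),np.array(im['R'])[2])
print(observe(),hold_point_z)
E
```

```text
scene 53.347455676745085 252.56095780185387 191.73688181338204 [-0.20752349  0.72591962  0.85317741] [ 0.56971284 -0.56766307 -0.59429448]
side 52.47232513952305 246.8089035628175 190.82592371231357 [ 0.31737444 -0.93948371  0.83351446] [ 0.17382634  0.76281895 -0.62280949]
wrist 68.00346029858567 251.61790027135504 192.0003381137101 [ 0.19429207 -0.51855235  0.37420059] [-0.28032733 -0.06314502 -0.95782529]
{'time_s': 0.15, 'q': array([-8.93975593e+01,  2.18334950e+01,  7.43706607e+01, -9.69516328e-05,
        8.38570075e+01, -1.23347149e+01]), 'qvel': array([ 0.01180472, -0.14400165, -0.04274562,  0.134502  , -0.03792754,
       -0.0845289 ]), 'joint_efforts': array([ 1.68878432e-03, -4.48634577e+01, -2.31340402e+01, -2.60370070e-04,
        3.78018376e-03, -2.99232374e-05]), 'position': array([ 0.12314026, -0.53582721,  0.23086498]), 'tool_rot': array([[ 9.74616175e-01,  2.23882360e-01, -1.29064084e-05],
       [ 2.23882246e-01, -9.74615617e-01,  1.06742259e-03],
       [ 2.26398302e-04, -1.04321684e-03, -9.99999430e-01]]), 'ft_force': array([-0.18398768, -0.34854543, -0.27465449]), 'wrist_torque': array([0.00624522, 0.02345938, 0.04062849]), 'grip_width': 0.08548601251990899} 0.0187
```

View pics/scene0.png

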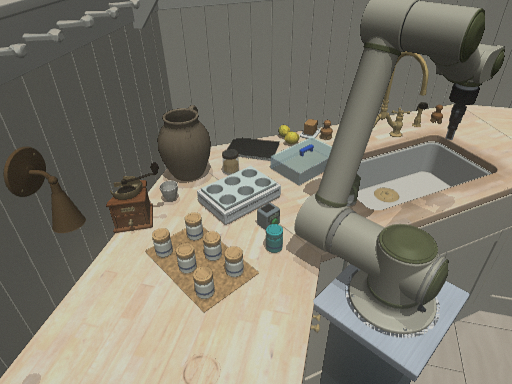

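View pics/side0.png

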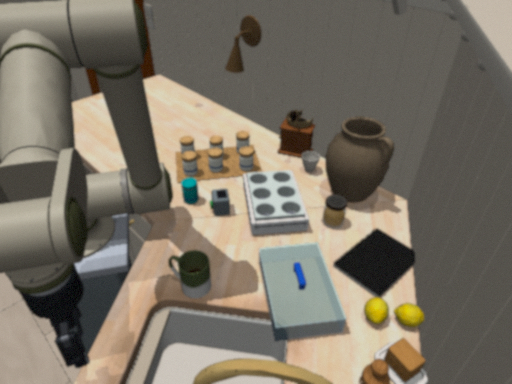

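View pics/wrist0.png

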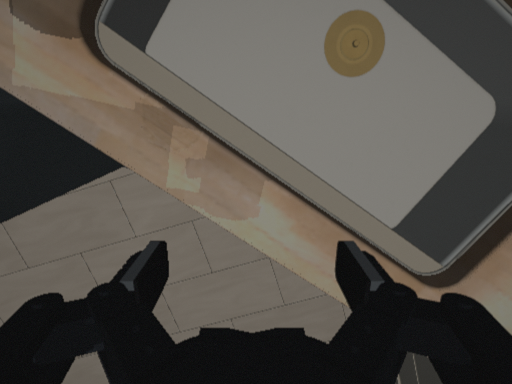

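Scene view: six banded jars with pale lids stand on the mat, at about (162,240), (194,225), (212,245), (186,258), (233,260) and (204,283). The turquoise one at (274,238) is off the mat and not meant. The maker is at (238,192), the timer at (268,214) and the cover at (302,158). I'll look at enlarged crops before measuring.

Run:
```python
import cv2
a=cv2.imread('pics/scene0.png'); b=cv2.imread('pics/side0.png')
cv2.imwrite('pics/c1.png',cv2.resize(a[130:310,130:345],None,fx=3.6,fy=3.3,interpolation=cv2.INTER_CUBIC)[:600,:800])
cv2.imwrite('pics/c2.png',cv2.resize(b[120:250,160:360],None,fx=4,fy=4,interpolation=cv2.INTER_CUBIC))
cv2.imwrite('pics/c3.png',cv2.resize(b[220:350,160:360],None,fx=4,fy=4,interpolation=cv2.INTER_CUBIC))
```

```text
(no output)
```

View pics/c1.png

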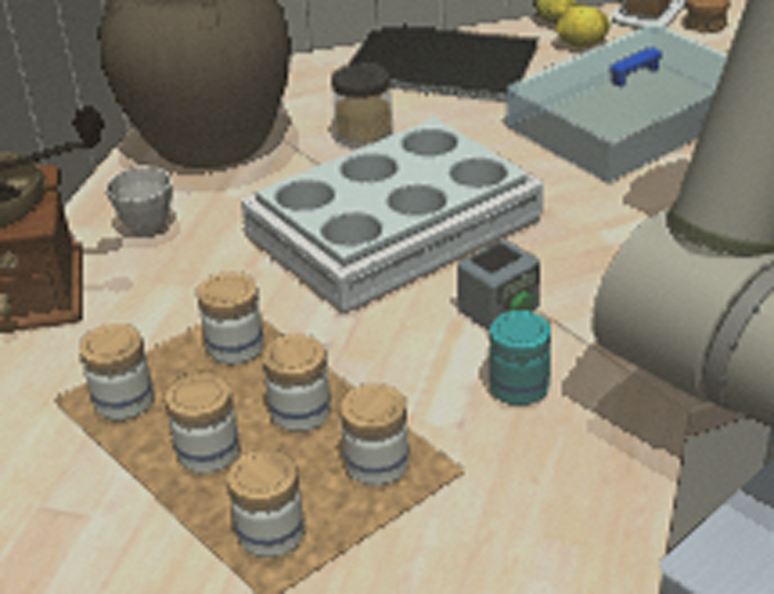

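View pics/c2.png

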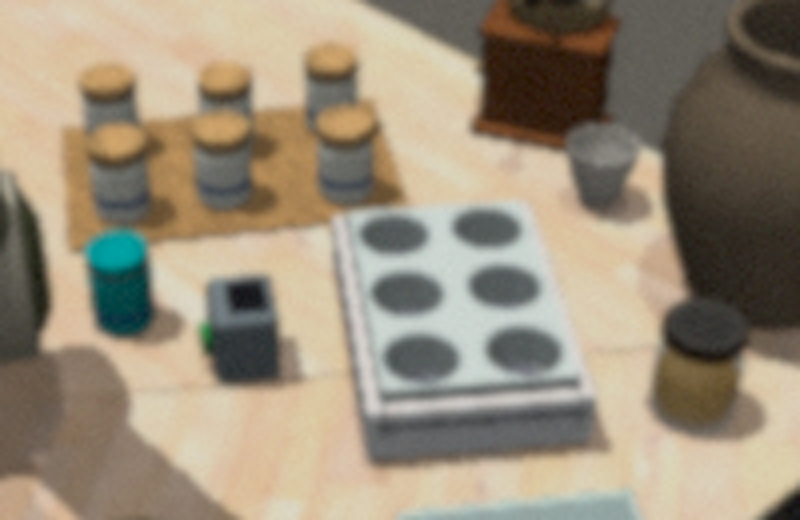

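View pics/c3.png

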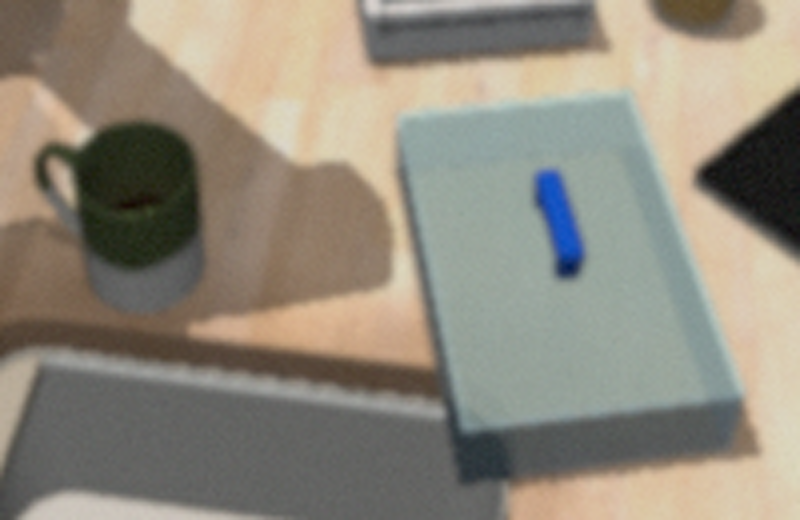

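Side view: two rows of three jars on the mat, with the six empty wells clear. The timer is at about (220,200), with its green button facing the robot and its back towards the maker. The cover with its blue bar is at (300,275), the mug at (195,270). Next I measure.

```bash
cat > meas.py <<'E'
from h import *
def blobs(m,amin=20):
    n,l,s,c=cv2.connectedComponentsWithStats(m.astype(np.uint8)); return [(c[i],s[i]) for i in range(1,n) if s[i][4]>=amin],l
def wells(im,box):
    g=cv2.cvtColor(im['color'],cv2.COLOR_RGB2GRAY); x0,y0,x1,y1=box
    sub=cv2.resize(g[y0:y1,x0:x1],None,fx=4,fy=4,interpolation=cv2.INTER_CUBIC)
    m=(sub<125).astype(np.uint8); cs,_=cv2.findContours(m,cv2.RETR_LIST,cv2.CHAIN_APPROX_NONE); out=[]
    for c in cs:
        a=cv2.contourArea(c)
        if 1200<a<6000:
            e=cv2.fitEllipse(c)
            if a/(np.pi/4*e[1][0]*e[1][1])>0.9: out.append((x0+(e[0][0]+.5)/4-.5,y0+(e[0][1]+.5)/4-.5,e[1]))
    return out
E
python3 - <<'E'
from meas import *
s=load('scene0');d=load('side0')
for n,im,box in (('scene',s,(195,160,290,225)),('side',d,(235,165,315,240))):
    for u,v,e in wells(im,box): print(n,round(u,1),round(v,1),np.round(e),np.round(onz(im,u,v,.065),4))
for n,im in (('scene',s),('side',d)):
    h=cv2.cvtColor(im['color'],cv2.COLOR_RGB2HSV)
    for nm,m in (('blue',(h[...,0]>108)&(h[...,0]<130)&(h[...,1]>170)&(h[...,2]>60)),('green',(h[...,0]>50)&(h[...,0]<75)&(h[...,1]>150))):
        for c,st in blobs(m,6)[0]: print(n,nm,c,st)
E
```

```text
scene 227.3 199.1 [34. 67.] [0.582  0.0612 0.065 ]
scene 245.3 190.2 [32. 65.] [ 0.5728 -0.0162  0.065 ]
scene 214.2 188.8 [31. 65.] [0.6594 0.0521 0.065 ]
scene 262.4 181.9 [30. 62.] [ 0.5634 -0.0934  0.065 ]
scene 232.1 180.6 [29. 63.] [ 0.6498 -0.0254  0.065 ]
scene 249.0 172.8 [28. 61.] [ 0.6405 -0.1028  0.065 ]
scene 229.9 166.4 [60. 71.] [ 0.7256 -0.085   0.065 ]
side 264.7 209.1 [41. 70.] [ 0.5641 -0.0962  0.065 ]
side 290.3 207.1 [40. 70.] [ 0.6414 -0.1051  0.065 ]
side 261.1 192.9 [37. 65.] [ 0.5733 -0.0189  0.065 ]
side 285.5 191.2 [36. 65.] [ 0.6504 -0.0282  0.065 ]
side 257.9 178.2 [33. 62.] [0.5824 0.0583 0.065 ]
side 281.1 176.7 [32. 62.] [0.6596 0.0491 0.065 ]
side 309.7 168.7 [38. 50.] [0.7677 0.0705 0.065 ]
side 248.7 167.8 [29. 93.] [0.5666 0.1236 0.065 ]
scene blue [306.27777778 147.61111111] [301 145  12   6  18]
side blue [299.52845528 274.95934959] [295 263  10  25 123]
```

```bash
cat >> meas.py <<'E'
def lids(im,box):
    # lid mask incl. sides; ellipse-fit bbox edges: use left/right extents and top for position
    h=cv2.cvtColor(im['color'],cv2.COLOR_RGB2HSV)
    m=((h[...,0]>8)&(h[...,0]<24)&(h[...,1]>85)&(h[...,2]>110))
    return m
def ellproj(im,X,z,r=.026):
    a=np.linspace(0,2*np.pi,60); P=np.array([proj(im,[X[0]+r*np.cos(t),X[1]+r*np.sin(t),z]) for t in a]); return P
E
python3 - <<'E'
from meas import *
for n,b in (('scene',(140,205,260,310)),('side',(170,125,265,185))):
    im=load(n+'0'); x0,y0,x1,y1=b
    h=cv2.cvtColor(im['color'],cv2.COLOR_RGB2HSV)
    pts=[(162,235),(186,250)] if n=='scene' else [(190,155),(216,141)]
    for u,v in pts: print(n,[tuple(h[v+dv,u]) for dv in (-6,-3,0,3,6,9)])
    print('mat',h[265,215] if n=='scene' else h[165,203])
    cv2.imwrite(f'pics/l_{n}.png',cv2.resize(im['color'][y0:y1,x0:x1,::-1],None,fx=6,fy=5,interpolation=cv2.INTER_CUBIC))
E
```

```text
scene [(np.uint8(18), np.uint8(101), np.uint8(189)), (np.uint8(18), np.uint8(102), np.uint8(193)), (np.uint8(17), np.uint8(100), np.uint8(188)), (np.uint8(17), np.uint8(102), np.uint8(182)), (np.uint8(18), np.uint8(94), np.uint8(106)), (np.uint8(43), np.uint8(13), np.uint8(173))]
scene [(np.uint8(18), np.uint8(101), np.uint8(176)), (np.uint8(17), np.uint8(100), np.uint8(188)), (np.uint8(17), np.uint8(102), np.uint8(185)), (np.uint8(18), np.uint8(100), np.uint8(164)), (np.uint8(17), np.uint8(93), np.uint8(115)), (np.uint8(20), np.uint8(44), np.uint8(105))]
mat [ 18 105 172]
side [(np.uint8(28), np.uint8(31), np.uint8(107)), (np.uint8(17), np.uint8(118), np.uint8(196)), (np.uint8(17), np.uint8(121), np.uint8(204)), (np.uint8(17), np.uint8(121), np.uint8(166)), (np.uint8(15), np.uint8(67), np.uint8(84)), (np.uint8(45), np.uint8(14), np.uint8(110))]
side [(np.uint8(17), np.uint8(89), np.uint8(215)), (np.uint8(17), np.uint8(121), np.uint8(208)), (np.uint8(17), np.uint8(119), np.uint8(184)), (np.uint8(15), np.uint8(86), np.uint8(77)), (np.uint8(18), np.uint8(83), np.uint8(148)), (np.uint8(18), np.uint8(123), np.uint8(199))]
mat [ 17 126 182]
```

View pics/l_scene.png

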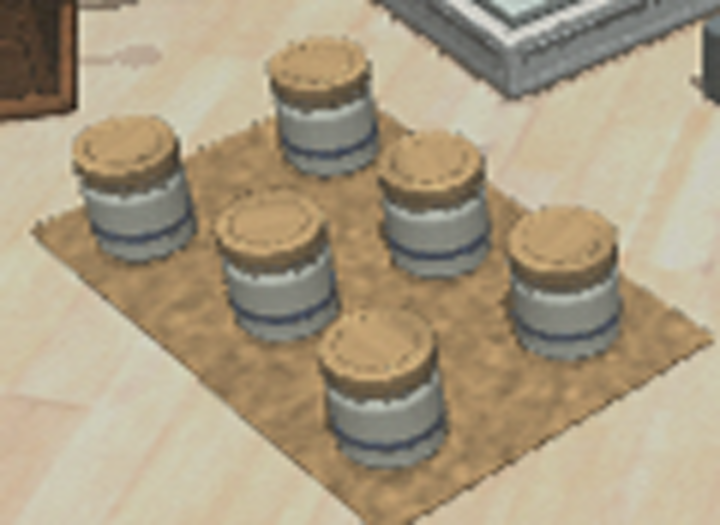

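View pics/l_side.png

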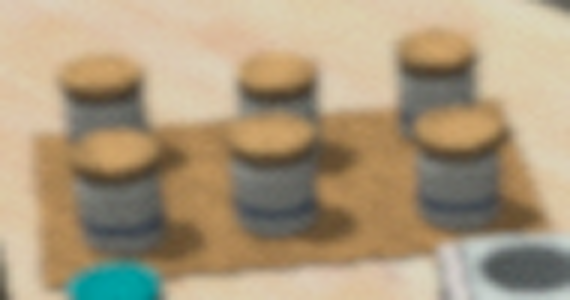

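Run:
```python
from meas import *
S=[(126,141),(319,63),(431,155),(271,216),(563,233),(379,336)]
D=[(102,76),(278,75),(437,51),(116,150),(274,133),(461,123)]
s=load('scene0');d=load('side0')
for u,v in S: print('scene',np.round(onz(s,140+u/6-.4,205+v/5-.4,.082),4))
for u,v in D: print('side',np.round(onz(d,170+u/6-.4,125+v/5-.4,.082),4))
# maker fit
W={'a':[(.582,.0612),(.5728,-.0162),(.5634,-.0934),(.6594,.0521),(.6498,-.0254),(.6405,-.1028)],
'b':[(.5824,.0583),(.5733,-.0189),(.5641,-.0962),(.6596,.0491),(.6504,-.0282),(.6414,-.1051)]}
P=(np.array(W['a'])+np.array(W['b']))/2; c=P.mean(0)
L=np.array([(-39,78),(-39,0),(-39,-78),(39,78),(39,0),(39,-78)])/1000
U,_,Vt=np.linalg.svd(L.T@(P-c)); R=(U@Vt).T
print(c,np.degrees(np.arctan2(R[1,0],R[0,0])));print(np.round(c+L@R.T,4).tolist(),abs(c+L@R.T-P).max())
for u,v in [(400,115),(632,95),(740,400),(460,430)]: print('cover roof',np.round(onz(d,160+u/4-.4,220+v/4-.4,.06),4))
print('grip',onz(d,299.5,275,.085))
for u,v in [(546,173),(574,262)]: print('gripends',np.round(onz(d,160+u/4-.4,220+v/4-.4,.088),4))
# timer top corners  c2: 
for u,v in [(207,283),(270,277),(277,315),(213,325)]: print('timer side',np.round(onz(d,160+u/4-.4,120+v/4-.4,.066),4))
for u,v in [(457,263),(495,240),(540,262),(500,293)]: print('timer scene',np.round(onz(s,130+u/3.6-.4,130+v/3.3-.4,.066),4))
```

```text
scene [0.5899 0.3233 0.082 ]
scene [0.5759 0.2123 0.082 ]
scene [0.4692 0.2274 0.082 ]
scene [0.4864 0.3126 0.082 ]
scene [0.3753 0.227  0.082 ]
scene [0.3796 0.3351 0.082 ]
side [0.3782 0.3289 0.082 ]
side [0.4845 0.3049 0.082 ]
side [0.5877 0.3161 0.082 ]
side [0.3755 0.2268 0.082 ]
side [0.4691 0.2271 0.082 ]
side [0.5797 0.2142 0.082 ]
[ 0.61159167 -0.022125  ] -6.814854604864592
[[0.5821, 0.06], [0.5729, -0.0175], [0.5636, -0.0949], [0.6596, 0.0507], [0.6503, -0.0268], [0.6411, -0.1042]] 0.0002517073050606333
cover roof [ 0.5107 -0.242   0.06  ]
cover roof [ 0.669  -0.2603  0.06  ]
cover roof [ 0.6424 -0.4961  0.06  ]
cover roof [ 0.4839 -0.4782  0.06  ]
grip [ 0.57668385 -0.37144077  0.085     ]
gripends [ 0.58   -0.3355  0.088 ]
gripends [ 0.574  -0.4042  0.088 ]
timer side [0.4228 0.0289 0.066 ]
timer side [0.4728 0.0249 0.066 ]
timer side [ 0.4692 -0.023   0.066 ]
timer side [ 0.4191 -0.0235  0.066 ]
timer scene [0.4703 0.0342 0.066 ]
timer scene [ 0.4699 -0.0163  0.066 ]
timer scene [ 0.4163 -0.0179  0.066 ]
timer scene [0.4111 0.0415 0.066 ]
```

Emit:
jog_arm(
  travel=[
    [0.0277,0.0156,0.007],
    [0.0277,0.0156,0.007],
    [0.0277,0.0156,0.007],
    [0.0277,0.0156,0.007],
    [0.0277,0.0156,0.007],
    [0.0277,0.0156,0.007],
    [0.0277,0.0156,0.007],
    [0.0277,0.0156,0.007],
    [0.0277,0.0156,0.007],
    [0.0277,0.0156,0.007],
    [0.006,0.033,0],
    [0.006,0.033,0],
    [0.006,0.033,0],
    [0.006,0.033,0],
    [0.006,0.033,0],
    [0.006,0.033,0],
    [0.006,0.033,0],
    [0.006,0.033,0],
    [0.006,0.033,0],
    [0.006,0.033,0],
  ],
  dr=[
    [0,0,0.044],
    [0,0,0.044],
    [0,0,0.044],
    [0,0,0.044],
    [0,0,0.044],
    [0,0,0.044],
    [0,0,0.044],
    [0,0,0.044],
    [0,0,0.044],
    [0,0,0.044],
    [0,0,0],
    [0,0,0],
    [0,0,0],
    [0,0,0],
    [0,0,0],
    [0,0,0],
    [0,0,0],
    [0,0,0],
    [0,0,0],
    [0,0,0],
  ],
  jaw=0.085,
  newtons=30,
)

```text
time_s: 1.82
position: [0.46, -0.0484, 0.3012]
tool_rot: [[0.787, 0.618, -0.0], [0.618, -0.787, 0.0], [-0.0, -0.0, -1.0]]
ft_force: [0.8, -0.2, -0.0]
grip_width: 0.085
```

Emit:
jog_arm(
  travel=[
    [0.006,0.032,0],
    [0.006,0.032,0],
    [0.006,0.032,0],
    [0.006,0.032,0],
    [0.006,0.032,0],
    [0.006,0.032,0],
    [0.006,0.032,0],
    [0.006,0.032,0],
    [0.006,0.032,0],
    [0,0,0],
    [0,0,0],
    [0,0,0],
  ],
  dr=[
    [0,0,0],
    [0,0,0],
    [0,0,0],
    [0,0,0],
    [0,0,0],
    [0,0,0],
    [0,0,0],
    [0,0,0],
    [0,0,0],
    [0,0,0],
    [0,0,0],
    [0,0,0],
  ],
)

```text
time_s: 2.82
position: [0.514, 0.2376, 0.301]
tool_rot: [[0.786, 0.618, -0.001], [0.618, -0.786, -0.0], [-0.001, -0.0, -1.0]]
ft_force: [-0.2, -1.1, 0.3]
grip_width: 0.085
```

Run:
```python
from h import *
im=snap('wrist','w1'); print(observe()['position'],observe()['tool_rot'],observe()['q'])
A=dict(A=(.589,.320),B=(.578,.213),C=(.469,.227),D=(.485,.309),E=(.375,.227),F=(.379,.332))
for k,p in A.items(): print(k,proj(im,[*p,.082]))
snap('scene','s1')
```

```text
[0.51405308 0.23718153 0.3012551 ] [[ 7.86897483e-01  6.17083659e-01 -3.29704166e-04]
 [ 6.17083570e-01 -7.86897550e-01 -3.36920307e-04]
 [-4.67351416e-04  6.16667171e-05 -9.99999889e-01]] [ 1.27964336e+01  2.13340329e+01  6.36030722e+01 -1.46984704e-02
  9.50855918e+01  6.46916551e+01]
A [236.84566056  74.40986606]
B [299.2125096  138.37557403]
C [237.79952074 196.72860789]
D [194.1913397  149.36862929]
E [197.38654853 246.62653237]
F [134.94336578 200.90924593]
```

View pics/w1.png

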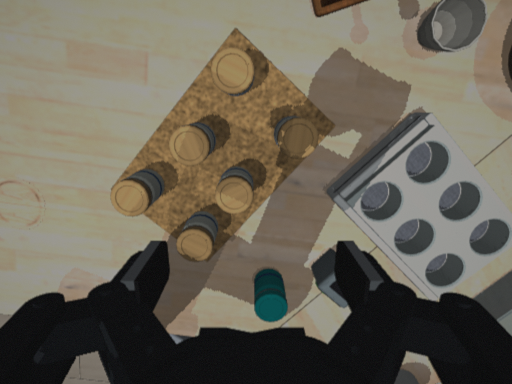

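The wrist view shows the six lids at (234,71), (191,145), (298,137), (131,198), (235,192) and (196,242). The turquoise jar is at (270,300), the timer at (330,270) and the wells are at right. I'll fit the lid circles.

Run:
```python
from meas import *
im=load('w1'); g=cv2.cvtColor(im['color'],cv2.COLOR_RGB2GRAY); big=cv2.GaussianBlur(cv2.resize(g,None,fx=3,fy=3,interpolation=cv2.INTER_CUBIC),(0,0),2)
A=dict(A=(234,71),B=(298,137),C=(235,192),D=(191,145),E=(196,242),F=(131,198))
out=cv2.resize(im['color'][20:280,90:350,::-1],None,fx=2.3,fy=2.3)
for k,(u,v) in A.items():
    x0,y0=3*(u-32),3*(v-32); sub=big[max(y0,0):y0+192,x0:x0+192]; y0=max(y0,0)
    c=cv2.HoughCircles(sub,cv2.HOUGH_GRADIENT_ALT,1.0,20,param1=120,param2=0.3,minRadius=50,maxRadius=70)
    if c is None: print(k,None); continue
    c=c.reshape(-1,c.shape[-1]); r=[]
    for x,y,rr in c[:,:3]:
        uu,vv=(x0+x+.5)/3-.5,(y0+y+.5)/3-.5; r.append((round(uu,1),round(vv,1),round(rr/3,1),np.round(onz(im,uu,vv,.082)[:2],4)))
    print(k,r)
    cv2.circle(out,(int((r[0][0]-90)*2.3),int((r[0][1]-20)*2.3)),int(r[0][2]*2.3),(0,0,255),1)
cv2.imwrite('pics/w1o.png',out)
for u,v,e in wells(im,(350,130,512,300)): print(round(u,1),round(v,1),np.round(e),np.round(onz(im,u,v,.065),4))
```

```text
A [(np.float32(234.3), np.float32(70.0), np.float32(18.3), array([0.591 , 0.3252])), (np.float32(234.3), np.float32(70.0), np.float32(22.2), array([0.591 , 0.3252]))]
B None
C [(np.float32(233.0), np.float32(195.7), np.float32(18.3), array([0.4662, 0.2329]))]
D [(np.float32(189.7), np.float32(143.7), np.float32(20.3), array([0.4874, 0.3176])), (np.float32(189.7), np.float32(143.7), np.float32(17.6), array([0.4874, 0.3176]))]
E [(np.float32(192.7), np.float32(245.7), np.float32(17.9), array([0.3721, 0.2331]))]
F [(np.float32(131.0), np.float32(199.3), np.float32(21.4), array([0.3776, 0.3373])), (np.float32(131.0), np.float32(199.3), np.float32(17.5), array([0.3776, 0.3373]))]
```

View pics/w1o.png

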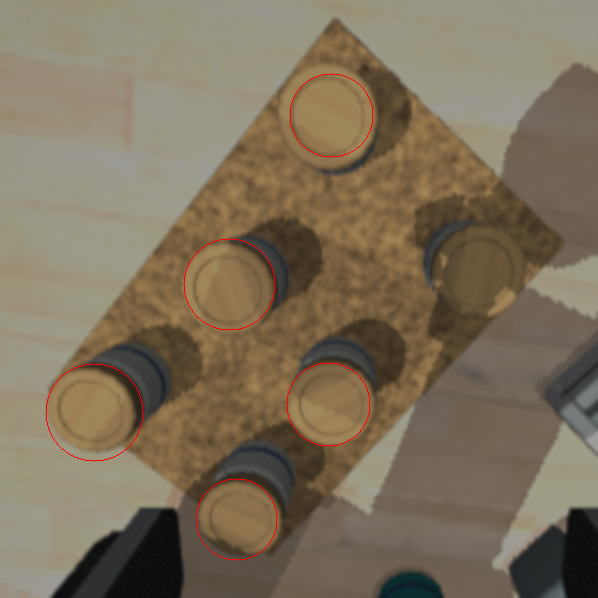

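Run:
```python
from meas import *
im=load('w1')
C=dict(A=(329,114),B=(481,266),C=(330,401),D=(229,284),E=(239,518),F=(93,408))
for k,(x,y) in C.items(): print(k,np.round(onz(im,90+x/2.3-.3,20+y/2.3-.3,.082)[:2],4))
# wells visible? grey contours
for X in [(.5821,.06),(.5729,-.0175),(.5636,-.0949),(.6596,.0507),(.6503,-.0268),(.6411,-.1042)]: print(proj(im,[*X,.065]))
b=cv2.resize(im['color'][110:300,340:512,::-1],None,fx=4,fy=3.1,interpolation=cv2.INTER_CUBIC); cv2.imwrite('pics/w1m.png',b[:600,:])
```

```text
A [0.5905 0.3272]
B [0.5805 0.2158]
C [0.4682 0.2341]
D [0.4876 0.3184]
E [0.3739 0.2327]
F [0.3797 0.3399]
[381.43883438 202.70169148]
[414.25697234 238.36016945]
[444.57184329 271.41126013]
[427.64991007 164.04458646]
[459.88771145 202.70599878]
[489.67727806 238.33003807]
```

View pics/w1m.png

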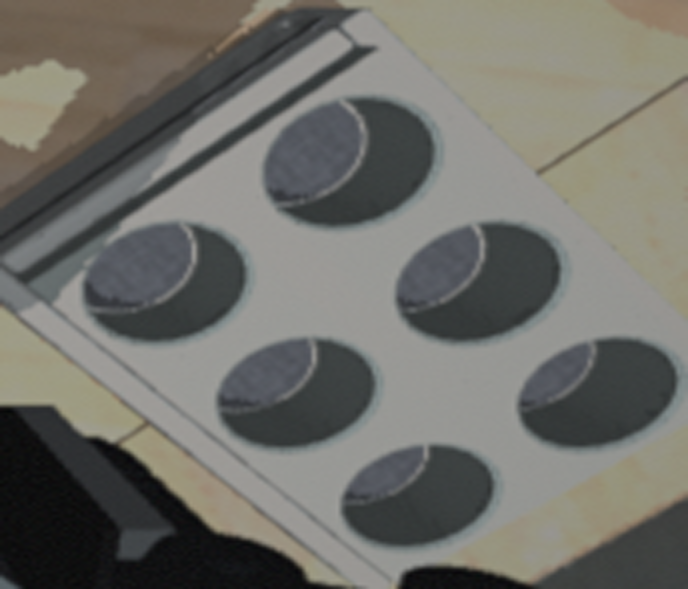

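Emit:
jog_arm(
  travel=[
    [0.0081,-0.0028,-0.0139],
    [0.0081,-0.0028,-0.0139],
    [0.0081,-0.0028,-0.0139],
    [0.0081,-0.0028,-0.0139],
    [0.0081,-0.0028,-0.0139],
    [0.0081,-0.0028,-0.0139],
    [0.0081,-0.0028,-0.0139],
    [0.0081,-0.0028,-0.0139],
    [0,0,0],
    [0,0,0],
  ],
  dr=[
    [0,0,0],
    [0,0,0],
    [0,0,0],
    [0,0,0],
    [0,0,0],
    [0,0,0],
    [0,0,0],
    [0,0,0],
    [0,0,0],
    [0,0,0],
  ],
)

```text
time_s: 3.75
position: [0.579, 0.2151, 0.1896]
tool_rot: [[0.787, 0.617, -0.001], [0.617, -0.787, -0.0], [-0.001, -0.001, -1.0]]
ft_force: [-0.3, 0.8, 0.6]
grip_width: 0.0851
```

Run:
```python
from h import *
im=snap('wrist','w2'); print(observe()['position'])
p=observe()['position']; print(proj(im,[*p[:2],.082]))
b=cv2.resize(im['color'][:,:,::-1],None,fx=1.5,fy=1.5); cv2.circle(b,tuple((proj(im,[*p[:2],.082])*1.5).astype(int)),3,(0,0,255),-1); cv2.imwrite('pics/w2b.png',b)
```

```text
[0.57898459 0.21542696 0.19050468]
[252.4083762  189.87425899]
```

View pics/w2b.png

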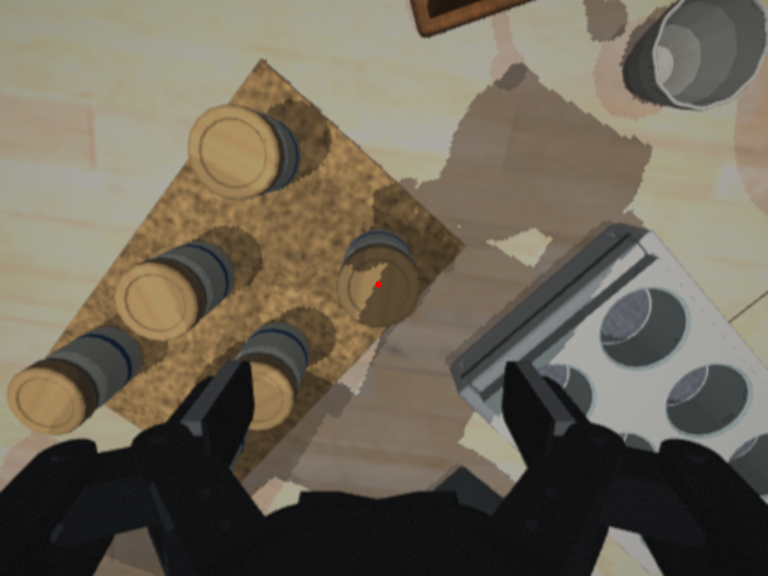

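The lid's centre coincides with the tool axis at (252,190). I'll descend and grip it.

Emit:
jog_arm(
  travel=[
    [0,0,-0.03],
    [0,0,-0.03],
    [0,0,-0.03],
    [0,0,-0.03],
    [0,0,-0.0225],
    [0,0,0],
    [0,0,0],
  ],
  dr=[
    [0,0,0],
    [0,0,0],
    [0,0,0],
    [0,0,0],
    [0,0,0],
    [0,0,0],
    [0,0,0],
  ],
)

```text
time_s: 4.38
position: [0.579, 0.2158, 0.0483]
tool_rot: [[0.786, 0.618, 0.0], [0.618, -0.786, 0.0], [0.0, -0.0, -1.0]]
ft_force: [-0.6, 0.5, 0.8]
grip_width: 0.0848
```

Emit:
jog_arm(
  travel=[
    [0,0,0],
    [0,0,0],
    [0,0,0],
    [0,0,0],
    [0,0,0],
    [0,0,0],
    [0,0,0],
    [0,0,0],
  ],
  dr=[
    [0,0,0],
    [0,0,0],
    [0,0,0],
    [0,0,0],
    [0,0,0],
    [0,0,0],
    [0,0,0],
    [0,0,0],
  ],
  jaw=0.04,
  newtons=35,
)

```text
time_s: 5.05
position: [0.5798, 0.2158, 0.0497]
tool_rot: [[0.786, 0.618, 0.003], [0.618, -0.786, 0.001], [0.003, 0.002, -1.0]]
ft_force: [-1.1, -0.4, 5.8]
grip_width: 0.0512
```

Emit:
jog_arm(
  travel=[
    [0,0,0.02],
    [0,0,0.03],
    [0,0,0.03],
    [0,0,0.03],
    [0,0,0.02],
    [0,0,0],
  ],
  dr=[
    [0,0,0],
    [0,0,0],
    [0,0,0],
    [0,0,0],
    [0,0,0],
    [0,0,0],
  ],
)

```text
time_s: 5.55
position: [0.5805, 0.2159, 0.1833]
tool_rot: [[0.786, 0.618, 0.01], [0.618, -0.786, 0.002], [0.008, 0.005, -1.0]]
ft_force: [1.0, -0.1, -1.6]
grip_width: 0.0507
```

Run:
```python
from h import *
im=snap('wrist','w3'); print(observe()['position'],observe()['ft_force'])
b=cv2.resize(im['color'][:,:,::-1],None,fx=1.5,fy=1.5);  cv2.imwrite('pics/w3b.png',b)
im=snap('scene','s3'); cv2.imwrite('pics/s3b.png',cv2.resize(im['color'][120:310,130:330,::-1],None,fx=4,fy=3.1,interpolation=cv2.INTER_CUBIC))
```

```text
[0.57962969 0.21576684 0.18033384] [ 0.17449414 -0.50291479 -1.38342286]
```

View pics/w3b.png

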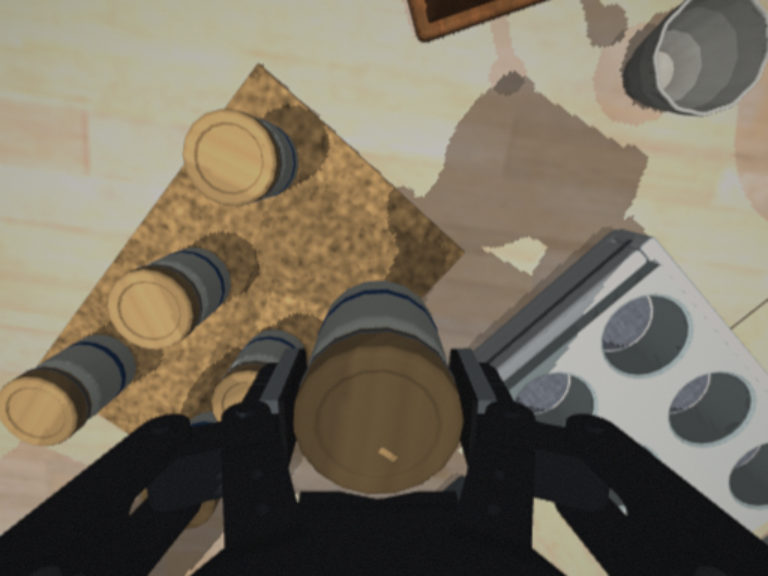

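View pics/s3b.png

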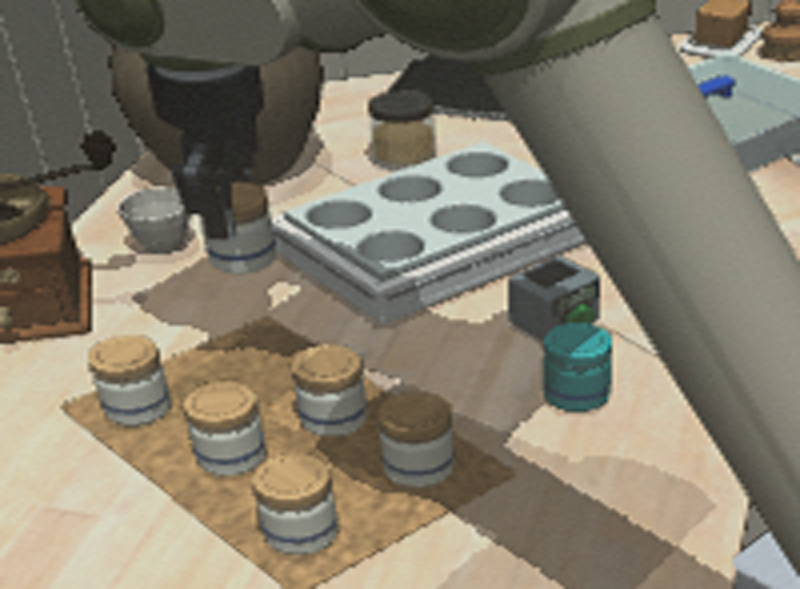

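Emit:
jog_arm(
  travel=[
    [0.0134,-0.0274,0],
    [0.0134,-0.0274,0],
    [0.0134,-0.0274,0],
    [0.0134,-0.0274,0],
    [0.0134,-0.0274,0],
    [0.0136,-0.0276,0],
    [0,0,-0.025],
    [0,0,-0.025],
    [0,0,0],
    [0,0,0],
    [0,0,0],
  ],
  dr=[
    [0,0,0],
    [0,0,0],
    [0,0,0],
    [0,0,0],
    [0,0,0],
    [0,0,0],
    [0,0,0],
    [0,0,0],
    [0,0,0],
    [0,0,0],
    [0,0,0],
  ],
)

```text
time_s: 6.57
position: [0.6598, 0.0513, 0.1283]
tool_rot: [[0.786, 0.618, 0.001], [0.618, -0.786, -0.0], [0.0, 0.0, -1.0]]
ft_force: [1.0, -0.4, -1.8]
grip_width: 0.0508
```

Run:
```python
from h import *
im=snap('wrist','w4'); print(observe()['position'],observe()['ft_force'])
b=cv2.resize(im['color'][:,:,::-1],None,fx=1.5,fy=1.5);  cv2.imwrite('pics/w4b.png',b)
im=snap('scene','s4'); cv2.imwrite('pics/s4b.png',cv2.resize(im['color'][120:240,170:330,::-1],None,fx=5,fy=5,interpolation=cv2.INTER_CUBIC))
im=snap('side','d4'); cv2.imwrite('pics/d4b.png',cv2.resize(im['color'][120:240,200:360,::-1],None,fx=5,fy=5,interpolation=cv2.INTER_CUBIC))
```

```text
[0.6600008  0.05132717 0.1289467 ] [-0.04224823 -0.41457775 -0.54526075]
```

View pics/w4b.png

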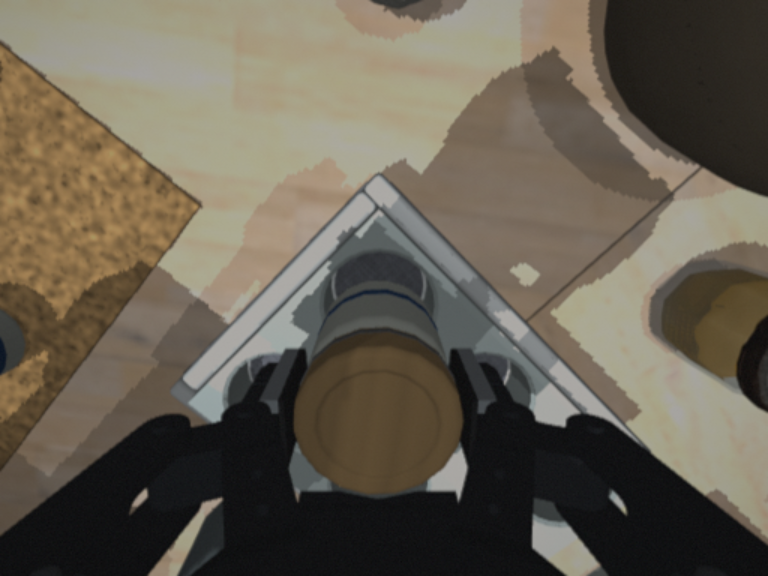

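View pics/s4b.png

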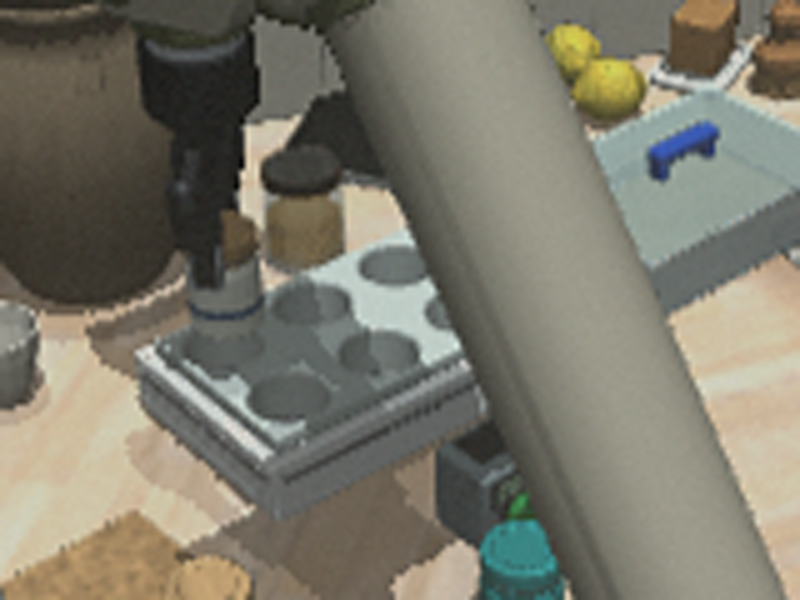

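View pics/d4b.png

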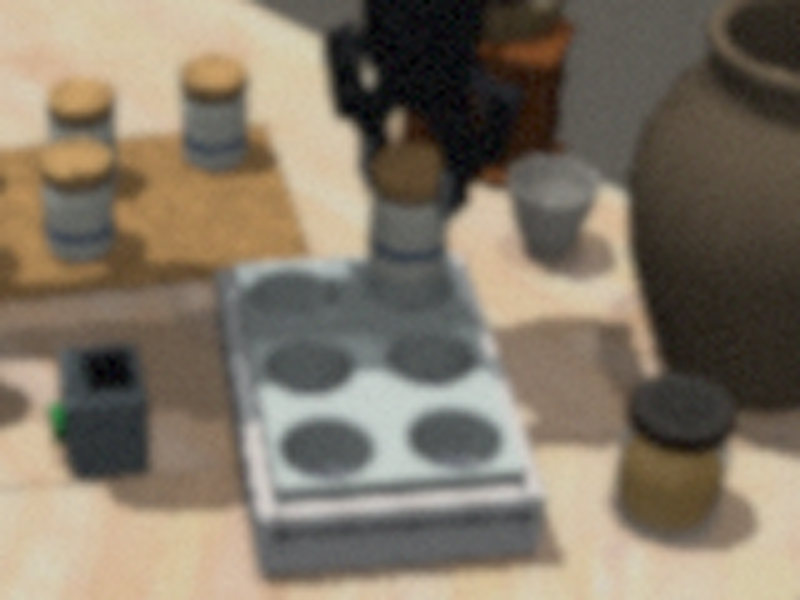

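The jar is centred over its well in all three views. Inserting it now.

Emit:
jog_arm(
  travel=[
    [0,0,-0.01],
    [0,0,-0.01],
    [0,0,-0.01],
    [0,0,-0.01],
    [0,0,-0.01],
    [0,0,-0.006],
    [0,0,0],
  ],
  dr=[
    [0,0,0],
    [0,0,0],
    [0,0,0],
    [0,0,0],
    [0,0,0],
    [0,0,0],
    [0,0,0],
  ],
)

```text
time_s: 7.3
position: [0.6626, 0.0531, 0.0739]
tool_rot: [[0.785, 0.619, 0.011], [0.619, -0.785, 0.002], [0.01, 0.005, -1.0]]
ft_force: [3.6, 4.1, -3.1]
grip_width: 0.0508
```

Emit:
jog_arm(
  travel=[
    [0.002,0.0016,-0.002],
    [0,0,-0.002],
    [0,0,0],
  ],
  dr=[
    [0,0,0],
    [0,0,0],
    [0,0,0],
  ],
)

```text
time_s: 7.55
position: [0.6628, 0.053, 0.0705]
tool_rot: [[0.786, 0.618, 0.006], [0.618, -0.786, 0.0], [0.004, 0.003, -1.0]]
ft_force: [-3.9, 1.3, 18.5]
grip_width: 0.0512
```

Emit:
jog_arm(
  travel=[
    [0,0,0.001],
    [0,0,0],
    [0,0,0],
    [0,0,0],
  ],
  dr=[
    [0,0,0],
    [0,0,0],
    [0,0,0],
    [0,0,0],
  ],
  jaw=0.07,
)

```text
time_s: 7.88
position: [0.6613, 0.0526, 0.068]
tool_rot: [[0.786, 0.618, -0.001], [0.618, -0.786, 0.0], [-0.001, -0.001, -1.0]]
ft_force: [-0.6, -0.6, 0.9]
grip_width: 0.0704
```

Emit:
jog_arm(
  travel=[
    [0,0,0.03],
    [0,0,0.03],
    [0,0,0.03],
    [0,0,0.03],
    [0,0,0],
    [0,0,0],
  ],
  dr=[
    [0,0,0],
    [0,0,0],
    [0,0,0],
    [0,0,0],
    [0,0,0],
    [0,0,0],
  ],
)

```text
time_s: 8.38
position: [0.662, 0.0525, 0.1899]
tool_rot: [[0.786, 0.618, 0.003], [0.618, -0.786, -0.0], [0.002, 0.002, -1.0]]
ft_force: [0.0, -0.4, -0.2]
grip_width: 0.0701
```

Run:
```python
from h import *
im=snap('wrist','w5'); p=observe()['position'];print(p,observe()['ft_force'])
b=cv2.resize(im['color'][:,:,::-1],None,fx=1.5,fy=1.5); cv2.circle(b,tuple((proj(im,[*p[:2],.103])*1.5).astype(int)),3,(0,0,255),-1); cv2.imwrite('pics/w5b.png',b)
```

```text
[0.66137931 0.0525515  0.18817142] [ 0.10412466  0.09327995 -0.93001205]
```

View pics/w5b.png

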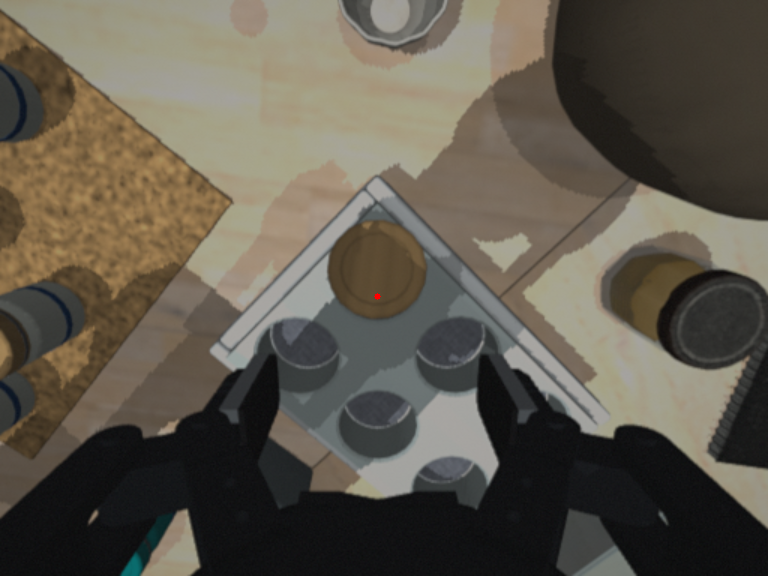

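Run:
```python
from h import *
im=load('w5')
for X in [(.5821,.06),(.5729,-.0175),(.5636,-.0949),(.6596,.0507),(.6503,-.0268),(.6411,-.1042)]: print(proj(im,[*X,.065])*1.5)
print(onz(im,377/1.5,270/1.5,.103), onz(im,303/1.5,354/1.5,.065),onz(im,451/1.5,354/1.5,.065),onz(im,378/1.5,425/1.5,.065))
print(im['R'],im['t'])
im=load('w4');print(im['R'],im['t'])
```

```text
[298.38276035 359.70240796]
[378.37466161 428.60408096]
[450.42780691 490.84511115]
[378.35399558 282.75584895]
[458.20846425 359.54774807]
[529.91821195 428.34393439]
[0.67334125 0.0626505  0.103     ] [0.58758529 0.05998338 0.065     ] [ 0.65039579 -0.02012776  0.065     ] [ 0.57511009 -0.01541614  0.065     ]
[[ 0.61766643 -0.7864382   0.00176868]
 [-0.75403709 -0.59157678  0.28542072]
 [-0.22341945 -0.17762844 -0.95840069]] [-0.36704918  0.50537463  0.49779846]
[[ 6.18032993e-01 -7.86152161e-01 -1.23749162e-05]
 [-7.53036460e-01 -5.92003627e-01  2.87172067e-01]
 [-2.25768267e-01 -1.77472493e-01 -9.57879013e-01]] [-0.36655507  0.51965396  0.43947467]
```

Run:
```python
from h import *
im=snap('scene','s6'); cv2.imwrite('pics/s6b.png',cv2.resize(im['color'][140:240,180:310,::-1],None,fx=6,fy=6,interpolation=cv2.INTER_CUBIC)); print((proj(im,[.6599,.0512,.103])-[180,140])*6,(proj(im,[.6599,.0512,.065])-[180,140])*6)
im=snap('side','d6'); cv2.imwrite('pics/d6b.png',cv2.resize(im['color'][140:240,220:350,::-1],None,fx=6,fy=6,interpolation=cv2.INTER_CUBIC));print((proj(im,[.6599,.0512,.103])-[220,140])*6)
```

```text
[200.69863918 238.58061585] [205.95854785 291.85082744]
[369.57598955 161.27743197]
```

View pics/s6b.png

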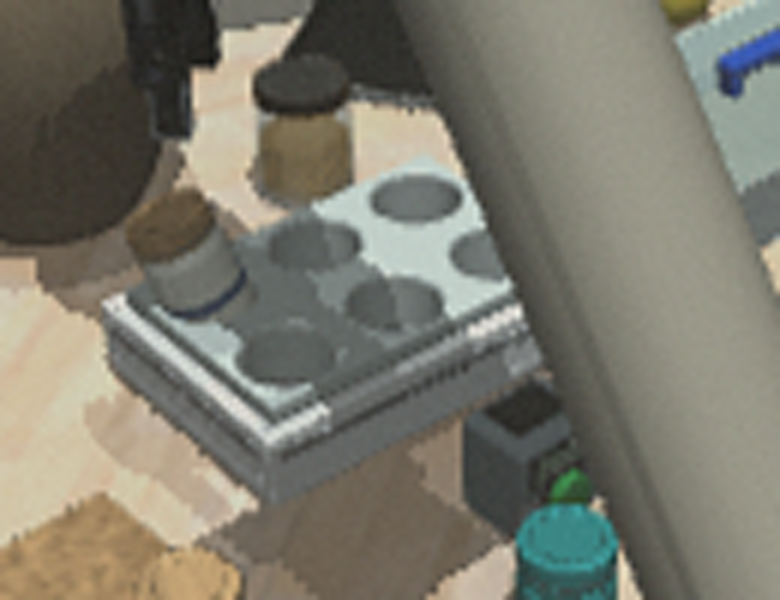

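View pics/d6b.png

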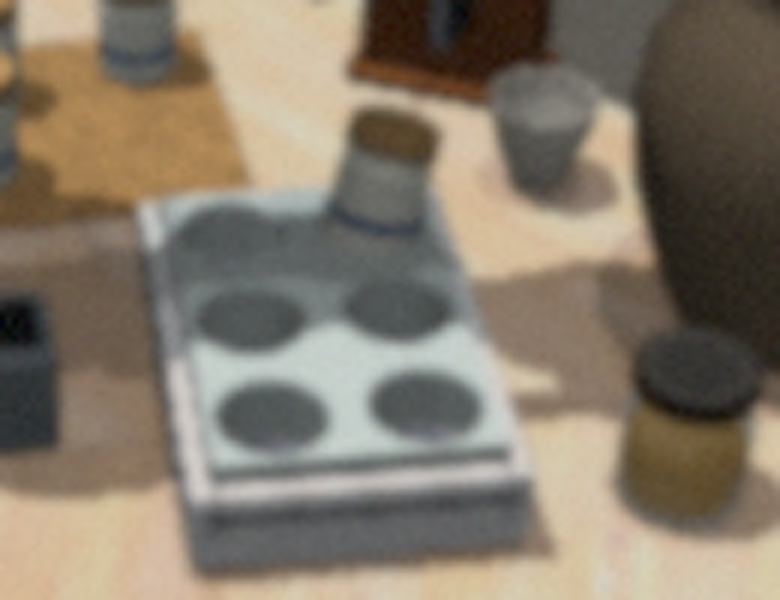

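The jar isn't seated. It leans about 19° outward with its inner edge caught on the rim: in the wrist view the lid is at (251,180) instead of (252,198). The wells lie about 2–3 mm farther along tool x than I had assumed. I'll regrip the jar, lift it and bring it upright.

Emit:
jog_arm(
  travel=[
    [0.0142,0.0111,-0.01],
    [0,0,-0.025],
    [0,0,-0.025],
    [0,0,-0.025],
    [0,0,0],
    [0,0,0],
  ],
  dr=[
    [0,0,0],
    [0,0,0],
    [0,0,0],
    [0,0,0],
    [0,0,0],
    [0,0,0],
  ],
)

```text
time_s: 9.03
position: [0.675, 0.0637, 0.102]
tool_rot: [[0.786, 0.618, -0.004], [0.618, -0.786, 0.0], [-0.003, -0.003, -1.0]]
ft_force: [-0.4, -0.6, 1.0]
grip_width: 0.0699
```

Emit:
jog_arm(
  travel=[
    [0,0,0],
    [0,0,0],
    [0,0,0],
    [0,0,0],
    [0,0,0],
    [0,0,0.02],
    [0,0,0.03],
    [0,0,0.02],
    [0,0,0],
    [0,0,0],
  ],
  dr=[
    [0,0,0],
    [0,0,0],
    [0,0,0],
    [0,0,0],
    [0,0,0],
    [0,0,0],
    [0,0,0],
    [0,0,0],
    [0,0,0],
    [0,0,0],
  ],
  jaw=0.04,
  newtons=45,
)

```text
time_s: 9.87
position: [0.676, 0.0638, 0.1744]
tool_rot: [[0.786, 0.618, 0.002], [0.618, -0.786, 0.0], [0.002, 0.001, -1.0]]
ft_force: [0.4, -0.3, -2.7]
grip_width: 0.0504
```

Run:
```python
from h import *
im=snap('wrist','w7'); p=observe()['position'];print(p,observe()['ft_force'])
b=cv2.resize(im['color'][:,:,::-1],None,fx=1.5,fy=1.5);  cv2.imwrite('pics/w7b.png',b)
im=snap('scene','s7'); a=cv2.resize(im['color'][110:230,180:280,::-1],None,fx=4,fy=4,interpolation=cv2.INTER_CUBIC)
im=snap('side','d7'); c=cv2.resize(im['color'][110:230,220:320,::-1],None,fx=4,fy=4,interpolation=cv2.INTER_CUBIC); cv2.imwrite('pics/sd7.png',np.hstack([a,c]))
```

```text
[0.67537021 0.06376218 0.17282666] [-0.58358217  0.42247343 -1.96957658]
```

View pics/w7b.png

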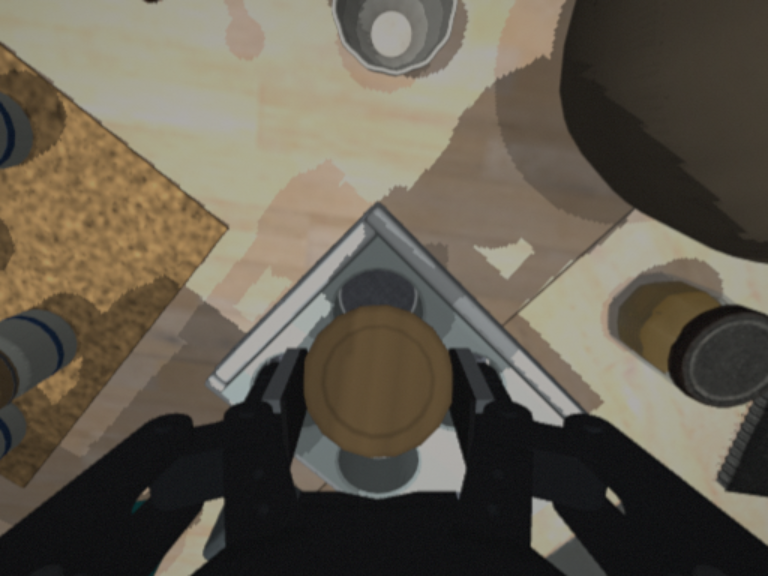

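View pics/sd7.png

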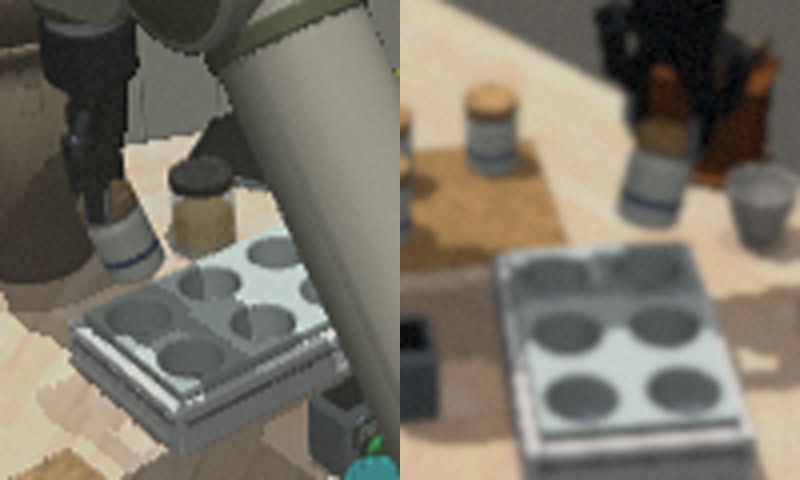

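Emit:
jog_arm(
  travel=[
    [0,0,0.005],
    [0,0,0],
    [0,0,0],
    [0,0,0],
    [0,0,0],
    [0,0,0],
  ],
  dr=[
    [0.051,-0.065,0],
    [0.051,-0.065,0],
    [0.051,-0.065,0],
    [0.051,-0.065,0],
    [0,0,0],
    [0,0,0],
  ],
)

```text
time_s: 10.52
position: [0.675, 0.0631, 0.1776]
tool_rot: [[0.746, 0.617, 0.252], [0.584, -0.787, 0.199], [0.321, -0.002, -0.947]]
ft_force: [0.4, 0.3, -2.4]
grip_width: 0.0499
```

Run:
```python
from h import *
im=snap('wrist','w8'); p=observe()['position'];print(p,observe()['ft_force'])
b=cv2.resize(im['color'][:,:,::-1],None,fx=1.5,fy=1.5);  cv2.imwrite('pics/w8b.png',b)
im=snap('scene','s8'); a=cv2.resize(im['color'][110:230,180:280,::-1],None,fx=4,fy=4,interpolation=cv2.INTER_CUBIC)
im=snap('side','d8'); c=cv2.resize(im['color'][110:230,220:320,::-1],None,fx=4,fy=4,interpolation=cv2.INTER_CUBIC); cv2.imwrite('pics/sd8.png',np.hstack([a,c]))
```

```text
[0.67557567 0.06352676 0.17797177] [ 0.12007013 -1.18474447 -2.10231292]
```

View pics/sd8.png

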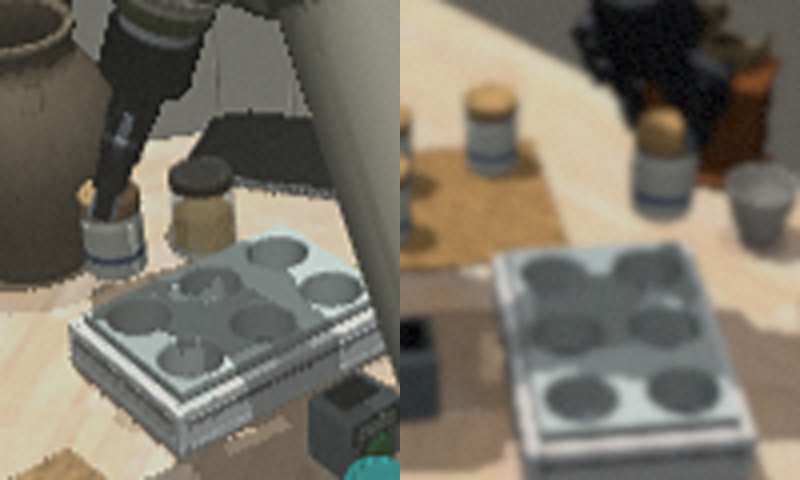

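View pics/w8b.png

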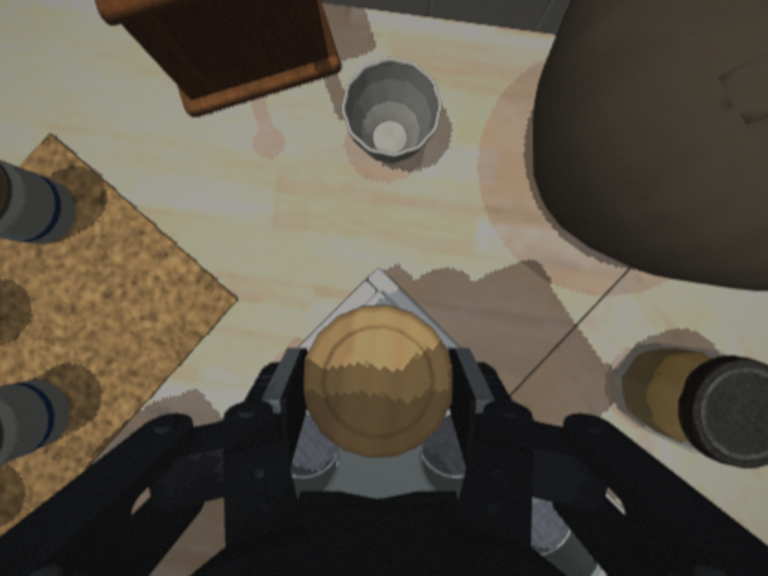

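Emit:
jog_arm(
  travel=[
    [-0.0153,0.0259,0],
    [-0.0153,0.0259,0],
    [-0.0153,0.0259,0],
    [-0.0153,0.0259,0],
    [-0.0153,0.0259,0],
    [-0.0153,0.0259,0],
    [0,0,-0.03],
    [0,0,-0.03],
    [0,0,-0.03],
    [0,0,-0.02],
    [0,0,0],
    [0,0,0],
  ],
  dr=[
    [0,0,0],
    [0,0,0],
    [0,0,0],
    [0,0,0],
    [0,0,0],
    [0,0,0],
    [0,0,0],
    [0,0,0],
    [0,0,0],
    [0,0,0],
    [0,0,0],
    [0,0,0],
  ],
)

```text
time_s: 11.67
position: [0.584, 0.2196, 0.0678]
tool_rot: [[0.744, 0.619, 0.253], [0.585, -0.786, 0.2], [0.323, -0.001, -0.946]]
ft_force: [0.2, 0.6, -1.2]
grip_width: 0.0503
```

Emit:
jog_arm(
  travel=[
    [0,0,-0.004],
    [0,0,-0.004],
    [0,0,0],
  ],
  dr=[
    [0,0,0],
    [0,0,0],
    [0,0,0],
  ],
)

```text
time_s: 11.92
position: [0.5853, 0.2199, 0.0636]
tool_rot: [[0.742, 0.618, 0.26], [0.584, -0.786, 0.202], [0.329, 0.002, -0.944]]
ft_force: [-6.6, 0.7, 15.8]
grip_width: 0.0498
```

Contact with the mat. Releasing, then retreating and squaring the tool.

Emit:
jog_arm(
  travel=[
    [0,0,0.003],
    [0,0,0],
    [0,0,0],
    [0,0,0],
  ],
  dr=[
    [0,0,0],
    [0,0,0],
    [0,0,0],
    [0,0,0],
  ],
  jaw=0.075,
)

```text
time_s: 12.25
position: [0.584, 0.2191, 0.0636]
tool_rot: [[0.744, 0.618, 0.255], [0.584, -0.786, 0.2], [0.325, 0.0, -0.946]]
ft_force: [0.8, -0.3, -0.3]
grip_width: 0.0747
```

Emit:
jog_arm(
  travel=[
    [-0.006,-0.005,0.028],
    [-0.006,-0.005,0.028],
    [0.006,0.004,0.03],
    [0,0,0.03],
    [0,0,0],
    [0,0,0],
    [0,0,0],
    [0,0,0],
  ],
  dr=[
    [0,0,0],
    [0,0,0],
    [-0.051,0.065,0],
    [-0.051,0.065,0],
    [-0.051,0.065,0],
    [-0.051,0.065,0],
    [0,0,0],
    [0,0,0],
  ],
)

```text
time_s: 12.92
position: [0.5781, 0.2135, 0.1787]
tool_rot: [[0.786, 0.618, 0.0], [0.618, -0.786, 0.001], [0.001, -0.001, -1.0]]
ft_force: [-0.6, -0.2, -0.6]
grip_width: 0.075
```

Run:
```python
from h import *
im=snap('wrist','w9'); p=observe()['position'];print(p,observe()['tool_rot'],proj(im,[*p[:2],.082])*1.5)
b=cv2.resize(im['color'][:,:,::-1],None,fx=1.5,fy=1.5); cv2.circle(b,tuple((proj(im,[*p[:2],.082])*1.5).astype(int)),3,(0,0,255),-1);  cv2.imwrite('pics/w9b.png',b)
```

```text
[0.57768602 0.21315178 0.17872281] [[ 7.86220548e-01  6.17945992e-01 -2.94956396e-05]
 [ 6.17945621e-01 -7.86220022e-01  1.13401953e-03]
 [ 6.77572761e-04 -9.09816158e-04 -9.99999357e-01]] [379.13850089 291.57907989]
```

View pics/w9b.png

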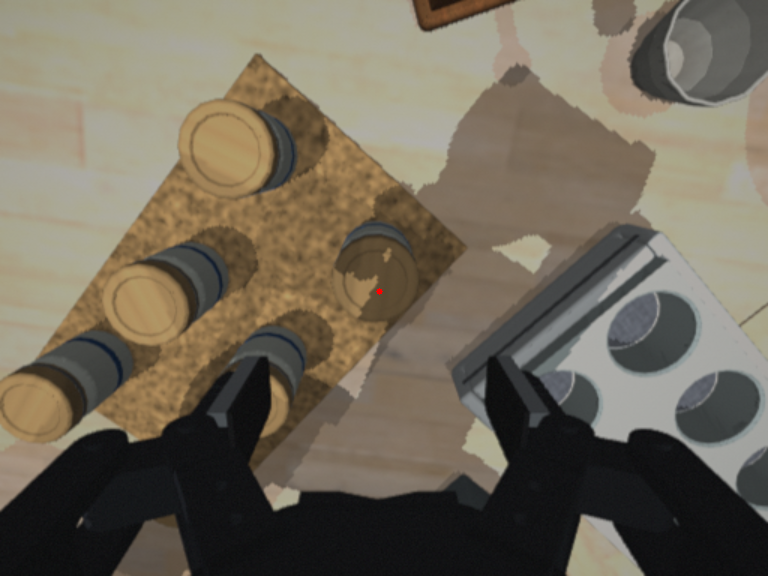

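Emit:
jog_arm(
  travel=[
    [0.014,-0.0268,0],
    [0.014,-0.0268,0],
    [0.014,-0.0268,0],
    [0.014,-0.0268,0],
    [0.014,-0.0268,0],
    [0.0138,-0.0268,0],
    [0,0,0],
    [0,0,0],
  ],
  dr=[
    [0,0,0],
    [0,0,0],
    [0,0,0],
    [0,0,0],
    [0,0,0],
    [0,0,0],
    [0,0,0],
    [0,0,0],
  ],
)

```text
time_s: 13.63
position: [0.6616, 0.0506, 0.1789]
tool_rot: [[0.788, 0.616, -0.0], [0.616, -0.788, 0.001], [0.0, -0.001, -1.0]]
ft_force: [0.5, 0.6, 0.2]
grip_width: 0.0754
```

Run:
```python
from h import *
im=snap('wrist','w10'); p=observe()['position'];print(p,proj(im,[*p[:2],.065]))
b=cv2.resize(im['color'][90:330,120:390,::-1],None,fx=2.9,fy=2.5,interpolation=cv2.INTER_CUBIC);  cv2.imwrite('pics/w10b.png',b)
```

```text
[0.66120152 0.05184912 0.17918821] [251.37545352 187.88305372]
```

View pics/w10b.png

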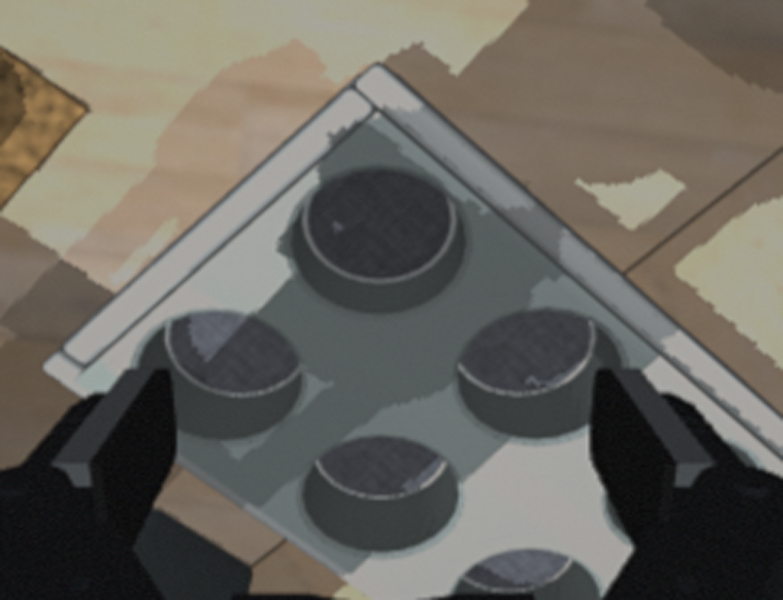

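Run:
```python
from h import *
im=load('w10')
def c10(x,y): return 120+x/2.9-.33,90+y/2.5-.3
for n,x,y in (('W3',379,240),('W4?',None,None),('W1',380.5,494)):
    if x: print(n,onz(im,*c10(x,y),.065))
im=load('w9'); print('lid9',onz(im,375.5/1.5-.2,282/1.5-.2,.082))
im=load('w2'); print('lid2',onz(im,378.5/1.5-.2,285/1.5-.2,.082), observe()['position'])
```

```text
W3 [0.66229237 0.05390885 0.065     ]
W1 [ 0.57541006 -0.01444887  0.065     ]
lid9 [0.58100695 0.21870207 0.082     ]
lid2 [0.57888459 0.21566959 0.082     ] [0.66120152 0.05184912 0.17918821]
```

Emit:
jog_arm(
  travel=[
    [-0.0134,0.0278,0],
    [-0.0134,0.0278,0],
    [-0.0134,0.0278,0],
    [-0.0134,0.0278,0],
    [-0.0134,0.0278,0],
    [-0.0132,0.0279,0],
    [0,0,-0.03],
    [0,0,-0.03],
    [0,0,-0.03],
    [0,0,-0.03],
    [0,0,-0.01],
    [0,0,0],
    [0,0,0],
  ],
  dr=[
    [0,0,0],
    [0,0,0],
    [0,0,0],
    [0,0,0],
    [0,0,0],
    [0,0,0],
    [0,0,0],
    [0,0,0],
    [0,0,0],
    [0,0,0],
    [0,0,0],
    [0,0,0],
    [0,0,0],
  ],
  jaw=0.085,
)

```text
time_s: 14.77
position: [0.5816, 0.2197, 0.0507]
tool_rot: [[0.786, 0.618, 0.001], [0.618, -0.786, 0.0], [0.001, 0.0, -1.0]]
ft_force: [-0.3, 0.1, 0.3]
grip_width: 0.0849
```

Emit:
jog_arm(
  travel=[
    [0,0,0],
    [0,0,0],
    [0,0,0],
    [0,0,0],
    [0,0,0],
    [0,0,0],
    [0,0,0],
    [0,0,0.03],
    [0,0,0.03],
    [0,0,0.03],
    [0,0,0.03],
    [0,0,0],
    [0,0,0],
  ],
  dr=[
    [0,0,0],
    [0,0,0],
    [0,0,0],
    [0,0,0],
    [0,0,0],
    [0,0,0],
    [0,0,0],
    [0,0,0],
    [0,0,0],
    [0,0,0],
    [0,0,0],
    [0,0,0],
    [0,0,0],
  ],
  jaw=0.04,
  newtons=40,
)

```text
time_s: 15.85
position: [0.582, 0.2193, 0.1715]
tool_rot: [[0.786, 0.618, 0.004], [0.618, -0.786, 0.001], [0.003, 0.002, -1.0]]
ft_force: [-0.3, -0.3, -2.8]
grip_width: 0.0509
```

Emit:
jog_arm(
  travel=[
    [0.0134,-0.0275,0],
    [0.0134,-0.0275,0],
    [0.0134,-0.0275,0],
    [0.0134,-0.0275,0],
    [0.0134,-0.0276,0],
    [0.0134,-0.0276,0],
    [0,0,-0.02],
    [0,0,-0.02],
    [0,0,0],
    [0,0,0],
    [0,0,0],
  ],
  dr=[
    [0,0,0],
    [0,0,0],
    [0,0,0],
    [0,0,0],
    [0,0,0],
    [0,0,0],
    [0,0,0],
    [0,0,0],
    [0,0,0],
    [0,0,0],
    [0,0,0],
  ],
)

```text
time_s: 16.77
position: [0.662, 0.0543, 0.1301]
tool_rot: [[0.786, 0.618, 0.0], [0.618, -0.786, -0.0], [0.0, 0.0, -1.0]]
ft_force: [-0.5, 0.2, -0.8]
grip_width: 0.0509
```

Emit:
jog_arm(
  travel=[
    [0,0,-0.01],
    [0,0,-0.01],
    [0,0,-0.01],
    [0,0,-0.006],
    [0,0,0],
  ],
  dr=[
    [0,0,0],
    [0,0,0],
    [0,0,0],
    [0,0,0],
    [0,0,0],
  ],
)

```text
time_s: 17.18
position: [0.6611, 0.0541, 0.0915]
tool_rot: [[0.786, 0.618, -0.003], [0.618, -0.786, 0.0], [-0.002, -0.002, -1.0]]
ft_force: [-0.0, -0.7, -2.5]
grip_width: 0.0509
```

Emit:
jog_arm(
  travel=[
    [0,0,-0.009],
    [0,0,-0.009],
    [0,0,-0.004],
    [0,0,0],
    [0,0,0],
  ],
  dr=[
    [0,0,0],
    [0,0,0],
    [0,0,0],
    [0,0,0],
    [0,0,0],
  ],
)

```text
time_s: 17.6
position: [0.6621, 0.0538, 0.0721]
tool_rot: [[0.786, 0.618, 0.001], [0.618, -0.786, -0.0], [0.001, 0.001, -1.0]]
ft_force: [-1.3, -1.0, 4.7]
grip_width: 0.0513
```

Emit:
jog_arm(
  travel=[
    [0,0,0.001],
    [0,0,0],
    [0,0,0],
    [0,0,0],
    [0,0,0.025],
    [0,0,0.03],
    [0,0,0.03],
    [0,0,0.025],
    [0,0,0],
    [0,0,0],
  ],
  dr=[
    [0,0,0],
    [0,0,0],
    [0,0,0],
    [0,0,0],
    [0,0,0],
    [0,0,0],
    [0,0,0],
    [0,0,0],
    [0,0,0],
    [0,0,0],
  ],
  jaw=0.07,
)

```text
time_s: 18.43
position: [0.6623, 0.054, 0.1839]
tool_rot: [[0.786, 0.618, 0.003], [0.618, -0.786, -0.0], [0.002, 0.002, -1.0]]
ft_force: [0.3, -0.5, -0.4]
grip_width: 0.0698
```

```bash
cat > look.py <<'E'
from meas import *
import sys
def hov(tag,z,name='wrist'):
    im=snap('wrist',tag); p=observe()['position']; r=proj(im,[*p[:2],z])
    b=cv2.resize(im['color'][:,:,::-1],None,fx=1.5,fy=1.5); cv2.circle(b,tuple(((r+.5)*1.5).astype(int)),3,(0,0,255),-1); cv2.imwrite(f'pics/{tag}b.png',b)
    print(p,(r+.5)*1.5)
hov(sys.argv[1],float(sys.argv[2]))
E
python3 look.py w11 .103
```

```text
[0.6617417  0.05403872 0.18225912] [378.82478449 300.78042347]
```

View pics/w11b.png

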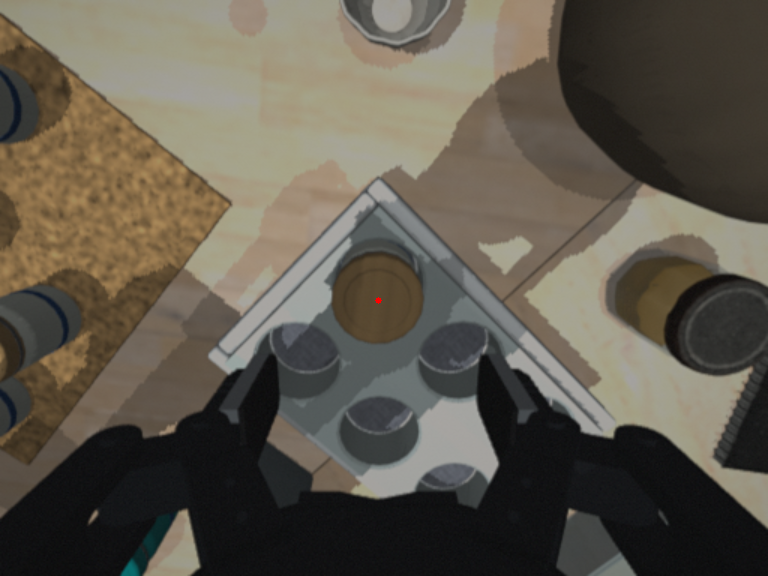

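Jar B is seated: its lid at (378,298) lies on the tool axis and is upright. Next is jar A.

Emit:
jog_arm(
  travel=[
    [-0.0089,0.034,0],
    [-0.0089,0.034,0],
    [-0.0089,0.034,0],
    [-0.0089,0.034,0],
    [-0.0089,0.034,0],
    [-0.0089,0.034,0],
    [-0.0089,0.034,0],
    [-0.0089,0.034,0],
    [0,0,0],
    [0,0,0],
  ],
  dr=[
    [0,0,0],
    [0,0,0],
    [0,0,0],
    [0,0,0],
    [0,0,0],
    [0,0,0],
    [0,0,0],
    [0,0,0],
    [0,0,0],
    [0,0,0],
  ],
  jaw=0.085,
)

```text
time_s: 19.32
position: [0.5896, 0.3274, 0.1808]
tool_rot: [[0.785, 0.62, -0.003], [0.62, -0.785, -0.001], [-0.003, -0.001, -1.0]]
ft_force: [0.5, -0.2, 0.7]
grip_width: 0.0852
```

```bash
python3 look.py w12 .082
```

```text
[0.59023576 0.32599521 0.18102887] [382.42670669 290.41204129]
```

View pics/w12b.png

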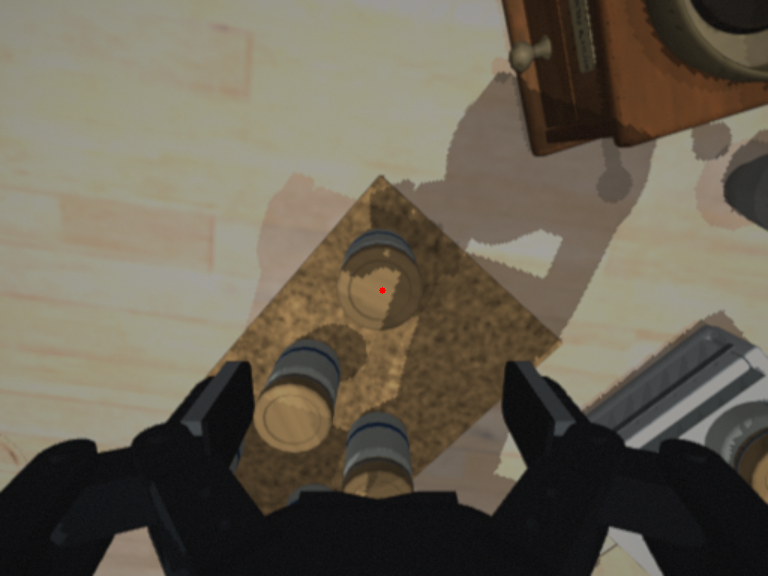

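Emit:
jog_arm(
  travel=[
    [0.001,0.001,-0.03],
    [0,0,-0.03],
    [0,0,-0.03],
    [0,0,-0.03],
    [0,0,-0.011],
    [0,0,0],
    [0,0,0],
  ],
  dr=[
    [0,0,0],
    [0,0,0],
    [0,0,0],
    [0,0,0],
    [0,0,0],
    [0,0,0],
    [0,0,0],
  ],
)

```text
time_s: 19.95
position: [0.5925, 0.3262, 0.0522]
tool_rot: [[0.787, 0.617, 0.0], [0.617, -0.787, 0.0], [0.0, 0.0, -1.0]]
ft_force: [-0.8, 0.2, 0.5]
grip_width: 0.0851
```

Emit:
jog_arm(
  travel=[
    [0,0,0],
    [0,0,0],
    [0,0,0],
    [0,0,0],
    [0,0,0],
    [0,0,0],
    [0,0,0],
    [0,0,0.03],
    [0,0,0.03],
    [0,0,0.03],
    [0,0,0.03],
    [0,0,0],
    [0,0,0],
  ],
  dr=[
    [0,0,0],
    [0,0,0],
    [0,0,0],
    [0,0,0],
    [0,0,0],
    [0,0,0],
    [0,0,0],
    [0,0,0],
    [0,0,0],
    [0,0,0],
    [0,0,0],
    [0,0,0],
    [0,0,0],
  ],
  jaw=0.04,
)

```text
time_s: 21.03
position: [0.5921, 0.3272, 0.1737]
tool_rot: [[0.786, 0.618, 0.004], [0.618, -0.786, 0.001], [0.004, 0.001, -1.0]]
ft_force: [-0.6, 0.7, -3.2]
grip_width: 0.0508
```

Emit:
jog_arm(
  travel=[
    [-0.0009,-0.033,0],
    [-0.0009,-0.033,0],
    [-0.0009,-0.033,0],
    [-0.0009,-0.033,0],
    [-0.0009,-0.033,0],
    [-0.0009,-0.033,0],
    [-0.0009,-0.033,0],
    [-0.0009,-0.033,0],
    [0,0,-0.021],
    [0,0,-0.021],
    [0,0,0],
    [0,0,0],
    [0,0,0],
  ],
  dr=[
    [0,0,0],
    [0,0,0],
    [0,0,0],
    [0,0,0],
    [0,0,0],
    [0,0,0],
    [0,0,0],
    [0,0,0],
    [0,0,0],
    [0,0,0],
    [0,0,0],
    [0,0,0],
    [0,0,0],
  ],
)

```text
time_s: 22.12
position: [0.5847, 0.0633, 0.1301]
tool_rot: [[0.786, 0.618, 0.0], [0.618, -0.786, -0.0], [0.0, 0.0, -1.0]]
ft_force: [0.7, -0.6, -1.5]
grip_width: 0.051
```

```bash
python3 look.py w13 .085
```

```text
[0.58493076 0.06335485 0.130518  ] [380.24976864 322.99604448]
```

View pics/w13b.png

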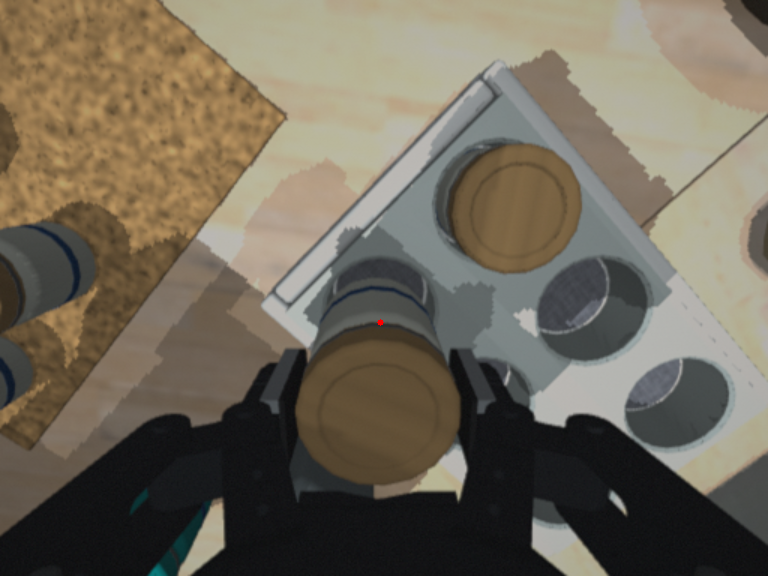

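Jar A is in line over well 0: the rim spans about 325–435 and the jar 312–440, both centred near 378. Inserting.

Emit:
jog_arm(
  travel=[
    [0,0,-0.01],
    [0,0,-0.01],
    [0,0,-0.01],
    [0,0,-0.008],
    [0,0,0],
  ],
  dr=[
    [0,0,0],
    [0,0,0],
    [0,0,0],
    [0,0,0],
    [0,0,0],
  ],
)

```text
time_s: 22.58
position: [0.5842, 0.0628, 0.0896]
tool_rot: [[0.786, 0.618, -0.002], [0.618, -0.786, -0.0], [-0.002, -0.001, -1.0]]
ft_force: [2.3, -1.5, -3.1]
grip_width: 0.0509
```

Emit:
jog_arm(
  travel=[
    [0,0,-0.009],
    [0,0,-0.008],
    [0,0,-0.004],
    [0,0,0],
    [0,0,0],
  ],
  dr=[
    [0,0,0],
    [0,0,0],
    [0,0,0],
    [0,0,0],
    [0,0,0],
  ],
)

```text
time_s: 23.0
position: [0.5845, 0.0639, 0.0733]
tool_rot: [[0.786, 0.618, 0.002], [0.618, -0.786, 0.001], [0.002, 0.001, -1.0]]
ft_force: [-8.8, 3.3, 24.4]
grip_width: 0.0511
```

Emit:
jog_arm(
  travel=[
    [0,0,0.002],
    [0,0,0],
    [0,0,0],
    [0,0,0],
    [0,0,0.025],
    [0,0,0.03],
    [0,0,0.03],
    [0,0,0.023],
    [0,0,0],
    [0,0,0],
  ],
  dr=[
    [0,0,0],
    [0,0,0],
    [0,0,0],
    [0,0,0],
    [0,0,0],
    [0,0,0],
    [0,0,0],
    [0,0,0],
    [0,0,0],
    [0,0,0],
  ],
  jaw=0.07,
)

```text
time_s: 23.83
position: [0.5848, 0.0629, 0.1812]
tool_rot: [[0.786, 0.618, 0.002], [0.618, -0.786, -0.0], [0.001, 0.001, -1.0]]
ft_force: [0.7, -0.1, -0.2]
grip_width: 0.0701
```

```bash
python3 look.py w14 .103
```

```text
[0.58426116 0.06296697 0.17990222] [378.99046487 302.17598593]
```

Emit:
jog_arm(
  travel=[
    [-0.0121,0.0319,0],
    [-0.0121,0.0319,0],
    [-0.0121,0.0319,0],
    [-0.0121,0.0319,0],
    [-0.0121,0.0319,0],
    [-0.0121,0.0319,0],
    [-0.0121,0.0319,0],
    [-0.0121,0.0319,0],
    [0,0,0],
    [0,0,0],
    [0,0,0],
  ],
  dr=[
    [0,0,0],
    [0,0,0],
    [0,0,0],
    [0,0,0],
    [0,0,0],
    [0,0,0],
    [0,0,0],
    [0,0,0],
    [0,0,0],
    [0,0,0],
    [0,0,0],
  ],
  jaw=0.085,
)

```text
time_s: 24.8
position: [0.4875, 0.3178, 0.1793]
tool_rot: [[0.786, 0.618, -0.002], [0.618, -0.786, -0.001], [-0.002, -0.0, -1.0]]
ft_force: [-0.6, -0.6, -0.7]
grip_width: 0.0849
```

```bash
python3 look.py w15 .082
```

```text
[0.48784815 0.3173464  0.17961914] [380.73980138 290.623319  ]
```

View pics/w14b.png

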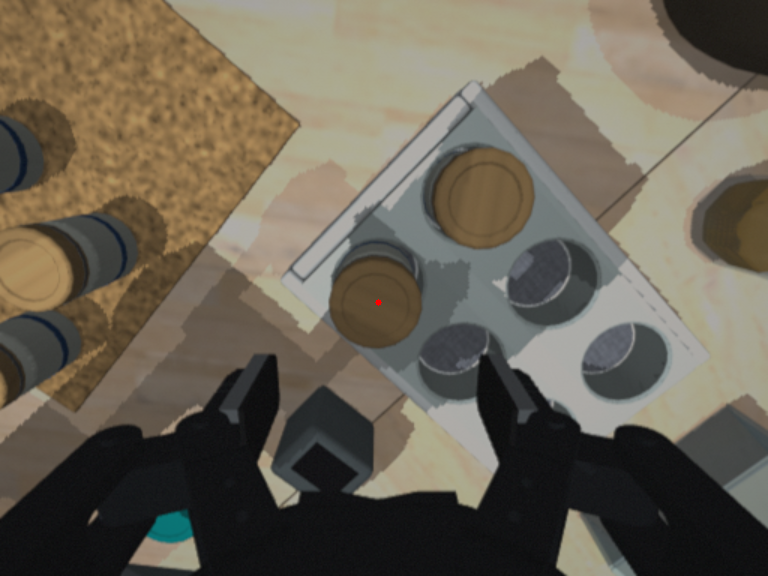

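View pics/w15b.png

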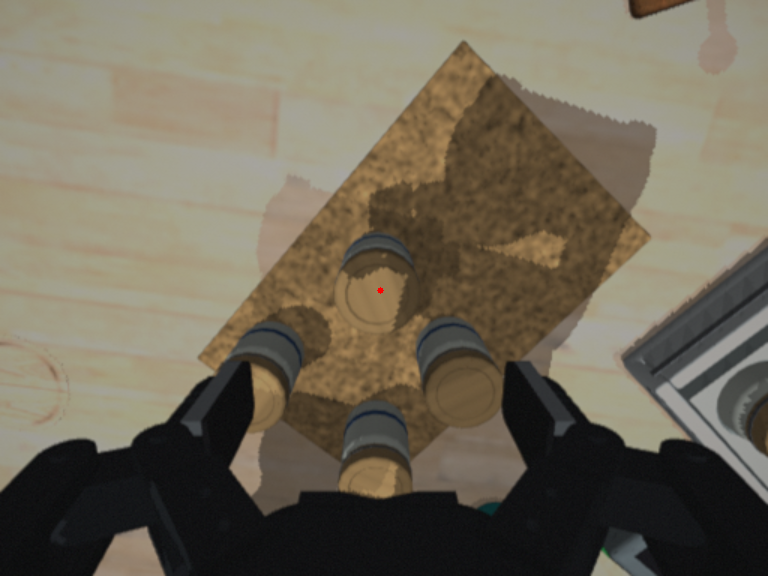

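Emit:
jog_arm(
  travel=[
    [-0.0018,0.002,-0.03],
    [0,0,-0.03],
    [0,0,-0.03],
    [0,0,-0.03],
    [0,0,-0.01],
    [0,0,0],
    [0,0,0],
  ],
  dr=[
    [0,0,0],
    [0,0,0],
    [0,0,0],
    [0,0,0],
    [0,0,0],
    [0,0,0],
    [0,0,0],
  ],
)

```text
time_s: 25.43
position: [0.4867, 0.3197, 0.0513]
tool_rot: [[0.787, 0.617, 0.0], [0.617, -0.787, 0.0], [0.0, 0.0, -1.0]]
ft_force: [0.1, -0.2, -0.0]
grip_width: 0.085
```

Emit:
jog_arm(
  travel=[
    [0,0,0],
    [0,0,0],
    [0,0,0],
    [0,0,0],
    [0,0,0],
    [0,0,0],
    [0,0,0],
    [0,0,0.03],
    [0,0,0.03],
    [0,0,0.03],
    [0,0,0.03],
    [0,0,0],
    [0,0,0],
  ],
  dr=[
    [0,0,0],
    [0,0,0],
    [0,0,0],
    [0,0,0],
    [0,0,0],
    [0,0,0],
    [0,0,0],
    [0,0,0],
    [0,0,0],
    [0,0,0],
    [0,0,0],
    [0,0,0],
    [0,0,0],
  ],
  jaw=0.04,
)

```text
time_s: 26.52
position: [0.4863, 0.3204, 0.1724]
tool_rot: [[0.786, 0.618, 0.004], [0.618, -0.786, 0.001], [0.004, 0.001, -1.0]]
ft_force: [-0.6, 0.3, -1.8]
grip_width: 0.0508
```

Emit:
jog_arm(
  travel=[
    [0.0152,-0.0312,0],
    [0.0152,-0.0312,0],
    [0.0152,-0.0312,0],
    [0.0152,-0.0312,0],
    [0.0152,-0.0312,0],
    [0.0152,-0.0312,0],
    [0.0151,-0.0312,0],
    [0.0151,-0.0313,0],
    [0.0151,-0.0313,0],
    [0.0151,-0.0313,0],
    [0.0151,-0.0313,0],
    [0,0,-0.02],
    [0,0,-0.02],
    [0,0,0],
    [0,0,0],
    [0,0,0],
  ],
  dr=[
    [0,0,0],
    [0,0,0],
    [0,0,0],
    [0,0,0],
    [0,0,0],
    [0,0,0],
    [0,0,0],
    [0,0,0],
    [0,0,0],
    [0,0,0],
    [0,0,0],
    [0,0,0],
    [0,0,0],
    [0,0,0],
    [0,0,0],
    [0,0,0],
  ],
)

```text
time_s: 27.85
position: [0.6527, -0.0231, 0.1311]
tool_rot: [[0.786, 0.618, 0.0], [0.618, -0.786, -0.0], [0.0, 0.0, -1.0]]
ft_force: [0.2, 0.2, -0.8]
grip_width: 0.0507
```

```bash
python3 look.py w16 .085
```

```text
[ 0.65295532 -0.02305329  0.13163928] [380.27224049 322.25089442]
```

View pics/w16b.png

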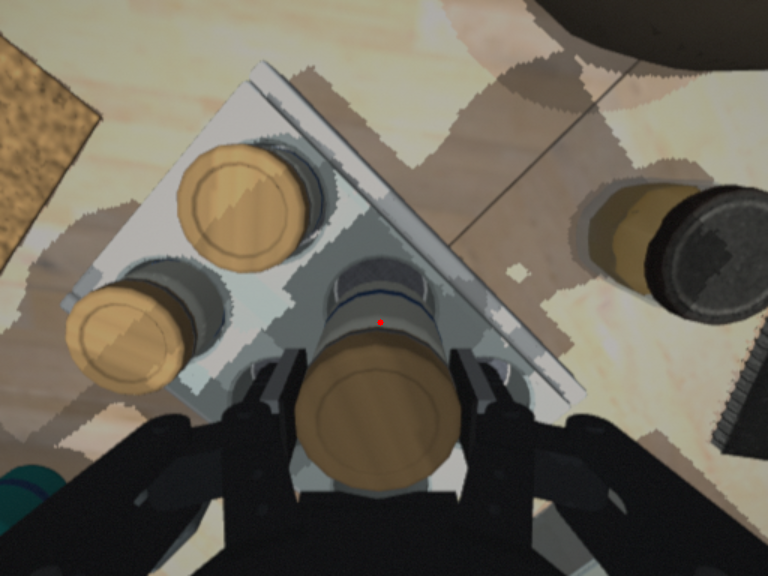

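Jar D is aligned over well 4, with jar and rim both centred near column 379. Inserting.

Emit:
jog_arm(
  travel=[
    [0,0,-0.01],
    [0,0,-0.01],
    [0,0,-0.01],
    [0,0,-0.009],
    [0,0,0],
  ],
  dr=[
    [0,0,0],
    [0,0,0],
    [0,0,0],
    [0,0,0],
    [0,0,0],
  ],
)

```text
time_s: 28.32
position: [0.652, -0.0232, 0.0891]
tool_rot: [[0.786, 0.618, -0.003], [0.618, -0.786, 0.001], [-0.002, -0.003, -1.0]]
ft_force: [1.1, 1.0, -2.0]
grip_width: 0.0508
```

Emit:
jog_arm(
  travel=[
    [0,0,-0.009],
    [0,0,-0.008],
    [0,0,-0.003],
    [0,0,0],
    [0,0,0],
  ],
  dr=[
    [0,0,0],
    [0,0,0],
    [0,0,0],
    [0,0,0],
    [0,0,0],
  ],
)

```text
time_s: 28.73
position: [0.6533, -0.0238, 0.0728]
tool_rot: [[0.787, 0.618, 0.002], [0.618, -0.787, -0.001], [0.001, 0.002, -1.0]]
ft_force: [-0.7, -1.7, 6.9]
grip_width: 0.0511
```

Emit:
jog_arm(
  travel=[
    [0,0,0.001],
    [0,0,0],
    [0,0,0],
    [0,0,0],
    [0,0,0.025],
    [0,0,0.03],
    [0,0,0.03],
    [0,0,0.022],
    [0,0,0],
    [0,0,0],
  ],
  dr=[
    [0,0,0],
    [0,0,0],
    [0,0,0],
    [0,0,0],
    [0,0,0],
    [0,0,0],
    [0,0,0],
    [0,0,0],
    [0,0,0],
    [0,0,0],
  ],
  jaw=0.07,
)

```text
time_s: 29.57
position: [0.6529, -0.0235, 0.1805]
tool_rot: [[0.786, 0.618, 0.002], [0.618, -0.786, -0.0], [0.001, 0.002, -1.0]]
ft_force: [-0.4, -0.6, -0.6]
grip_width: 0.0699
```

```bash
python3 look.py w17 .103
```

```text
[ 0.65236532 -0.02335095  0.17901548] [378.8905772  302.49434443]
```

Emit:
jog_arm(
  travel=[
    [-0.0206,0.0286,0],
    [-0.0206,0.0286,0],
    [-0.0206,0.0286,0],
    [-0.0206,0.0286,0],
    [-0.0206,0.0286,0],
    [-0.0206,0.0286,0],
    [-0.0206,0.0286,0],
    [-0.0206,0.0286,0],
    [-0.0206,0.0286,0],
    [0,0,0],
    [0,0,0],
    [0,0,0],
  ],
  dr=[
    [0,0,0],
    [0,0,0],
    [0,0,0],
    [0,0,0],
    [0,0,0],
    [0,0,0],
    [0,0,0],
    [0,0,0],
    [0,0,0],
    [0,0,0],
    [0,0,0],
    [0,0,0],
  ],
  jaw=0.085,
)

```text
time_s: 30.62
position: [0.4671, 0.2337, 0.1787]
tool_rot: [[0.786, 0.618, -0.002], [0.618, -0.786, -0.001], [-0.002, -0.0, -1.0]]
ft_force: [0.0, -0.6, 0.4]
grip_width: 0.0849
```

```bash
python3 look.py w18 .082
```

```text
[0.46752297 0.23333826 0.17883568] [380.73971193 290.96372011]
```

View pics/w17b.png

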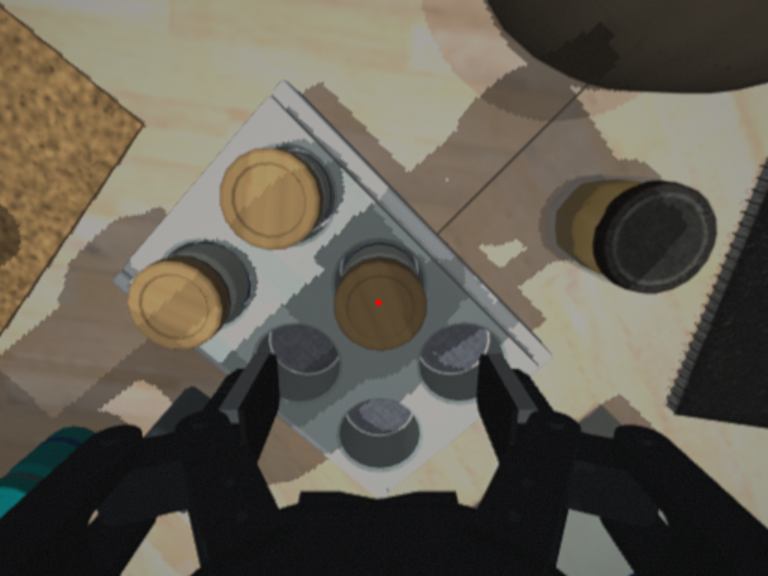

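View pics/w18b.png

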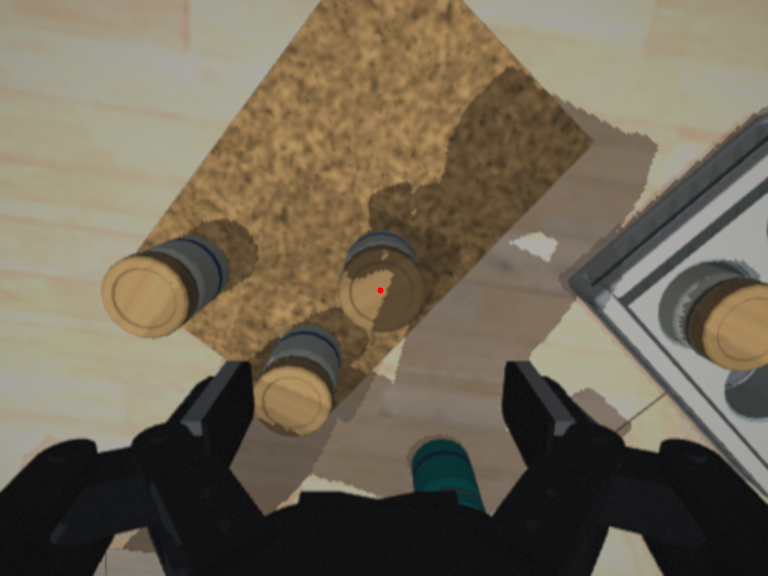

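Emit:
jog_arm(
  travel=[
    [0,0,-0.03],
    [0,0,-0.03],
    [0,0,-0.03],
    [0,0,-0.03],
    [0,0,-0.009],
    [0,0,0],
    [0,0,0],
  ],
  dr=[
    [0,0,0],
    [0,0,0],
    [0,0,0],
    [0,0,0],
    [0,0,0],
    [0,0,0],
    [0,0,0],
  ],
)

```text
time_s: 31.25
position: [0.468, 0.2335, 0.0512]
tool_rot: [[0.787, 0.617, 0.0], [0.617, -0.787, 0.0], [0.0, 0.0, -1.0]]
ft_force: [1.1, 0.2, 1.0]
grip_width: 0.085
```

Emit:
jog_arm(
  travel=[
    [0,0,0],
    [0,0,0],
    [0,0,0],
    [0,0,0],
    [0,0,0],
    [0,0,0],
    [0,0,0],
    [0,0,0.03],
    [0,0,0.03],
    [0,0,0.03],
    [0,0,0.03],
    [0,0,0],
    [0,0,0],
  ],
  dr=[
    [0,0,0],
    [0,0,0],
    [0,0,0],
    [0,0,0],
    [0,0,0],
    [0,0,0],
    [0,0,0],
    [0,0,0],
    [0,0,0],
    [0,0,0],
    [0,0,0],
    [0,0,0],
    [0,0,0],
  ],
  jaw=0.04,
)

```text
time_s: 32.33
position: [0.4676, 0.2342, 0.1722]
tool_rot: [[0.786, 0.618, 0.004], [0.618, -0.786, 0.001], [0.003, 0.002, -1.0]]
ft_force: [-0.5, -0.2, -2.7]
grip_width: 0.0508
```

Emit:
jog_arm(
  travel=[
    [0.0135,-0.031,0],
    [0.0135,-0.031,0],
    [0.0135,-0.031,0],
    [0.0135,-0.031,0],
    [0.0135,-0.031,0],
    [0.0135,-0.031,0],
    [0.0135,-0.031,0],
    [0.0135,-0.031,0],
    [0,0,-0.02],
    [0,0,-0.02],
    [0,0,0],
    [0,0,0],
    [0,0,0],
  ],
  dr=[
    [0,0,0],
    [0,0,0],
    [0,0,0],
    [0,0,0],
    [0,0,0],
    [0,0,0],
    [0,0,0],
    [0,0,0],
    [0,0,0],
    [0,0,0],
    [0,0,0],
    [0,0,0],
    [0,0,0],
  ],
)

```text
time_s: 33.42
position: [0.5753, -0.0137, 0.1311]
tool_rot: [[0.786, 0.618, 0.0], [0.618, -0.786, -0.0], [0.0, 0.0, -1.0]]
ft_force: [0.0, 0.5, -1.1]
grip_width: 0.0509
```

```bash
python3 look.py w19 .085
```

```text
[ 0.57555716 -0.0137219   0.13148236] [380.34987581 322.28733887]
```

View pics/w19b.png

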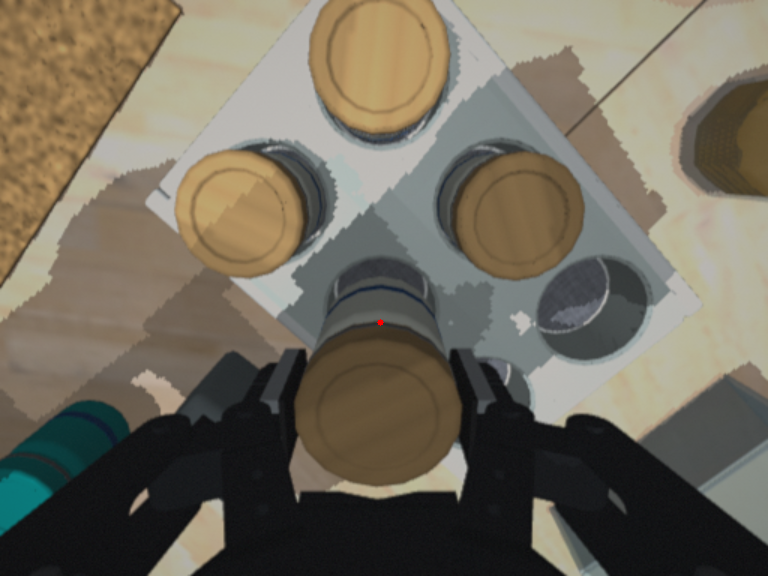

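Jar C is aligned over well 1. Inserting.

Emit:
jog_arm(
  travel=[
    [0,0,-0.01],
    [0,0,-0.01],
    [0,0,-0.01],
    [0,0,-0.009],
    [0,0,0],
  ],
  dr=[
    [0,0,0],
    [0,0,0],
    [0,0,0],
    [0,0,0],
    [0,0,0],
  ],
)

```text
time_s: 33.88
position: [0.5741, -0.0138, 0.0892]
tool_rot: [[0.786, 0.618, -0.004], [0.618, -0.786, 0.001], [-0.003, -0.003, -1.0]]
ft_force: [-0.5, 1.1, -2.3]
grip_width: 0.0507
```

Emit:
jog_arm(
  travel=[
    [0,0,-0.009],
    [0,0,-0.008],
    [0,0,-0.003],
    [0,0,0],
    [0,0,0],
  ],
  dr=[
    [0,0,0],
    [0,0,0],
    [0,0,0],
    [0,0,0],
    [0,0,0],
  ],
)

```text
time_s: 34.3
position: [0.5759, -0.0144, 0.0727]
tool_rot: [[0.786, 0.618, 0.002], [0.618, -0.786, -0.001], [0.001, 0.002, -1.0]]
ft_force: [-0.8, -0.7, 8.5]
grip_width: 0.051
```

Emit:
jog_arm(
  travel=[
    [0,0,0.001],
    [0,0,0],
    [0,0,0],
    [0,0,0],
    [0,0,0.025],
    [0,0,0.03],
    [0,0,0.03],
    [0,0,0.022],
    [0,0,0],
    [0,0,0],
  ],
  dr=[
    [0,0,0],
    [0,0,0],
    [0,0,0],
    [0,0,0],
    [0,0,0],
    [0,0,0],
    [0,0,0],
    [0,0,0],
    [0,0,0],
    [0,0,0],
  ],
  jaw=0.07,
)

```text
time_s: 35.13
position: [0.5755, -0.014, 0.1804]
tool_rot: [[0.786, 0.618, 0.002], [0.618, -0.786, -0.0], [0.001, 0.002, -1.0]]
ft_force: [1.1, -0.3, -0.7]
grip_width: 0.07
```

```bash
python3 look.py w20 .103
```

```text
[ 0.57497793 -0.01395459  0.17911643] [378.89618645 302.56298135]
```

Emit:
jog_arm(
  travel=[
    [-0.0163,0.0295,0],
    [-0.0163,0.0295,0],
    [-0.0163,0.0295,0],
    [-0.0163,0.0295,0],
    [-0.0163,0.0295,0],
    [-0.0163,0.0295,0],
    [-0.0163,0.0295,0],
    [-0.0163,0.0295,0],
    [-0.0163,0.0295,0],
    [-0.0163,0.0295,0],
    [-0.0163,0.0295,0],
    [-0.0163,0.0295,0],
    [0,0,0],
    [0,0,0],
    [0,0,0],
  ],
  dr=[
    [0,0,0],
    [0,0,0],
    [0,0,0],
    [0,0,0],
    [0,0,0],
    [0,0,0],
    [0,0,0],
    [0,0,0],
    [0,0,0],
    [0,0,0],
    [0,0,0],
    [0,0,0],
    [0,0,0],
    [0,0,0],
    [0,0,0],
  ],
  jaw=0.085,
)

```text
time_s: 36.43
position: [0.3795, 0.3395, 0.1786]
tool_rot: [[0.786, 0.618, -0.002], [0.618, -0.786, -0.001], [-0.002, -0.0, -1.0]]
ft_force: [0.4, 0.2, -0.2]
grip_width: 0.0849
```

```bash
python3 look.py w21 .082
```

```text
[0.3798704  0.33916062 0.17883944] [380.60624371 290.92118416]
```

View pics/w20b.png

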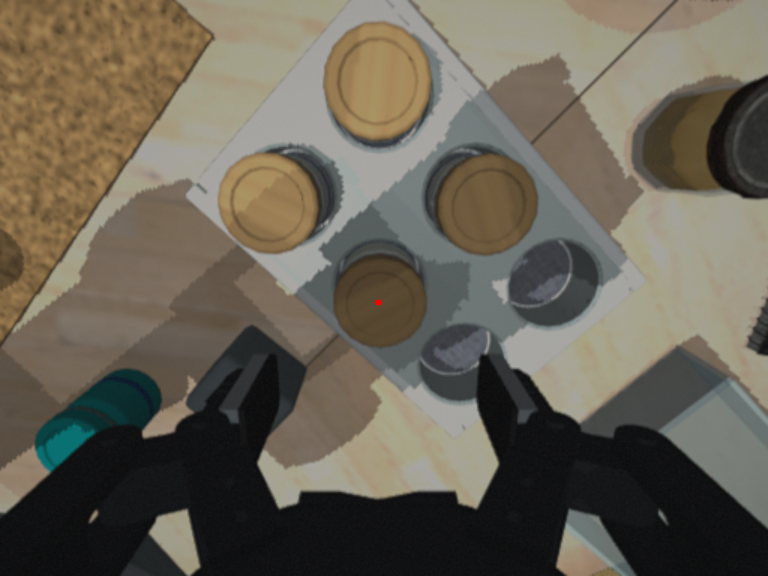

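View pics/w21b.png

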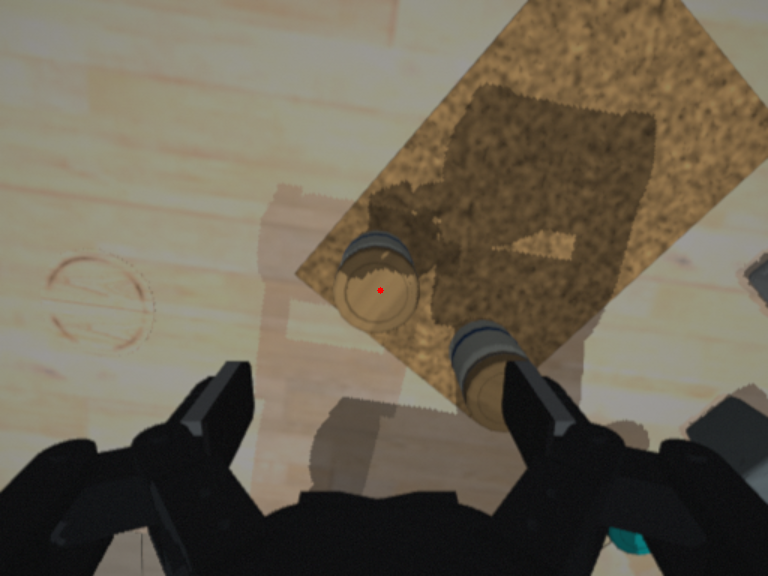

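Emit:
jog_arm(
  travel=[
    [-0.0015,0.0018,-0.03],
    [0,0,-0.03],
    [0,0,-0.03],
    [0,0,-0.03],
    [0,0,-0.009],
    [0,0,0],
    [0,0,0],
  ],
  dr=[
    [0,0,0],
    [0,0,0],
    [0,0,0],
    [0,0,0],
    [0,0,0],
    [0,0,0],
    [0,0,0],
  ],
)

```text
time_s: 37.07
position: [0.3789, 0.3415, 0.0513]
tool_rot: [[0.787, 0.617, 0.0], [0.617, -0.787, 0.0], [0.0, 0.0, -1.0]]
ft_force: [0.1, -0.2, 0.6]
grip_width: 0.0848
```

Emit:
jog_arm(
  travel=[
    [0,0,0],
    [0,0,0],
    [0,0,0],
    [0,0,0],
    [0,0,0],
    [0,0,0],
    [0,0,0],
    [0,0,0.03],
    [0,0,0.03],
    [0,0,0.03],
    [0,0,0.03],
    [0,0,0],
    [0,0,0],
  ],
  dr=[
    [0,0,0],
    [0,0,0],
    [0,0,0],
    [0,0,0],
    [0,0,0],
    [0,0,0],
    [0,0,0],
    [0,0,0],
    [0,0,0],
    [0,0,0],
    [0,0,0],
    [0,0,0],
    [0,0,0],
  ],
  jaw=0.04,
)

```text
time_s: 38.15
position: [0.3784, 0.342, 0.1722]
tool_rot: [[0.786, 0.618, 0.003], [0.618, -0.786, 0.002], [0.004, 0.001, -1.0]]
ft_force: [-1.0, -0.2, -2.0]
grip_width: 0.0513
```

Emit:
jog_arm(
  travel=[
    [0.0177,-0.0295,0],
    [0.0177,-0.0295,0],
    [0.0177,-0.0295,0],
    [0.0177,-0.0295,0],
    [0.0177,-0.0295,0],
    [0.0177,-0.0295,0],
    [0.0177,-0.0295,0],
    [0.0177,-0.0295,0],
    [0.0177,-0.0295,0],
    [0.0177,-0.0295,0],
    [0.0177,-0.0295,0],
    [0.0177,-0.0295,0],
    [0.0177,-0.0295,0],
    [0.0177,-0.0295,0],
    [0.0176,-0.0295,0],
    [0,0,-0.02],
    [0,0,-0.02],
    [0,0,0],
    [0,0,0],
    [0,0,0],
  ],
  dr=[
    [0,0,0],
    [0,0,0],
    [0,0,0],
    [0,0,0],
    [0,0,0],
    [0,0,0],
    [0,0,0],
    [0,0,0],
    [0,0,0],
    [0,0,0],
    [0,0,0],
    [0,0,0],
    [0,0,0],
    [0,0,0],
    [0,0,0],
    [0,0,0],
    [0,0,0],
    [0,0,0],
    [0,0,0],
    [0,0,0],
  ],
)

```text
time_s: 39.82
position: [0.6437, -0.1004, 0.1311]
tool_rot: [[0.786, 0.618, 0.0], [0.618, -0.786, -0.0], [0.0, 0.0, -1.0]]
ft_force: [-0.2, -0.3, -0.4]
grip_width: 0.0507
```

```bash
python3 look.py w22 .085
```

```text
[ 0.64385888 -0.10047746  0.13165413] [380.373764   322.33013418]
```

View pics/w22b.png

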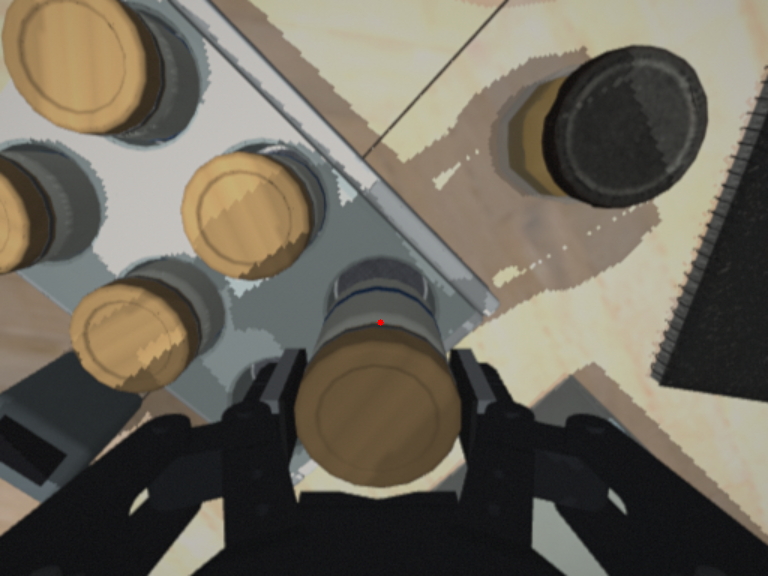

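Jar F is aligned over well 5. Inserting.

Emit:
jog_arm(
  travel=[
    [0,0,-0.01],
    [0,0,-0.01],
    [0,0,-0.01],
    [0,0,-0.009],
    [0,0,0],
  ],
  dr=[
    [0,0,0],
    [0,0,0],
    [0,0,0],
    [0,0,0],
    [0,0,0],
  ],
)

```text
time_s: 40.28
position: [0.6424, -0.1003, 0.0889]
tool_rot: [[0.786, 0.618, -0.004], [0.618, -0.786, 0.001], [-0.002, -0.004, -1.0]]
ft_force: [-1.0, -0.3, -1.9]
grip_width: 0.051
```

Emit:
jog_arm(
  travel=[
    [0,0,-0.009],
    [0,0,-0.008],
    [0,0,-0.003],
    [0,0,0],
    [0,0,0],
  ],
  dr=[
    [0,0,0],
    [0,0,0],
    [0,0,0],
    [0,0,0],
    [0,0,0],
  ],
)

```text
time_s: 40.7
position: [0.6442, -0.1011, 0.0728]
tool_rot: [[0.786, 0.618, 0.002], [0.618, -0.786, -0.001], [0.001, 0.002, -1.0]]
ft_force: [-0.8, -0.3, 7.2]
grip_width: 0.0512
```

Emit:
jog_arm(
  travel=[
    [0,0,0.001],
    [0,0,0],
    [0,0,0],
    [0,0,0],
    [0,0,0.025],
    [0,0,0.03],
    [0,0,0.03],
    [0,0,0.022],
    [0,0,0],
    [0,0,0],
  ],
  dr=[
    [0,0,0],
    [0,0,0],
    [0,0,0],
    [0,0,0],
    [0,0,0],
    [0,0,0],
    [0,0,0],
    [0,0,0],
    [0,0,0],
    [0,0,0],
  ],
  jaw=0.07,
)

```text
time_s: 41.53
position: [0.6438, -0.1008, 0.1805]
tool_rot: [[0.786, 0.618, 0.002], [0.618, -0.786, -0.001], [0.001, 0.002, -1.0]]
ft_force: [0.2, -0.3, -0.5]
grip_width: 0.0699
```

```bash
python3 look.py w23 .103
```

```text
[ 0.64329582 -0.10062774  0.17906536] [378.77699127 302.37257722]
```

Emit:
jog_arm(
  travel=[
    [-0.0208,0.0257,0],
    [-0.0208,0.0257,0],
    [-0.0208,0.0257,0],
    [-0.0208,0.0257,0],
    [-0.0208,0.0257,0],
    [-0.0208,0.0257,0],
    [-0.0208,0.0257,0],
    [-0.0207,0.0257,0],
    [-0.0207,0.0257,0],
    [-0.0207,0.0256,0],
    [-0.0207,0.0256,0],
    [-0.0207,0.0256,0],
    [-0.0207,0.0256,0],
    [0,0,0],
    [0,0,0],
    [0,0,0],
  ],
  dr=[
    [0,0,0],
    [0,0,0],
    [0,0,0],
    [0,0,0],
    [0,0,0],
    [0,0,0],
    [0,0,0],
    [0,0,0],
    [0,0,0],
    [0,0,0],
    [0,0,0],
    [0,0,0],
    [0,0,0],
    [0,0,0],
    [0,0,0],
    [0,0,0],
  ],
  jaw=0.085,
)

```text
time_s: 42.92
position: [0.3737, 0.2327, 0.1789]
tool_rot: [[0.786, 0.618, -0.001], [0.618, -0.786, -0.001], [-0.001, -0.0, -1.0]]
ft_force: [-0.0, -0.1, -0.2]
grip_width: 0.0851
```

```bash
python3 look.py w24 .082
```

```text
[0.37409669 0.23239832 0.17902678] [380.56253667 290.84977054]
```

View pics/w23b.png

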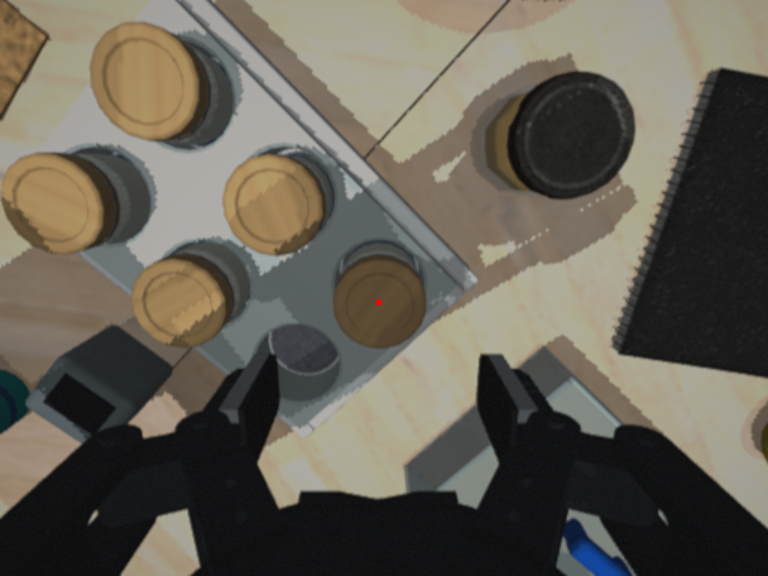

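View pics/w24b.png

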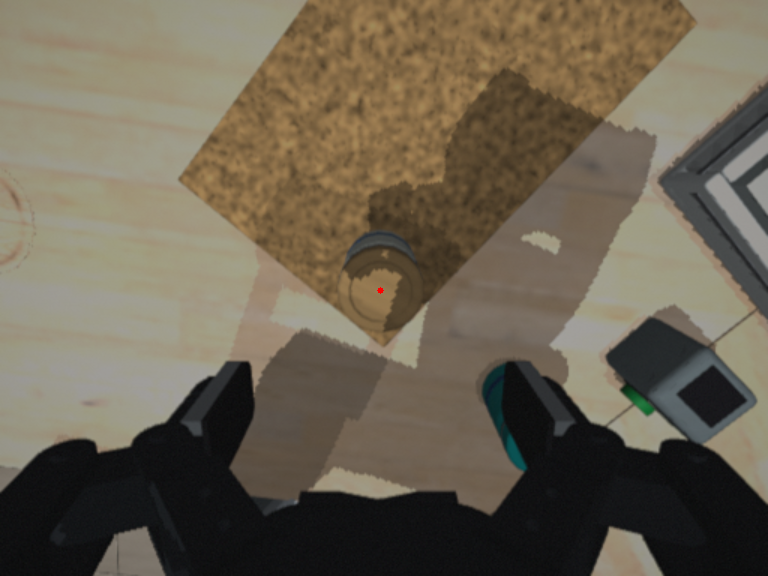

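Run:
```python
from h import *
for f,u,v in (('w20',70,450),('w17',20,490),('w1',270*1.5,303*1.5)):
    im=load(f); P=onz(im,u/1.5,v/1.5,.08); d=P[:2]-np.array([.374,.2325]); print(P,d@[.618,-.786],d@[.786,.618])
```

```text
[0.35874587 0.07921488 0.08      ] 0.11105505040711199 -0.10671994719966167
[0.38477703 0.08223186 0.08      ] 0.1247709674076018 -0.08439496542416
[0.36424591 0.08582017 0.08      ] 0.10926231397595094 -0.09831485049908327
```

The turquoise jar at about (0.365, 0.085) is well clear of the fingers. Gripping the last jar.

Emit:
jog_arm(
  travel=[
    [0,0,-0.03],
    [0,0,-0.03],
    [0,0,-0.03],
    [0,0,-0.03],
    [0,0,-0.009],
    [0,0,0],
    [0,0,0],
  ],
  dr=[
    [0,0,0],
    [0,0,0],
    [0,0,0],
    [0,0,0],
    [0,0,0],
    [0,0,0],
    [0,0,0],
  ],
)

```text
time_s: 43.55
position: [0.3743, 0.2323, 0.0504]
tool_rot: [[0.787, 0.616, -0.001], [0.616, -0.787, -0.0], [-0.001, -0.0, -1.0]]
ft_force: [0.2, -0.9, 0.8]
grip_width: 0.0851
```

Emit:
jog_arm(
  travel=[
    [0,0,0],
    [0,0,0],
    [0,0,0],
    [0,0,0],
    [0,0,0],
    [0,0,0],
    [0,0,0],
    [0,0,0.03],
    [0,0,0.03],
    [0,0,0.03],
    [0,0,0.03],
    [0,0,0],
    [0,0,0],
  ],
  dr=[
    [0,0,0],
    [0,0,0],
    [0,0,0],
    [0,0,0],
    [0,0,0],
    [0,0,0],
    [0,0,0],
    [0,0,0],
    [0,0,0],
    [0,0,0],
    [0,0,0],
    [0,0,0],
    [0,0,0],
  ],
  jaw=0.04,
)

```text
time_s: 44.63
position: [0.3741, 0.2331, 0.1719]
tool_rot: [[0.786, 0.618, 0.004], [0.618, -0.786, 0.001], [0.004, 0.001, -1.0]]
ft_force: [0.2, 0.6, -2.1]
grip_width: 0.0509
```

Emit:
jog_arm(
  travel=[
    [0.0175,-0.0295,0],
    [0.0175,-0.0295,0],
    [0.0175,-0.0295,0],
    [0.0175,-0.0295,0],
    [0.0175,-0.0295,0],
    [0.0175,-0.0295,0],
    [0.0175,-0.0295,0],
    [0.0175,-0.0295,0],
    [0.0174,-0.0294,0],
    [0.0174,-0.0294,0],
    [0.0174,-0.0294,0],
    [0,0,-0.02],
    [0,0,-0.02],
    [0,0,0],
    [0,0,0],
    [0,0,0],
  ],
  dr=[
    [0,0,0],
    [0,0,0],
    [0,0,0],
    [0,0,0],
    [0,0,0],
    [0,0,0],
    [0,0,0],
    [0,0,0],
    [0,0,0],
    [0,0,0],
    [0,0,0],
    [0,0,0],
    [0,0,0],
    [0,0,0],
    [0,0,0],
    [0,0,0],
  ],
)

```text
time_s: 45.97
position: [0.566, -0.091, 0.131]
tool_rot: [[0.786, 0.618, 0.0], [0.618, -0.786, -0.0], [0.0, 0.0, -1.0]]
ft_force: [0.3, -0.6, -1.1]
grip_width: 0.0507
```

```bash
python3 look.py w25 .085
```

```text
[ 0.56623669 -0.09100835  0.13150642] [380.38132588 322.35944379]
```

View pics/w25b.png

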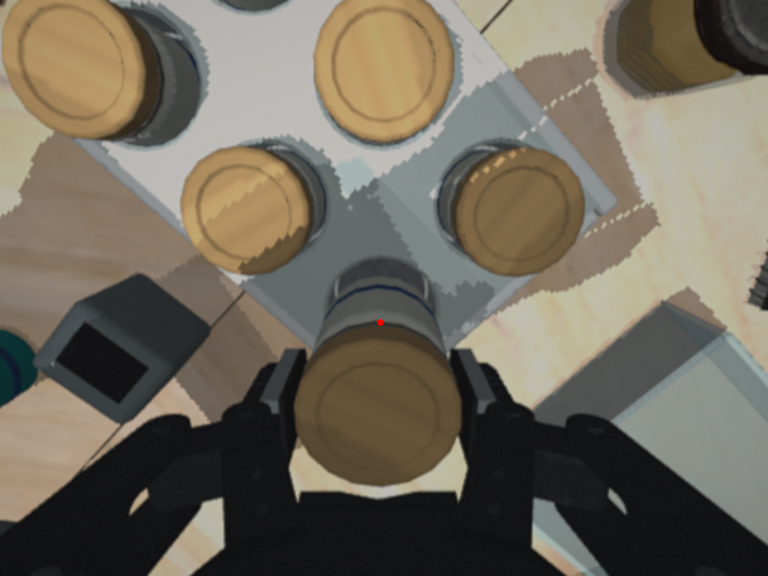

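Jar E is aligned over well 2. Inserting.

Emit:
jog_arm(
  travel=[
    [0,0,-0.01],
    [0,0,-0.01],
    [0,0,-0.01],
    [0,0,-0.009],
    [0,0,0],
  ],
  dr=[
    [0,0,0],
    [0,0,0],
    [0,0,0],
    [0,0,0],
    [0,0,0],
  ],
)

```text
time_s: 46.43
position: [0.5649, -0.0908, 0.0892]
tool_rot: [[0.786, 0.618, -0.004], [0.618, -0.786, 0.001], [-0.002, -0.004, -1.0]]
ft_force: [-0.3, -1.2, -2.4]
grip_width: 0.051
```

Emit:
jog_arm(
  travel=[
    [0,0,-0.009],
    [0,0,-0.008],
    [0,0,-0.003],
    [0,0,0],
    [0,0,0],
  ],
  dr=[
    [0,0,0],
    [0,0,0],
    [0,0,0],
    [0,0,0],
    [0,0,0],
  ],
)

```text
time_s: 46.85
position: [0.5664, -0.0916, 0.0723]
tool_rot: [[0.786, 0.618, 0.002], [0.618, -0.786, -0.001], [0.001, 0.002, -1.0]]
ft_force: [-0.5, -0.6, 6.7]
grip_width: 0.0507
```

Emit:
jog_arm(
  travel=[
    [0,0,0.001],
    [0,0,0],
    [0,0,0],
    [0,0,0],
    [0,0,0.025],
    [0,0,0.03],
    [0,0,0.03],
    [0,0,0.03],
    [0,0,0.03],
    [0,0,0],
    [0,0,0],
  ],
  dr=[
    [0,0,0],
    [0,0,0],
    [0,0,0],
    [0,0,0],
    [0,0,0],
    [0,0,0],
    [0,0,0],
    [0,0,0],
    [0,0,0],
    [0,0,0],
    [0,0,0],
  ],
  jaw=0.07,
)

```text
time_s: 47.77
position: [0.5664, -0.0913, 0.2189]
tool_rot: [[0.786, 0.618, 0.003], [0.618, -0.786, -0.001], [0.002, 0.003, -1.0]]
ft_force: [0.2, 0.3, -1.9]
grip_width: 0.0701
```

```bash
python3 look.py w26 .103
```

```text
[ 0.56574536 -0.09113861  0.2172482 ] [378.33935419 283.25980192]
```

Emit:
jog_arm(
  travel=[
    [0.0012,-0.031,0],
    [0.0012,-0.031,0],
    [0.0012,-0.031,0],
    [0.0012,-0.031,0],
    [0.0012,-0.031,0],
    [0.0012,-0.031,0],
    [0.0012,-0.031,0],
    [0.0012,-0.031,0],
    [0.0012,-0.031,0],
    [0,0,0],
    [0,0,0],
    [0,0,0],
  ],
  dr=[
    [0,0,0.115],
    [0,0,0.115],
    [0,0,0.115],
    [0,0,0.115],
    [0,0,0.115],
    [0,0,0.115],
    [0,0,0.11],
    [0,0,0],
    [0,0,0],
    [0,0,0],
    [0,0,0],
    [0,0,0],
  ],
)

```text
time_s: 48.82
position: [0.5765, -0.3697, 0.216]
tool_rot: [[0.105, 0.994, -0.002], [0.994, -0.105, 0.002], [0.002, -0.002, -1.0]]
ft_force: [-0.1, 0.3, 0.4]
grip_width: 0.0699
```

```bash
python3 look.py w27 .088
python3 - <<'E'
from h import *
o=observe(); print(o['tool_rot'],o['q'])
im=snap('scene','s27'); a=cv2.resize(im['color'][120:300,130:340,::-1],None,fx=3.8,fy=3.3,interpolation=cv2.INTER_CUBIC); cv2.imwrite('pics/s27b.png',a)
E
```

```text
[ 0.57672977 -0.36917584  0.21661124] [379.37487611 277.82688167]
[[ 0.10396337  0.99458019 -0.00136482]
 [ 0.99458016 -0.10396125  0.00153971]
 [ 0.00138947 -0.00151749 -0.99999788]] [-4.25090702e+01  3.65815293e+01  5.08677109e+01  1.22063837e-02
  9.26680152e+01 -3.65411242e+01]
```

View pics/w26b.png

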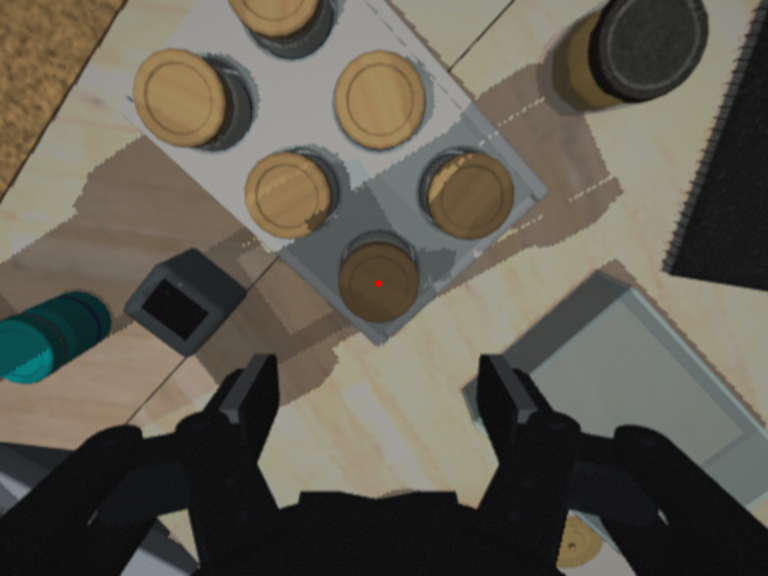

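View pics/w27b.png

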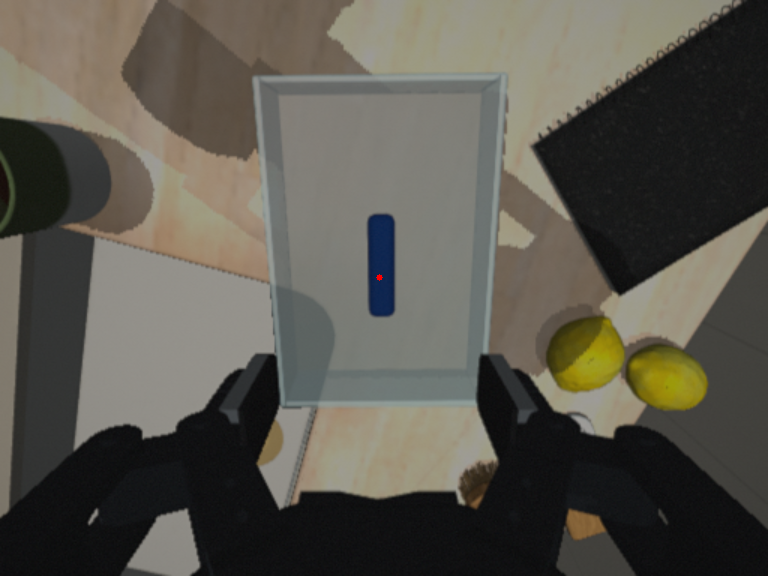

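View pics/s27b.png

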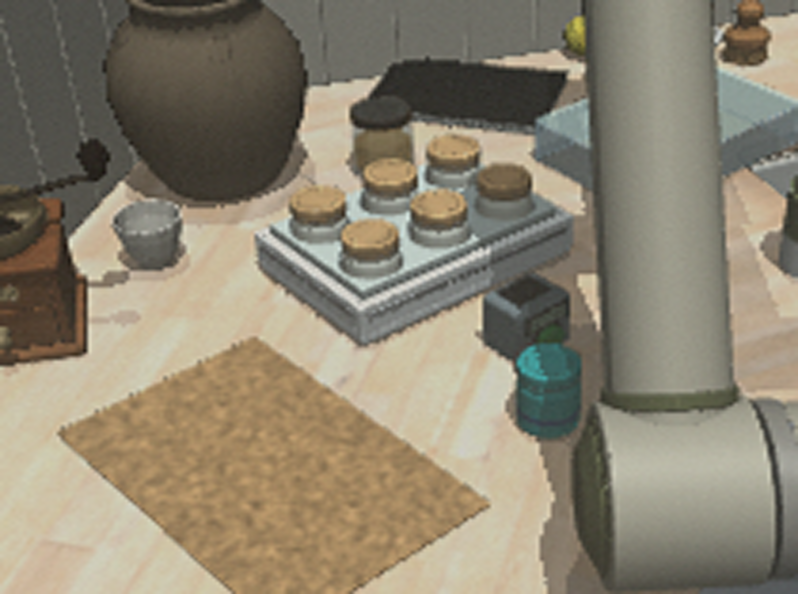

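Run:
```python
from h import *
im=load('w27'); print(onz(im,381/1.5-.5,265.5/1.5-.5,.088))
# roof corners at z=.06 
P=[onz(im,u/1.5-.5,v/1.5-.5,z) for u,v,z in ((254,75,.06),(506,73,.06),(484,403,.06),(281,406,.06))]; print(np.round(P,4)); P=np.array(P); print(P.mean(0), np.degrees(np.arctan2(*(P[0]+P[1]-P[2]-P[3])[:2])))
```

```text
[ 0.57865214 -0.36099704  0.088     ]
[[ 0.5104 -0.2352  0.06  ]
 [ 0.67   -0.251   0.06  ]
 [ 0.6479 -0.4878  0.06  ]
 [ 0.4869 -0.4738  0.06  ]]
[ 0.57879237 -0.3619397   0.06      ] 5.4800911063246875
```

Emit:
jog_arm(
  travel=[
    [0.002,0.0078,0],
    [0,0,-0.03],
    [0,0,-0.03],
    [0,0,-0.03],
    [0,0,-0.03],
    [0,0,-0.0155],
    [0,0,0],
    [0,0,0],
    [0,0,0],
  ],
  dr=[
    [0,0,0],
    [0,0,0],
    [0,0,0],
    [0,0,0],
    [0,0,0],
    [0,0,0],
    [0,0,0],
    [0,0,0],
    [0,0,0],
  ],
  jaw=0.05,
)

```text
time_s: 49.67
position: [0.5796, -0.3623, 0.084]
tool_rot: [[0.104, 0.995, 0.002], [0.995, -0.104, -0.002], [-0.002, 0.002, -1.0]]
ft_force: [0.4, -0.1, 0.5]
grip_width: 0.05
```

```bash
python3 look.py w28 .081
```

```text
[ 0.57958808 -0.36247207  0.08426397] [378.82893562 365.55354211]
```

View pics/w28b.png

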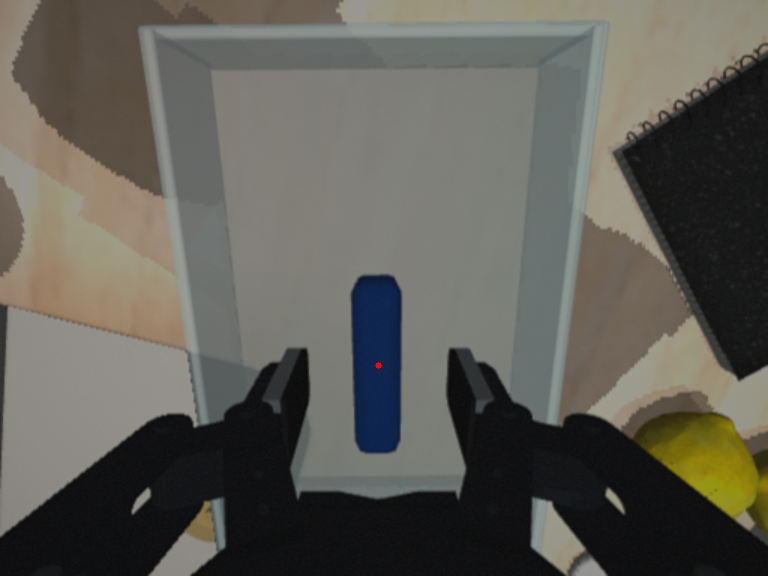

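Emit:
jog_arm(
  travel=[
    [0,0,-0.009],
    [0,0,-0.009],
    [0,0,0],
    [0,0,0],
  ],
  dr=[
    [0,0,0],
    [0,0,0],
    [0,0,0],
    [0,0,0],
  ],
)

```text
time_s: 50.05
position: [0.5784, -0.3622, 0.0633]
tool_rot: [[0.105, 0.994, -0.001], [0.994, -0.105, 0.001], [0.001, -0.001, -1.0]]
ft_force: [-0.8, -0.4, -0.7]
grip_width: 0.0501
```

Emit:
jog_arm(
  travel=[
    [0,0,0],
    [0,0,0],
    [0,0,0],
    [0,0,0],
    [0,0,0],
    [0,0,0],
    [0,0,0],
    [0,0,0],
  ],
  dr=[
    [0,0,0],
    [0,0,0],
    [0,0,0],
    [0,0,0],
    [0,0,0],
    [0,0,0],
    [0,0,0],
    [0,0,0],
  ],
  jaw=0.005,
  newtons=70,
)

```text
time_s: 50.72
position: [0.5789, -0.3626, 0.0646]
tool_rot: [[0.105, 0.994, 0.001], [0.994, -0.105, -0.001], [-0.001, 0.001, -1.0]]
ft_force: [0.2, -0.8, 4.9]
grip_width: 0.0168
```

Emit:
jog_arm(
  travel=[
    [0,0,0.01],
    [0,0,0.02],
    [0,0,0.02],
    [0,0,0.02],
    [0,0,0.02],
    [0,0,0.02],
    [0,0,0.02],
    [0,0,0],
    [0,0,0],
  ],
  dr=[
    [0,0,0],
    [0,0,0],
    [0,0,0],
    [0,0,0],
    [0,0,0],
    [0,0,0],
    [0,0,0],
    [0,0,-0.014],
    [0,0,0],
  ],
)

```text
time_s: 51.47
position: [0.5786, -0.3623, 0.1941]
tool_rot: [[0.12, 0.993, 0.0], [0.993, -0.12, -0.0], [-0.0, 0.0, -1.0]]
ft_force: [-0.3, -0.2, -3.6]
grip_width: 0.0165
```

```bash
python3 look.py w29 .081
python3 - <<'E'
from h import *
im=snap('side','d29'); cv2.imwrite('pics/d29b.png',cv2.resize(im['color'][150:350,160:410,::-1],None,fx=3,fy=3,interpolation=cv2.INTER_CUBIC))
E
```

```text
[ 0.57827286 -0.36204968  0.19269094] [378.01254477 284.06451453]
```

View pics/d29b.png

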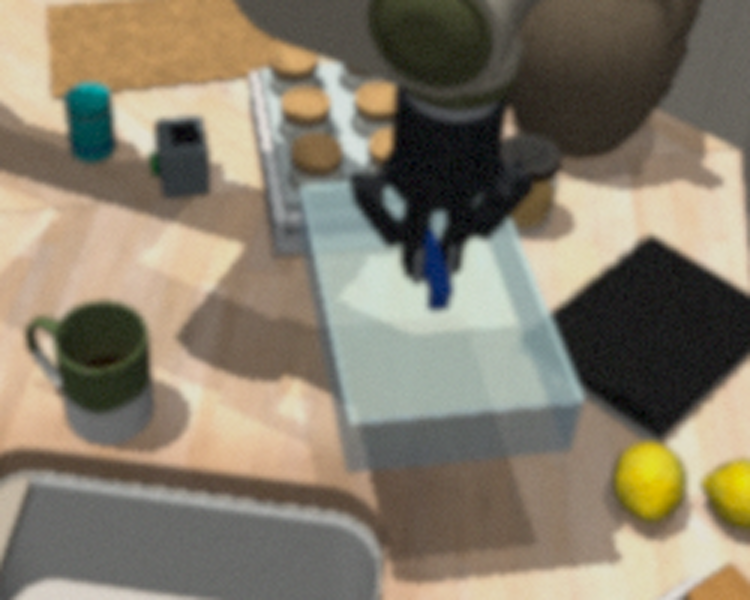

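Emit:
jog_arm(
  travel=[
    [0.003,0.0286,0],
    [0.003,0.0286,0],
    [0.003,0.0286,0],
    [0.003,0.0286,0],
    [0.003,0.0286,0],
    [0.003,0.0286,0],
    [0.003,0.0286,0],
    [0.003,0.0286,0],
    [0.003,0.0286,0],
    [0.003,0.0286,0],
    [0.003,0.0286,0],
    [0.003,0.0286,0],
    [0,0,0],
    [0,0,0],
    [0,0,0],
  ],
  dr=[
    [0,0,0],
    [0,0,0],
    [0,0,0],
    [0,0,0],
    [0,0,0],
    [0,0,0],
    [0,0,0],
    [0,0,0],
    [0,0,0],
    [0,0,0],
    [0,0,0],
    [0,0,0],
    [0,0,0],
    [0,0,0],
    [0,0,0],
  ],
)

```text
time_s: 52.82
position: [0.6143, -0.0195, 0.193]
tool_rot: [[0.119, 0.993, -0.002], [0.993, -0.119, 0.0], [-0.0, -0.002, -1.0]]
ft_force: [0.3, -0.5, -3.1]
grip_width: 0.0164
```

Emit:
jog_arm(
  travel=[
    [0,0,-0.015],
    [0,0,-0.015],
    [0,0,0],
    [0,0,0],
  ],
  dr=[
    [0,0,0],
    [0,0,0],
    [0,0,0],
    [0,0,0],
  ],
)

```text
time_s: 53.15
position: [0.6143, -0.0202, 0.1634]
tool_rot: [[0.12, 0.993, -0.002], [0.993, -0.12, 0.0], [0.0, -0.002, -1.0]]
ft_force: [0.2, -0.4, -2.6]
grip_width: 0.0168
```

```bash
python3 look.py w30 .081
python3 - <<'E'
from h import *
im=snap('side','d30'); cv2.imwrite('pics/d30b.png',cv2.resize(im['color'][110:260,200:350,::-1],None,fx=4,fy=4,interpolation=cv2.INTER_CUBIC))
im=snap('scene','s30'); cv2.imwrite('pics/s30b.png',cv2.resize(im['color'][110:250,160:340,::-1],None,fx=4,fy=4,interpolation=cv2.INTER_CUBIC))
E
```

```text
[ 0.6148145  -0.02017058  0.16433204] [379.92505787 299.59000785]
```

View pics/w30b.png

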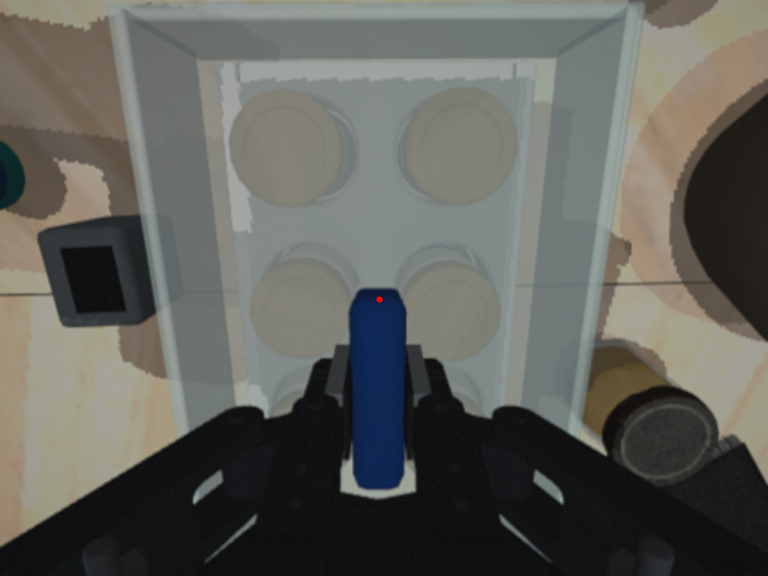

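View pics/d30b.png

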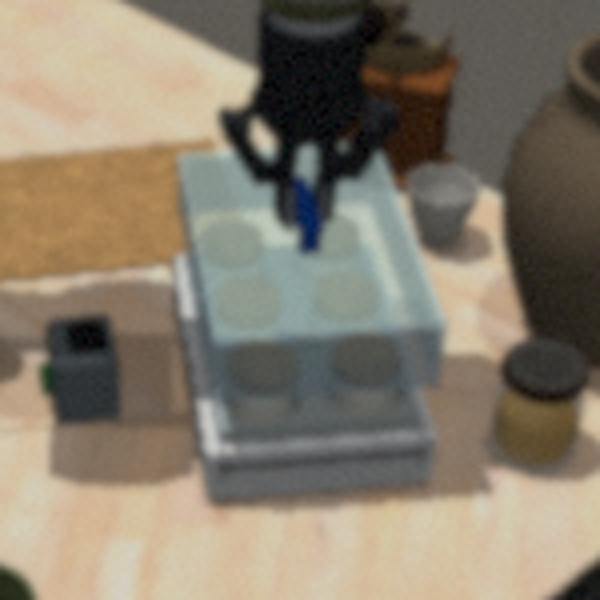

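View pics/s30b.png

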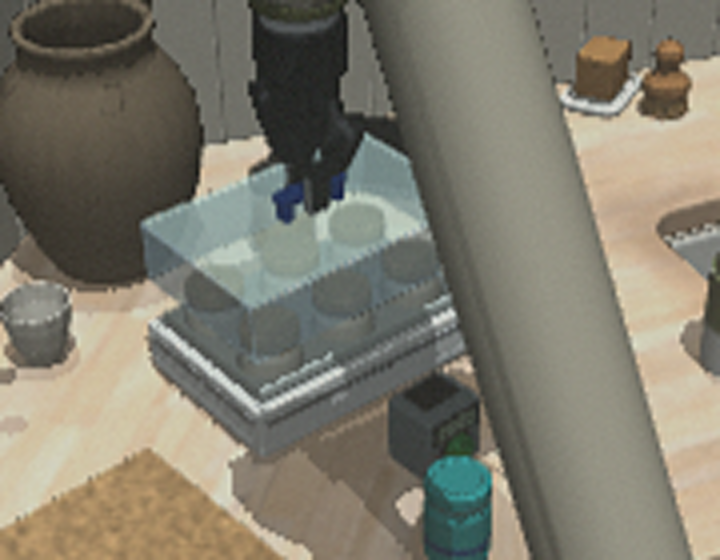

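Emit:
jog_arm(
  travel=[
    [-0.0005,0.001,-0.01],
    [0,0,-0.01],
    [0,0,-0.01],
    [0,0,-0.005],
    [0,0,-0.004],
    [0,0,0],
  ],
  dr=[
    [0,0,0],
    [0,0,0],
    [0,0,0],
    [0,0,0],
    [0,0,0],
    [0,0,0],
  ],
)

```text
time_s: 53.8
position: [0.6139, -0.0181, 0.1239]
tool_rot: [[0.119, 0.993, -0.002], [0.993, -0.119, 0.0], [0.0, -0.002, -1.0]]
ft_force: [0.5, 0.3, -3.1]
grip_width: 0.0168
```

Emit:
jog_arm(
  travel=[
    [0,0,-0.003],
    [0,0,-0.003],
    [0,0,-0.001],
    [0,0,0],
    [0,0,0],
  ],
  dr=[
    [0,0,0],
    [0,0,0],
    [0,0,0],
    [0,0,0],
    [0,0,0],
  ],
)

```text
time_s: 54.22
position: [0.6146, -0.0183, 0.1196]
tool_rot: [[0.119, 0.993, 0.002], [0.993, -0.119, -0.001], [-0.0, 0.002, -1.0]]
ft_force: [-2.8, 0.3, 6.2]
grip_width: 0.0163
```

The cover touched down exactly at its expected height (TCP 0.1196). Releasing.

Emit:
jog_arm(
  travel=[
    [0,0,0.001],
    [0,0,0],
    [0,0,0],
    [0,0,0],
    [0,0,0.02],
    [0,0,0.03],
    [0,0,0.03],
    [0,0,0.02],
    [0,0,0],
    [0,0,0],
  ],
  dr=[
    [0,0,0],
    [0,0,0],
    [0,0,0],
    [0,0,0],
    [0,0,0],
    [0,0,0],
    [0,0,0],
    [0,0,0],
    [0,0,0],
    [0,0,0],
  ],
  jaw=0.05,
)

```text
time_s: 55.05
position: [0.6145, -0.0183, 0.2198]
tool_rot: [[0.119, 0.993, 0.002], [0.993, -0.119, -0.0], [-0.0, 0.002, -1.0]]
ft_force: [0.9, -0.2, -0.6]
grip_width: 0.0499
```

```bash
python3 look.py w31 .143
python3 - <<'E'
from h import *
im=snap('side','d31'); cv2.imwrite('pics/d31b.png',cv2.resize(im['color'][110:260,200:350,::-1],None,fx=4,fy=4,interpolation=cv2.INTER_CUBIC))
im=snap('scene','s31'); cv2.imwrite('pics/s31b.png',cv2.resize(im['color'][110:250,160:340,::-1],None,fx=4,fy=4,interpolation=cv2.INTER_CUBIC))
E
```

```text
[ 0.61399786 -0.01816913  0.21848751] [377.56407649 302.87196741]
```

View pics/d31b.png

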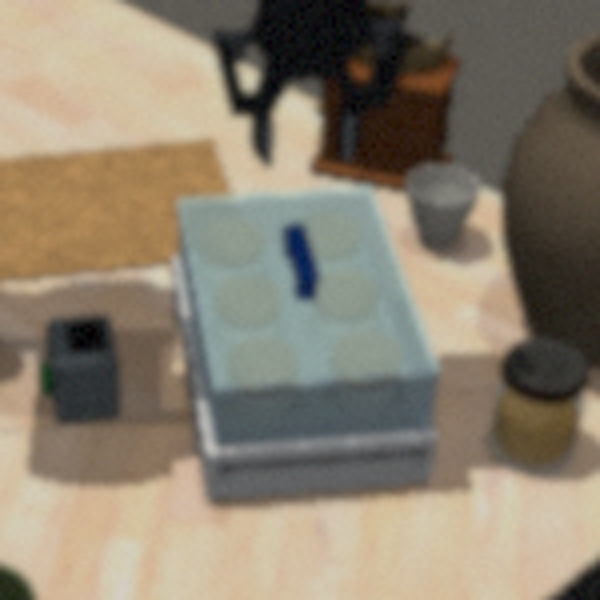

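View pics/s31b.png

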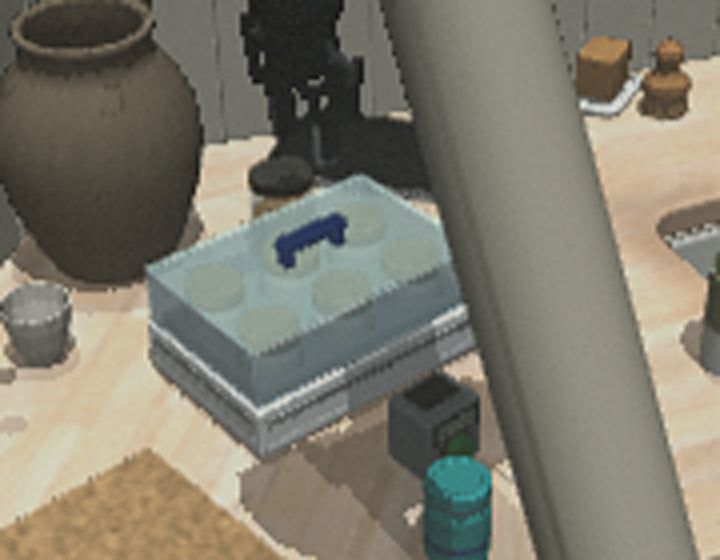

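View pics/w31b.png

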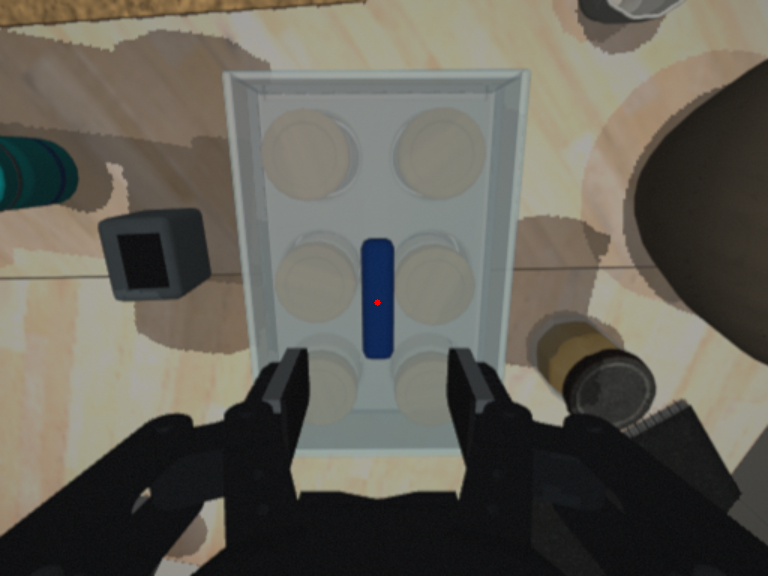

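The cover sits flat: in the side view its rim line is parallel to the shoulder, and its gap to the shoulder is even. Next is the timer.

Emit:
jog_arm(
  travel=[
    [-0.02,0.002,0],
    [-0.02,0.002,0],
    [-0.02,0.002,0],
    [-0.02,0.002,0],
    [-0.02,0.002,0],
    [-0.02,0.002,0],
    [-0.02,0.002,0],
    [-0.02,0.002,0],
    [-0.009,0.007,0],
    [0,0,0],
    [0,0,0],
    [0,0,0],
    [0,0,0],
    [0,0,0],
    [0,0,0],
    [0,0,0],
  ],
  dr=[
    [0,0,0.112],
    [0,0,0.112],
    [0,0,0.112],
    [0,0,0.112],
    [0,0,0.112],
    [0,0,0.112],
    [0,0,0.112],
    [0,0,0.112],
    [0,0,0.112],
    [0,0,0.112],
    [0,0,0.112],
    [0,0,0.112],
    [0,0,0.112],
    [0,0,0.115],
    [0,0,0],
    [0,0,0],
  ],
  jaw=0.085,
)

```text
time_s: 56.53
position: [0.445, 0.0048, 0.2184]
tool_rot: [[-0.993, 0.122, -0.001], [0.122, 0.993, 0.0], [0.001, 0.0, -1.0]]
ft_force: [-0.2, -0.0, -0.1]
grip_width: 0.085
```

```bash
python3 look.py w32 .066; python3 -c "
from rig import observe; print(observe()['tool_rot'],observe()['q'])"
```

```text
[0.44502676 0.00483306 0.21858805] [376.78794238 268.78537435]
[[-9.92522222e-01  1.22058364e-01 -1.18082111e-03]
 [ 1.22058094e-01  9.92522913e-01  2.97871457e-04]
 [ 1.20834971e-03  1.51515266e-04 -9.99999258e-01]] [-1.46857405e+01  1.19343001e+01  9.11070617e+01 -6.59587967e-04
  7.70284107e+01 -9.76746857e+01]
```

View pics/w32b.png

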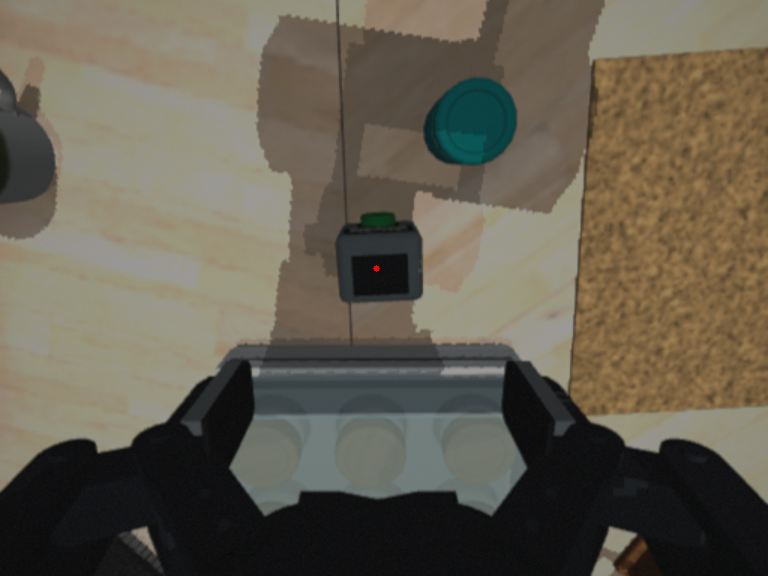

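Run:
```python
from h import *
im=load('w32'); c=lambda u,v,z=.066: onz(im,u/1.5-.5,v/1.5-.5,z)
P=np.array([c(337,238),c(422,236),c(422,299),c(341,301)]);print(np.round(P,4),P.mean(0))
b=cv2.resize(im['color'][130:215,200:310,::-1],None,fx=7,fy=7,interpolation=cv2.INTER_CUBIC); cv2.imwrite('pics/w32c.png',b)
```

```text
[[ 0.4197 -0.02    0.066 ]
 [ 0.4255  0.039   0.066 ]
 [ 0.4715  0.0347  0.066 ]
 [ 0.4658 -0.024   0.066 ]] [0.44563707 0.00742055 0.066     ]
```

View pics/w32c.png

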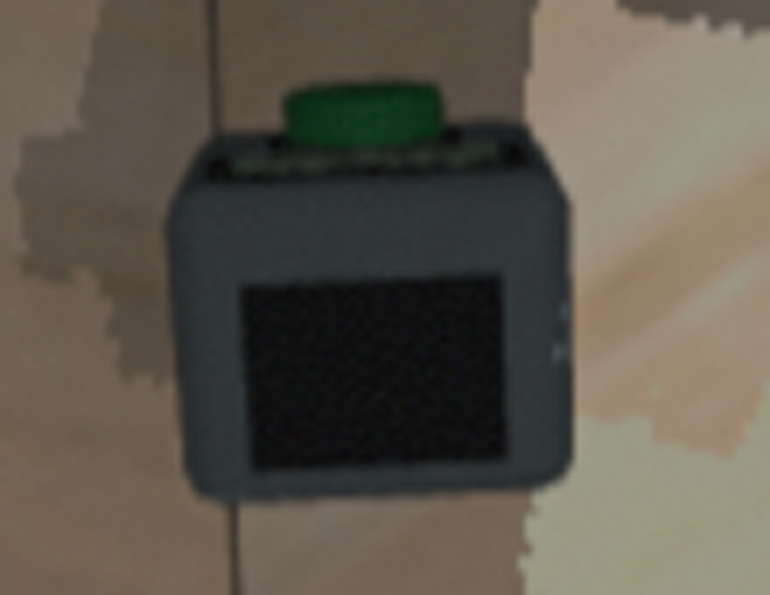

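Emit:
jog_arm(
  travel=[
    [-0.0105,0.0032,0],
    [0,0,-0.025],
    [0,0,-0.025],
    [0,0,-0.025],
    [0,0,-0.025],
    [0,0,-0.025],
    [0,0,-0.025],
    [0,0,-0.02],
    [0,0,0],
    [0,0,0],
  ],
  dr=[
    [0,0,0.04],
    [0,0,0],
    [0,0,0],
    [0,0,0],
    [0,0,0],
    [0,0,0],
    [0,0,0],
    [0,0,0],
    [0,0,0],
    [0,0,0],
  ],
)

```text
time_s: 57.42
position: [0.4345, 0.008, 0.0489]
tool_rot: [[-0.997, 0.081, -0.002], [0.081, 0.997, 0.001], [0.002, 0.0, -1.0]]
ft_force: [0.4, 0.9, -0.0]
grip_width: 0.085
```

```bash
python3 look.py w33 .066
```

```text
[0.43506417 0.00789515 0.0496834 ] [374.8445114 392.4190881]
```

View pics/w33b.png

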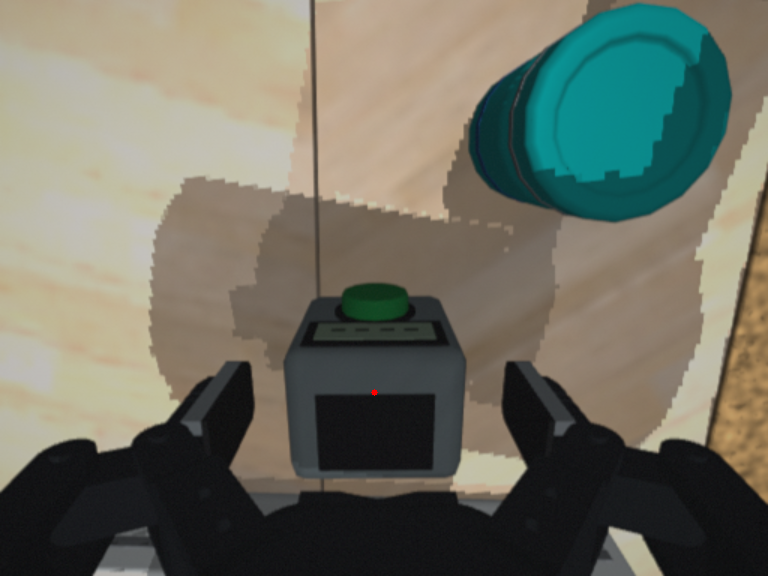

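Emit:
jog_arm(
  travel=[
    [0,0,-0.0035],
    [0,0,0],
    [0,0,0],
  ],
  dr=[
    [0,0,0],
    [0,0,0],
    [0,0,0],
  ],
)

```text
time_s: 57.72
position: [0.435, 0.0079, 0.0463]
tool_rot: [[-0.997, 0.079, 0.001], [0.079, 0.997, -0.0], [-0.001, -0.0, -1.0]]
ft_force: [0.0, 0.4, 0.3]
grip_width: 0.0847
```

Emit:
jog_arm(
  travel=[
    [0,0,0],
    [0,0,0],
    [0,0,0],
    [0,0,0],
    [0,0,0],
    [0,0,0],
    [0,0,0],
  ],
  dr=[
    [0,0,0],
    [0,0,0],
    [0,0,0],
    [0,0,0],
    [0,0,0],
    [0,0,0],
    [0,0,0],
  ],
  jaw=0.055,
  newtons=25,
)

```text
time_s: 58.3
position: [0.4349, 0.0079, 0.0461]
tool_rot: [[-0.997, 0.079, 0.001], [0.079, 0.997, -0.0], [-0.001, -0.0, -1.0]]
ft_force: [-0.8, 0.7, 5.2]
grip_width: 0.0614
```

Emit:
jog_arm(
  travel=[
    [0,0,0],
    [0,0,0],
    [0.013,-0.0016,0],
    [0.013,-0.0016,0],
    [0.013,-0.0016,0],
    [0.013,-0.0015,0],
    [0,0,0],
    [0,0,0],
  ],
  dr=[
    [0,0,-0.02],
    [0,0,-0.02],
    [0,0,0],
    [0,0,0],
    [0,0,0],
    [0,0,0],
    [0,0,0],
    [0,0,0],
  ],
)

```text
time_s: 58.97
position: [0.4881, 0.0014, 0.0462]
tool_rot: [[-0.993, 0.12, 0.003], [0.12, 0.993, -0.001], [-0.003, -0.0, -1.0]]
ft_force: [1.4, -0.1, 5.6]
grip_width: 0.0617
```

Emit:
jog_arm(
  travel=[
    [0.003,-0.0004,0],
    [0.002,-0.0002,0],
    [0.001,-0.0001,0],
    [0,0,0],
  ],
  dr=[
    [0,0,0],
    [0,0,0],
    [0,0,0],
    [0,0,0],
  ],
)

```text
time_s: 59.3
position: [0.4916, 0.0011, 0.0457]
tool_rot: [[-0.993, 0.119, -0.003], [0.119, 0.993, 0.0], [0.003, -0.0, -1.0]]
ft_force: [-4.7, -0.6, 7.4]
grip_width: 0.0613
```

```bash
python3 look.py w34 .066
python3 - <<'E'
from h import *
im=snap('side','d34'); cv2.imwrite('pics/d34b.png',cv2.resize(im['color'][130:250,190:320,::-1],None,fx=5,fy=5,interpolation=cv2.INTER_CUBIC))
E
```

```text
[0.49154917 0.00108775 0.04567827] [375.03983184 395.88147352]
```

View pics/d34b.png

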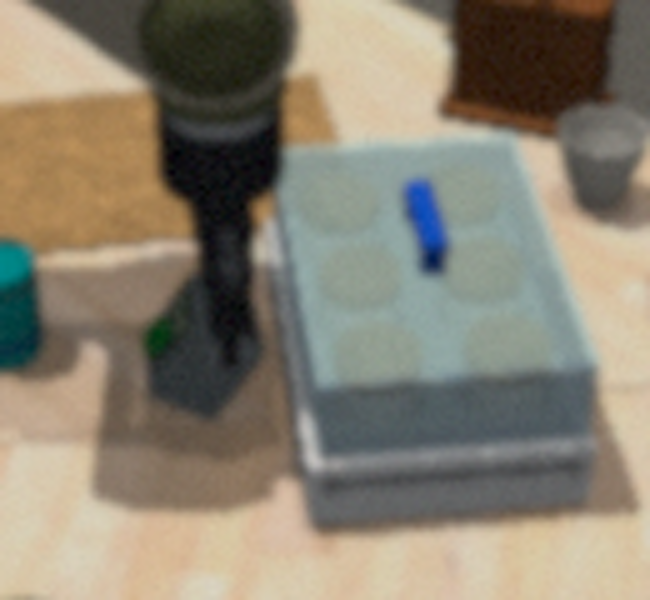

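View pics/w34b.png

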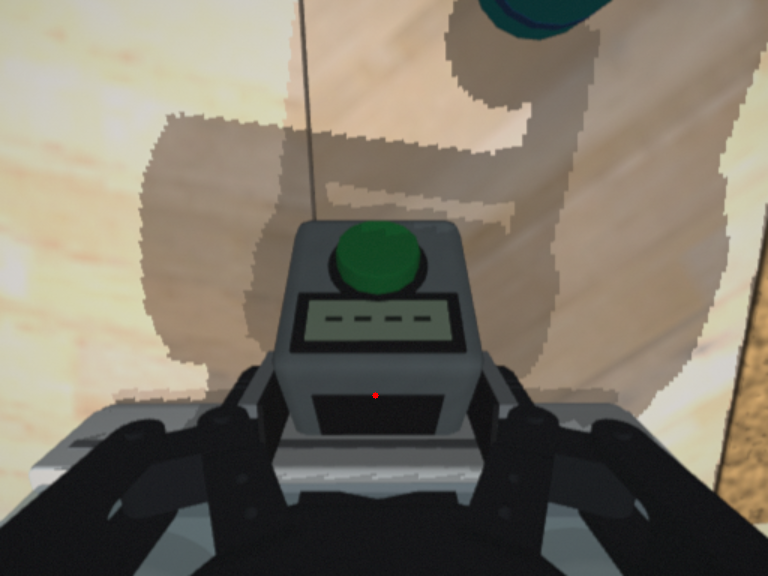

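The timer has pitched in the pads: its front face at (378,260) shows from above, so the top leads and the base is dragging. I'll back off to right it.

Emit:
jog_arm(
  travel=[
    [-0.006,0.0007,0],
    [-0.006,0.0007,0],
    [-0.006,0.0007,0],
    [0,0,0],
    [0,0,0],
  ],
  dr=[
    [0,0,0],
    [0,0,0],
    [0,0,0],
    [0,0,0],
    [0,0,0],
  ],
  newtons=20,
)

```text
time_s: 59.82
position: [0.4738, 0.0033, 0.0457]
tool_rot: [[-0.993, 0.119, -0.002], [0.119, 0.993, 0.0], [0.002, 0.0, -1.0]]
ft_force: [-4.0, 0.6, 5.4]
grip_width: 0.0611
```

```bash
python3 look.py w35 .066
python3 - <<'E'
from h import *
im=snap('side','d35'); cv2.imwrite('pics/d35b.png',cv2.resize(im['color'][130:250,190:320,::-1],None,fx=5,fy=5,interpolation=cv2.INTER_CUBIC))
E
```

```text
[0.47385233 0.00326773 0.04564603] [375.04693722 396.00052537]
```

View pics/d35b.png

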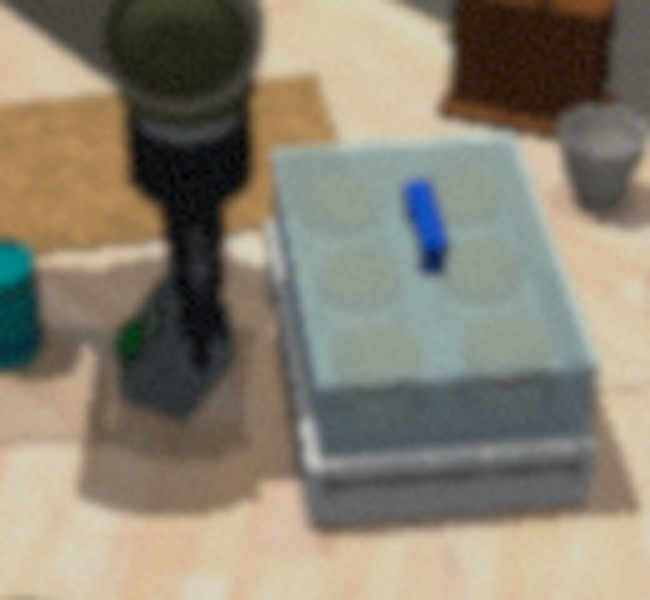

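View pics/w35b.png

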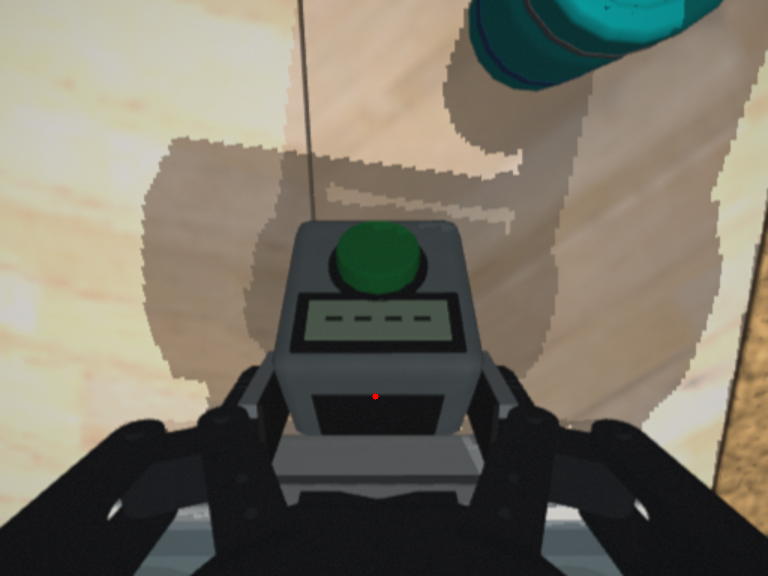

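Emit:
jog_arm(
  travel=[
    [0,0,0.003],
    [0,0,0],
    [0,0,0],
    [0,0,0],
    [0,0,0],
    [0,0,0],
  ],
  dr=[
    [-0.0105,-0.0866,0],
    [-0.0105,-0.0866,0],
    [-0.0105,-0.0866,0],
    [-0.0105,-0.0866,0],
    [0,0,0],
    [0,0,0],
  ],
)

```text
time_s: 60.42
position: [0.4738, 0.0033, 0.048]
tool_rot: [[-0.935, 0.119, 0.335], [0.112, 0.993, -0.04], [-0.337, 0.0, -0.941]]
ft_force: [0.8, -0.1, -3.1]
grip_width: 0.0619
```

```bash
python3 look.py w36 .066
python3 - <<'E'
from h import *
im=snap('side','d36'); cv2.imwrite('pics/d36b.png',cv2.resize(im['color'][130:250,190:320,::-1],None,fx=5,fy=5,interpolation=cv2.INTER_CUBIC))
im=snap('scene','s36'); cv2.imwrite('pics/s36b.png',cv2.resize(im['color'][150:270,210:340,::-1],None,fx=5,fy=5,interpolation=cv2.INTER_CUBIC))
E
```

```text
[0.47488177 0.00305239 0.04841955] [374.71842213 408.07984256]
```

View pics/d36b.png

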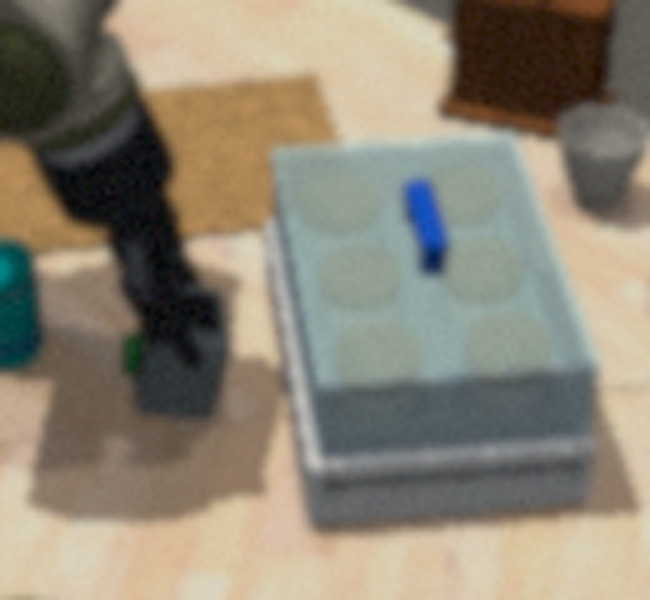

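View pics/s36b.png

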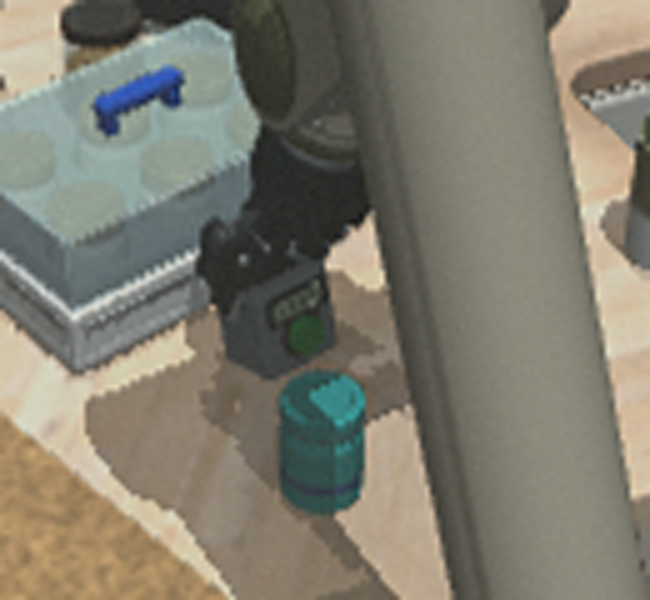

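Emit:
jog_arm(
  travel=[
    [0,0,-0.002],
    [0,0,-0.002],
    [0,0,0],
  ],
  dr=[
    [0,0,0],
    [0,0,0],
    [0,0,0],
  ],
)

```text
time_s: 60.82
position: [0.4762, 0.0027, 0.0463]
tool_rot: [[-0.932, 0.119, 0.344], [0.111, 0.993, -0.042], [-0.346, -0.001, -0.938]]
ft_force: [-6.8, 0.1, 20.3]
grip_width: 0.0611
```

Emit:
jog_arm(
  travel=[
    [0,0,-0.002],
    [0,0,-0.002],
    [0,0,0],
  ],
  dr=[
    [0,0,0],
    [0,0,0],
    [0,0,0],
  ],
)

```text
time_s: 61.07
position: [0.4783, 0.0023, 0.0446]
tool_rot: [[-0.929, 0.119, 0.35], [0.11, 0.993, -0.044], [-0.353, -0.002, -0.936]]
ft_force: [-10.0, 2.8, 45.6]
grip_width: 0.0612
```

Emit:
jog_arm(
  travel=[
    [0,0,0.003],
    [0,0,0.002],
    [0,0,0],
  ],
  dr=[
    [0,0,0],
    [0,0,0],
    [0,0,0],
  ],
)

```text
time_s: 61.32
position: [0.475, 0.0031, 0.0458]
tool_rot: [[-0.933, 0.118, 0.339], [0.111, 0.993, -0.041], [-0.342, -0.001, -0.94]]
ft_force: [0.0, 0.1, -2.6]
grip_width: 0.0612
```

Emit:
jog_arm(
  travel=[
    [0,0,0],
    [0,0,0],
    [0,0,0],
    [0,0,0],
    [0,0,0],
    [0,0,0],
  ],
  dr=[
    [0,0,0],
    [0,0,0],
    [0,0,0],
    [0,0,0],
    [0,0,0],
    [0,0,0],
  ],
  jaw=0.085,
)

```text
time_s: 61.82
position: [0.4747, 0.0031, 0.0456]
tool_rot: [[-0.933, 0.119, 0.339], [0.111, 0.993, -0.041], [-0.342, -0.001, -0.94]]
ft_force: [0.7, -0.9, 0.6]
grip_width: 0.0851
```

```bash
python3 look.py w37 .066
python3 - <<'E'
from h import *
im=snap('side','d37'); cv2.imwrite('pics/d37b.png',cv2.resize(im['color'][130:250,190:320,::-1],None,fx=5,fy=5,interpolation=cv2.INTER_CUBIC))
E
```

```text
[0.4747615  0.00304816 0.04557915] [374.99832648 412.24789598]
```

View pics/d37b.png

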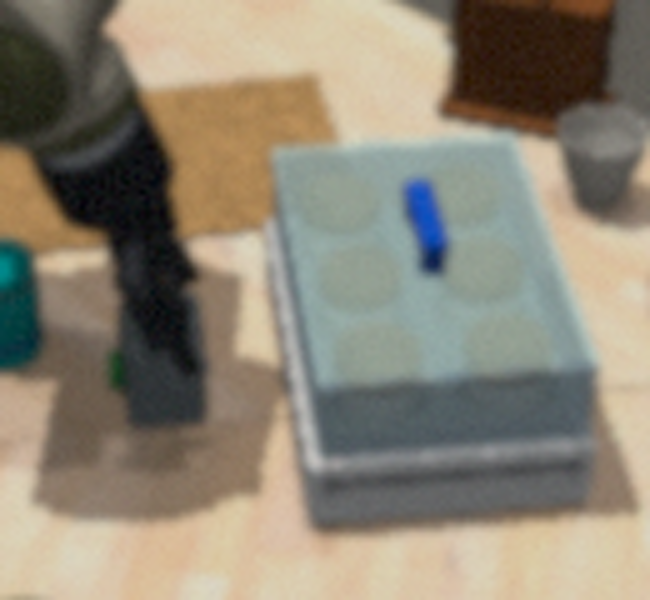

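View pics/w37b.png

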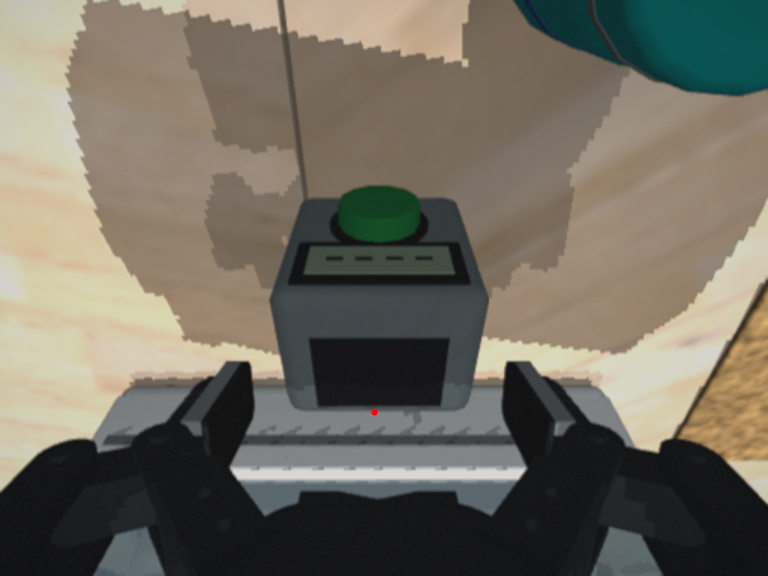

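The timer stands upright again. Next I'll slide it to the maker by pushing its front face, with the fingers straddling the button. First I retreat and look.

Emit:
jog_arm(
  travel=[
    [-0.0085,0.001,0.0235],
    [-0.0085,0.001,0.0235],
    [-0.0085,0.001,0.0235],
    [-0.0085,0.001,0.0235],
    [0,0,0.02],
    [0,0,0.02],
    [0,0,0.02],
    [0,0,0.02],
    [0,0,0],
    [0,0,0],
  ],
  dr=[
    [0,0,0],
    [0,0,0],
    [0,0,0],
    [0,0,0],
    [0.0105,0.0866,0],
    [0.0105,0.0866,0],
    [0.0105,0.0866,0],
    [0.0105,0.0866,0],
    [0,0,0],
    [0,0,0],
  ],
)

```text
time_s: 62.75
position: [0.4415, 0.007, 0.2193]
tool_rot: [[-0.993, 0.118, 0.004], [0.118, 0.993, -0.001], [-0.004, -0.0, -1.0]]
ft_force: [0.6, 0.2, -0.7]
grip_width: 0.0854
```

```bash
python3 look.py w38 .066; python3 -c "
from rig import observe; print(observe()['tool_rot'])"
```

```text
[0.44054841 0.00722215 0.21843624] [376.9946809  265.97242835]
[[-9.92977466e-01  1.18283173e-01  2.20089669e-03]
 [ 1.18283485e-01  9.92979867e-01  1.19570785e-05]
 [-2.18403178e-03  2.72202841e-04 -9.99997578e-01]]
```

View pics/w38b.png

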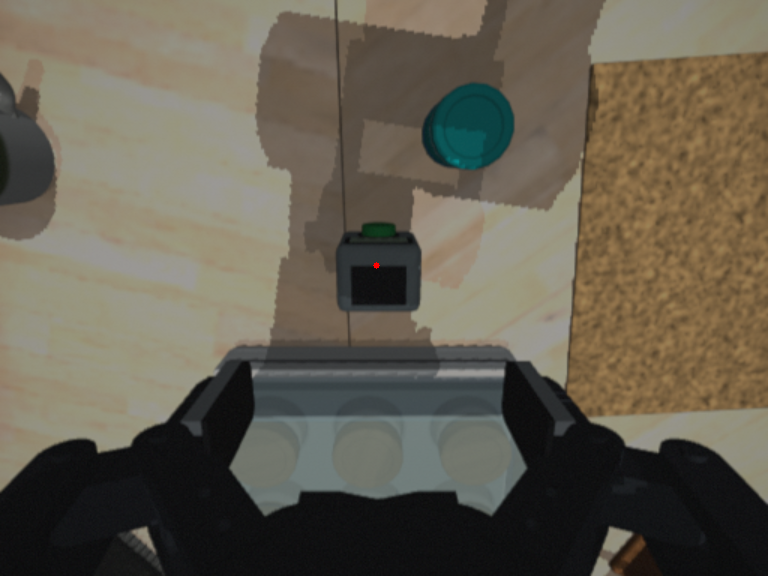

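Run:
```python
from h import *
im=load('w38'); c=lambda u,v,z=.066: onz(im,u/1.5-.5,v/1.5-.5,z)
print('turq',c(474,124,.078),'timer',c(378,277.5),c(337,245),c(420,245),c(420,309),c(338,310),'btn',c(378,225,.035))
```

```text
turq [0.35445827 0.07845836 0.078     ] timer [0.44910228 0.00692506 0.066     ] [ 0.42216039 -0.01891129  0.066     ] [0.42906178 0.03906903 0.066     ] [0.47661246 0.0347703  0.066     ] [ 0.47025609 -0.02526288  0.066     ] btn [0.41612046 0.01083446 0.035     ]
```

Emit:
jog_arm(
  travel=[
    [-0.0242,0.0032,0],
    [-0.0242,0.0032,0],
    [0,0,-0.0225],
    [0,0,-0.0225],
    [0,0,-0.0225],
    [0,0,-0.0225],
    [0,0,-0.0225],
    [0,0,-0.0225],
    [0,0,0],
    [0,0,0],
  ],
  dr=[
    [0,0,0],
    [0,0,0],
    [0,0,0],
    [0,0,0],
    [0,0,0],
    [0,0,0],
    [0,0,0],
    [0,0,0],
    [0,0,0],
    [0,0,0],
  ],
  jaw=0.042,
)

```text
time_s: 63.63
position: [0.3912, 0.0138, 0.0836]
tool_rot: [[-0.993, 0.119, -0.001], [0.119, 0.993, 0.001], [0.001, 0.001, -1.0]]
ft_force: [-0.2, -0.6, 0.5]
grip_width: 0.0418
```

```bash
python3 look.py w39 .03
python3 - <<'E'
from h import *
im=snap('side','d39'); cv2.imwrite('pics/d39b.png',cv2.resize(im['color'][130:250,170:300,::-1],None,fx=5,fy=5,interpolation=cv2.INTER_CUBIC))
E
```

```text
[0.3919922  0.01359781 0.08445235] [375.86282473 318.47542943]
```

View pics/d39b.png

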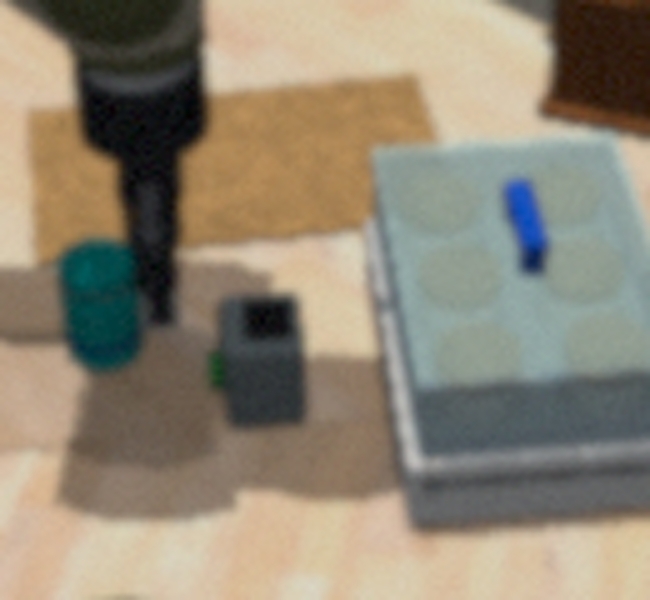

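View pics/w39b.png

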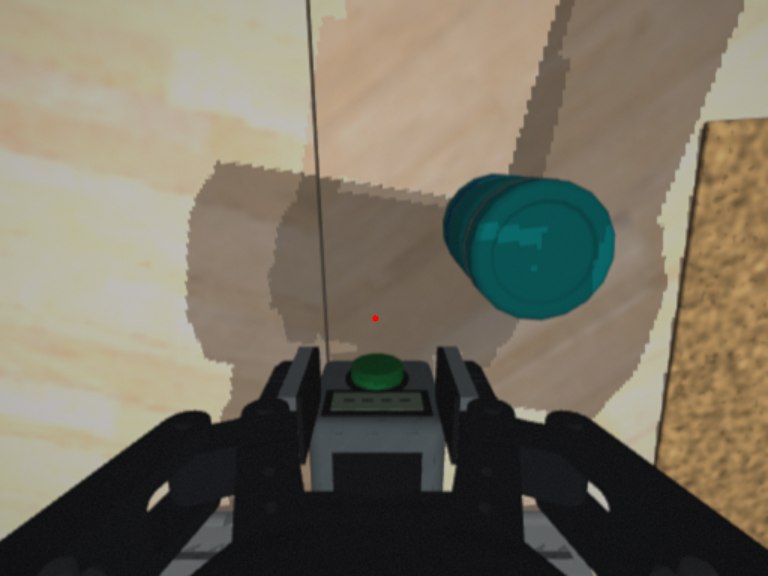

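Emit:
jog_arm(
  travel=[
    [0.008,-0.001,0],
    [0,0,-0.018],
    [0,0,-0.018],
    [0,0,-0.018],
    [0,0,-0.016],
    [0,0,0],
    [0,0,0],
  ],
  dr=[
    [0,0,0],
    [0,0,0],
    [0,0,0],
    [0,0,0],
    [0,0,0],
    [0,0,0],
    [0,0,0],
  ],
)

```text
time_s: 64.32
position: [0.401, 0.0124, 0.0146]
tool_rot: [[-0.993, 0.118, 0.002], [0.118, 0.993, -0.0], [-0.002, 0.0, -1.0]]
ft_force: [-0.6, -0.6, 0.3]
grip_width: 0.0424
```

```bash
python3 look.py w40 .03
python3 - <<'E'
from h import *
im=snap('side','d40'); cv2.imwrite('pics/d40b.png',cv2.resize(im['color'][130:250,170:300,::-1],None,fx=5,fy=5,interpolation=cv2.INTER_CUBIC))
E
```

```text
[0.40119465 0.01232323 0.01502567] [375.06628962 388.98995587]
```

View pics/d40b.png

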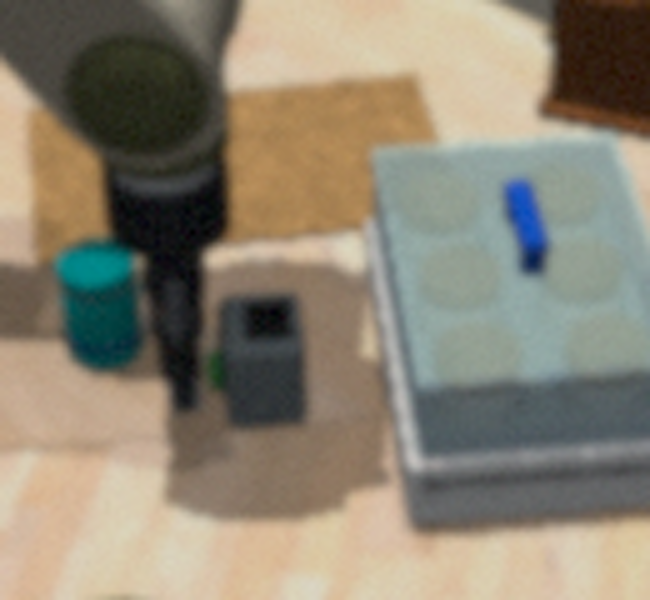

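View pics/w40b.png

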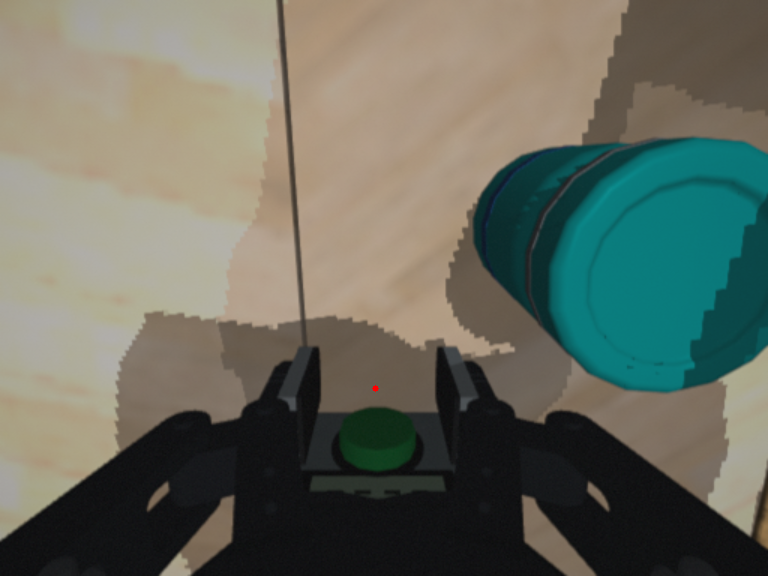

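Emit:
jog_arm(
  travel=[
    [0.008,-0.001,0],
    [0.008,-0.001,0],
    [0.008,-0.001,0],
    [0.008,-0.001,0],
    [0.008,-0.001,0],
    [0.008,-0.001,0],
    [0.008,-0.0009,0],
    [0,0,0],
    [0,0,0],
  ],
  dr=[
    [0,0,0],
    [0,0,0],
    [0,0,0],
    [0,0,0],
    [0,0,0],
    [0,0,0],
    [0,0,0],
    [0,0,0],
    [0,0,0],
  ],
)

```text
time_s: 65.17
position: [0.4568, 0.0055, 0.014]
tool_rot: [[-0.993, 0.118, 0.002], [0.118, 0.993, -0.0], [-0.002, 0.0, -1.0]]
ft_force: [-0.6, -0.4, -0.0]
grip_width: 0.0419
```

Emit:
jog_arm(
  travel=[
    [0.002,-0.0002,0],
    [0.002,-0.0003,0],
    [0,0,0],
  ],
  dr=[
    [0,0,0],
    [0,0,0],
    [0,0,0],
  ],
)

```text
time_s: 65.42
position: [0.4606, 0.0051, 0.0142]
tool_rot: [[-0.993, 0.118, 0.002], [0.118, 0.993, -0.0], [-0.002, 0.0, -1.0]]
ft_force: [-1.4, 1.2, -0.4]
grip_width: 0.042
```

```bash
python3 look.py w41 .03
python3 - <<'E'
from h import *
im=snap('side','d41'); cv2.imwrite('pics/d41b.png',cv2.resize(im['color'][130:250,170:300,::-1],None,fx=5,fy=5,interpolation=cv2.INTER_CUBIC))
E
```

```text
[0.46046006 0.0050783  0.01416612] [375.15202015 388.77072335]
```

View pics/d41b.png

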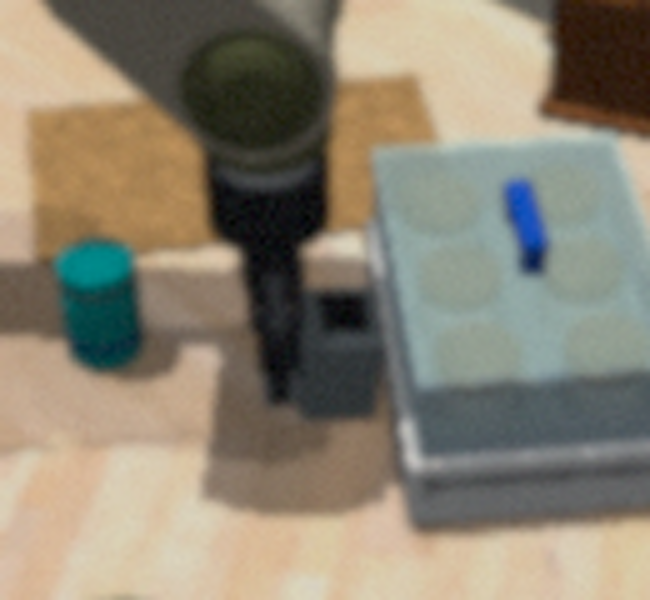

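The timer is sliding upright and square, with a small gap to the maker left. I'll close it in small steps.

Emit:
jog_arm(
  travel=[
    [0.002,-0.0002,0],
    [0.002,-0.0003,0],
    [0,0,0],
  ],
  dr=[
    [0,0,0],
    [0,0,0],
    [0,0,0],
  ],
)

```text
time_s: 65.77
position: [0.464, 0.0047, 0.014]
tool_rot: [[-0.993, 0.118, 0.0], [0.118, 0.993, 0.0], [-0.0, 0.0, -1.0]]
ft_force: [-3.0, -0.1, 1.2]
grip_width: 0.0422
```

Emit:
jog_arm(
  travel=[
    [0.002,-0.0002,0],
    [0.0015,-0.0002,0],
    [0,0,0],
  ],
  dr=[
    [0,0,0],
    [0,0,0],
    [0,0,0],
  ],
)

```text
time_s: 66.02
position: [0.4638, 0.0048, 0.0135]
tool_rot: [[-0.993, 0.118, -0.008], [0.118, 0.993, 0.001], [0.008, 0.0, -1.0]]
ft_force: [-17.2, -2.3, 6.4]
grip_width: 0.0423
```

Emit:
jog_arm(
  travel=[
    [-0.0075,0.0009,0],
    [-0.008,0.001,0],
    [-0.008,0.001,0],
    [0,0,0],
  ],
  dr=[
    [0,0,0],
    [0,0,0],
    [0,0,0],
    [0,0,0],
  ],
)

```text
time_s: 66.35
position: [0.4431, 0.0074, 0.0142]
tool_rot: [[-0.993, 0.118, 0.001], [0.118, 0.993, 0.0], [-0.001, 0.0, -1.0]]
ft_force: [-0.9, 0.2, 0.3]
grip_width: 0.042
```

Emit:
jog_arm(
  travel=[
    [0,0,0],
    [0,0,0],
    [0,0,0],
    [0,0,0],
    [0,0,0],
    [0,0,0],
    [0,0,0],
  ],
  dr=[
    [0,0,0],
    [0,0,0],
    [0,0,0],
    [0,0,0],
    [0,0,0],
    [0,0,0],
    [0,0,0],
  ],
  jaw=0.0,
)

```text
time_s: 66.93
position: [0.4445, 0.0071, 0.0141]
tool_rot: [[-0.993, 0.118, 0.002], [0.118, 0.993, -0.0], [-0.002, 0.0, -1.0]]
ft_force: [0.1, 0.4, 0.7]
grip_width: -0.0003
```

```bash
python3 look.py w42 .03
python3 - <<'E'
from h import *
im=snap('side','d42'); cv2.imwrite('pics/d42b.png',cv2.resize(im['color'][130:250,170:300,::-1],None,fx=5,fy=5,interpolation=cv2.INTER_CUBIC))
E
```

```text
[0.44439508 0.00709194 0.01414458] [375.14203175 388.9280393 ]
```

View pics/d42b.png

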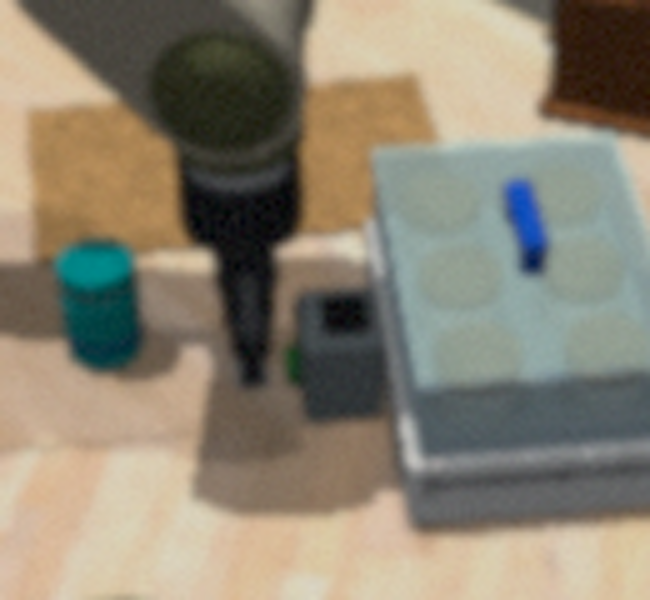

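View pics/w42b.png

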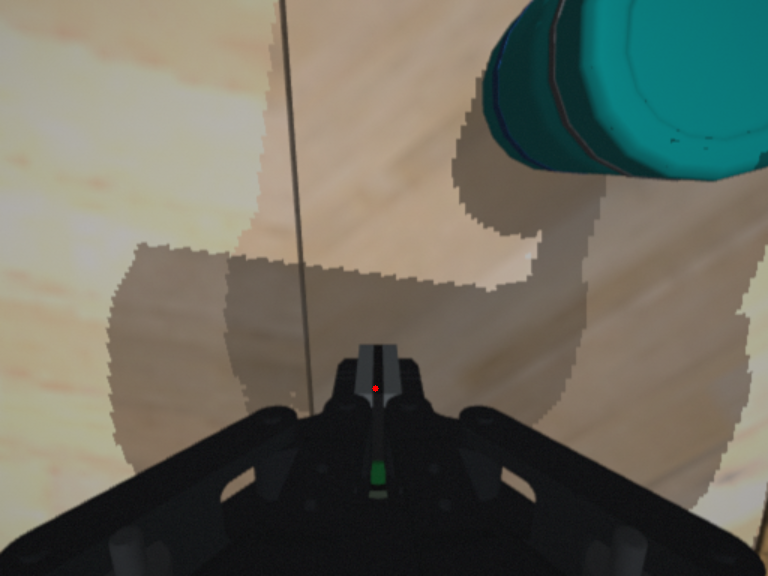

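Emit:
jog_arm(
  travel=[
    [0.004,-0.0005,0],
    [0.004,-0.0005,0],
    [0.002,-0.0002,0],
    [0,0,0],
  ],
  dr=[
    [0,0,0],
    [0,0,0],
    [0,0,0],
    [0,0,0],
  ],
)

```text
time_s: 67.37
position: [0.4547, 0.0058, 0.0141]
tool_rot: [[-0.993, 0.118, 0.002], [0.118, 0.993, -0.0], [-0.002, 0.0, -1.0]]
ft_force: [-0.5, 0.7, 1.1]
grip_width: -0.0004
```

Emit:
jog_arm(
  travel=[
    [0.0015,-0.0002,0],
    [0.0015,-0.0002,0],
    [0.0015,-0.0002,0],
    [0,0,0],
  ],
  dr=[
    [0,0,0],
    [0,0,0],
    [0,0,0],
    [0,0,0],
  ],
)

```text
time_s: 67.7
position: [0.4588, 0.0053, 0.0141]
tool_rot: [[-0.993, 0.118, 0.001], [0.118, 0.993, 0.0], [-0.001, 0.0, -1.0]]
ft_force: [-2.4, -0.8, 0.3]
grip_width: -0.0003
```

Emit:
jog_arm(
  travel=[
    [0.001,-0.0001,0],
    [0.001,-0.0001,0],
    [0,0,0],
  ],
  dr=[
    [0,0,0],
    [0,0,0],
    [0,0,0],
  ],
)

```text
time_s: 67.95
position: [0.4607, 0.0051, 0.0141]
tool_rot: [[-0.993, 0.118, 0.001], [0.118, 0.993, -0.0], [-0.001, 0.0, -1.0]]
ft_force: [-3.0, -0.7, 0.0]
grip_width: -0.0005
```

Emit:
jog_arm(
  travel=[
    [0.001,-0.0001,0],
    [0.0005,-0.0001,0],
    [0,0,0],
  ],
  dr=[
    [0,0,0],
    [0,0,0],
    [0,0,0],
  ],
)

```text
time_s: 68.2
position: [0.4622, 0.005, 0.0141]
tool_rot: [[-0.993, 0.118, 0.001], [0.118, 0.993, 0.0], [-0.001, 0.0, -1.0]]
ft_force: [-2.7, 0.7, 0.1]
grip_width: -0.0003
```

Emit:
jog_arm(
  travel=[
    [0.001,-0.0001,0],
    [0.0005,0,0],
    [0,0,0],
  ],
  dr=[
    [0,0,0],
    [0,0,0],
    [0,0,0],
  ],
)

```text
time_s: 68.45
position: [0.4633, 0.0048, 0.0141]
tool_rot: [[-0.993, 0.118, 0.0], [0.118, 0.993, -0.0], [-0.0, 0.0, -1.0]]
ft_force: [-5.9, -1.8, 0.9]
grip_width: -0.0004
```

Emit:
jog_arm(
  travel=[
    [0.001,-0.0001,0],
    [0.0005,0,0],
    [0,0,0],
  ],
  dr=[
    [0,0,0],
    [0,0,0],
    [0,0,0],
  ],
)

```text
time_s: 68.7
position: [0.4634, 0.0049, 0.014]
tool_rot: [[-0.993, 0.118, -0.003], [0.118, 0.993, 0.0], [0.003, -0.0, -1.0]]
ft_force: [-12.0, -2.0, 5.6]
grip_width: 0.0004
```

```bash
python3 look.py w43 .03
python3 - <<'E'
from h import *
im=snap('side','d43'); cv2.imwrite('pics/d43b.png',cv2.resize(im['color'][130:250,170:300,::-1],None,fx=5,fy=5,interpolation=cv2.INTER_CUBIC))
E
```

```text
[0.46334246 0.00488118 0.01403889] [375.16646528 388.99118089]
```

View pics/d43b.png

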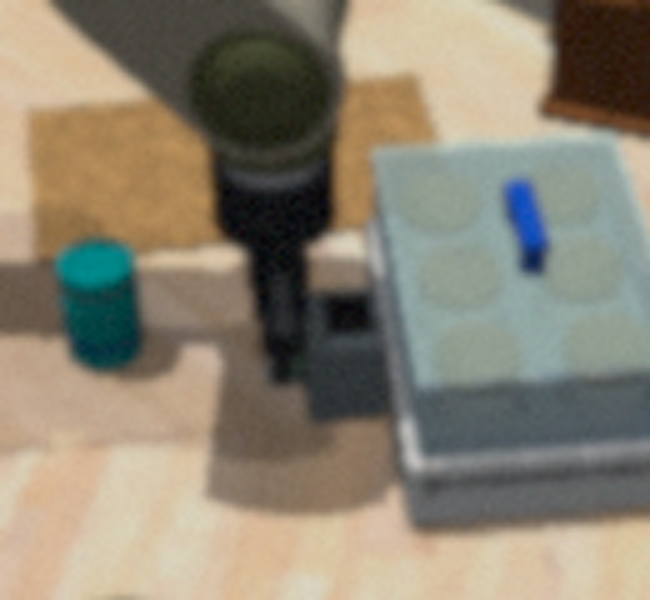

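Emit:
jog_arm(
  travel=[
    [0.0005,0,0],
    [0,0,0],
    [0,0,0],
    [0,0,0],
    [0,0,0],
    [0,0,0],
    [0,0,0],
    [0,0,0],
    [0,0,0],
    [0,0,0],
    [0,0,0],
    [0,0,0],
  ],
  dr=[
    [0,0,0],
    [0,0,0],
    [0,0,0],
    [0,0,0],
    [0,0,0],
    [0,0,0],
    [0,0,0],
    [0,0,0],
    [0,0,0],
    [0,0,0],
    [0,0,0],
    [0,0,0],
  ],
)

```text
time_s: 69.8
position: [0.4634, 0.0049, 0.0141]
tool_rot: [[-0.993, 0.118, -0.004], [0.118, 0.993, 0.0], [0.004, -0.0, -1.0]]
ft_force: [-14.2, -3.6, 7.9]
grip_width: 0.0003
```

Emit:
jog_arm(
  travel=[
    [-0.002,0.0002,0],
    [-0.003,0.0004,0],
    [-0.004,0.0005,0],
    [-0.006,0.0007,0],
    [-0.006,0.0007,0],
    [0,0,0.025],
    [0,0,0.03],
    [0,0,0.035],
    [0,0,0.035],
    [0,0,0.035],
    [0,0,0.035],
    [0,0,0],
    [0,0,0],
  ],
  dr=[
    [0,0,0],
    [0,0,0],
    [0,0,0],
    [0,0,0],
    [0,0,0],
    [0,0,0],
    [0,0,0],
    [0,0,0],
    [0,0,0],
    [0,0,0],
    [0,0,0],
    [0,0,0],
    [0,0,0],
  ],
)

```text
time_s: 70.88
position: [0.4454, 0.0072, 0.2106]
tool_rot: [[-0.993, 0.118, 0.007], [0.118, 0.993, -0.001], [-0.007, -0.0, -1.0]]
ft_force: [0.2, -0.0, -0.6]
grip_width: 0.0
```

```bash
python3 look.py w44 .066
python3 - <<'E'
from h import *
im=snap('side','d44'); cv2.imwrite('pics/d44b.png',cv2.resize(im['color'][110:310,160:360,::-1],None,fx=3,fy=3,interpolation=cv2.INTER_CUBIC))
im=snap('scene','s44'); cv2.imwrite('pics/s44b.png',cv2.resize(im['color'][120:300,130:340,::-1],None,fx=3.8,fy=3.3,interpolation=cv2.INTER_CUBIC))
E
```

```text
[0.44468547 0.0072823  0.20907949] [376.91306624 268.69278305]
```

View pics/w44b.png

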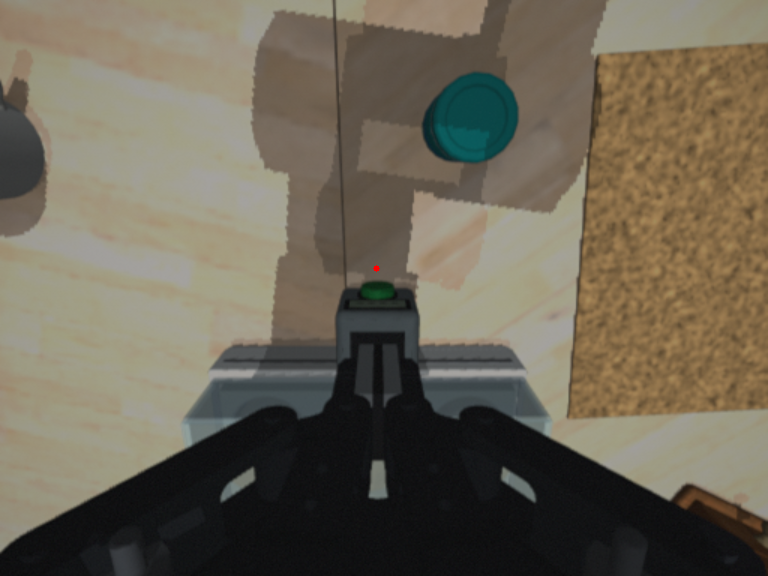

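View pics/d44b.png

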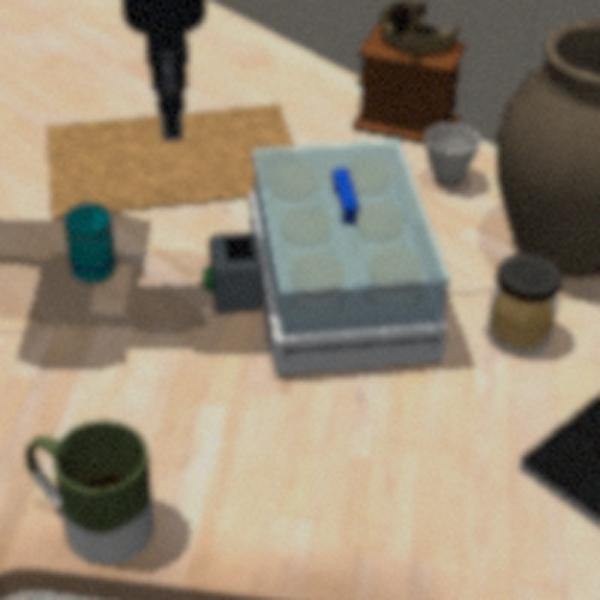

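View pics/s44b.png

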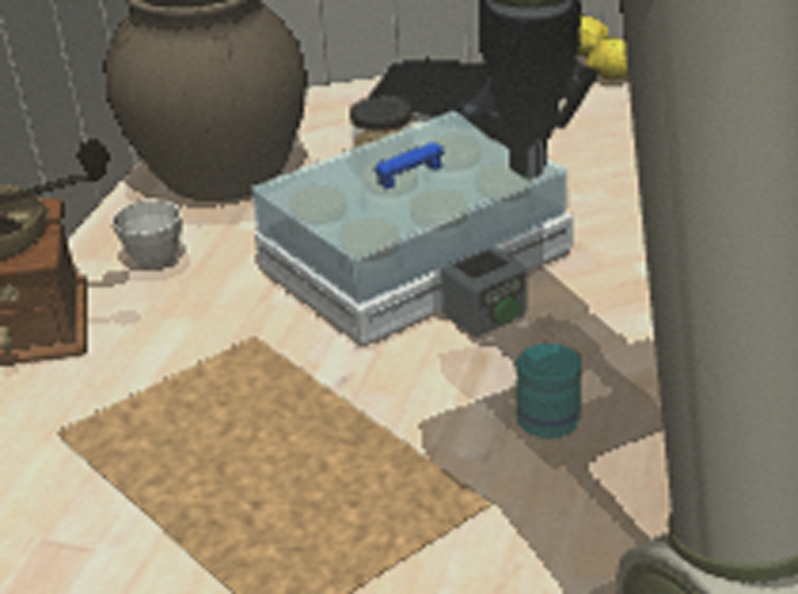

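The timer stands upright against the maker. The wide upper part of the fingers may have met the timer's front before the button bottomed, so I'll tilt the camera to read the display.

Emit:
jog_arm(
  travel=[
    [-0.012,0.0015,-0.01],
    [-0.012,0.0015,-0.01],
    [-0.012,0.0015,-0.01],
    [-0.012,0.0015,-0.01],
    [0,0,-0.01],
    [0,0,-0.01],
    [0,0,0],
    [0,0,0],
  ],
  dr=[
    [-0.0135,-0.112,0],
    [-0.0135,-0.112,0],
    [-0.0135,-0.112,0],
    [-0.0135,-0.112,0],
    [-0.0135,-0.112,0],
    [0,0,0],
    [0,0,0],
    [0,0,0],
  ],
)

```text
time_s: 71.7
position: [0.3974, 0.0137, 0.1494]
tool_rot: [[-0.846, 0.117, 0.521], [0.101, 0.993, -0.06], [-0.524, 0.002, -0.852]]
ft_force: [-0.4, -0.2, 0.6]
grip_width: -0.0
```

```bash
python3 look.py w45 .066; python3 -c "
from rig import observe; print(observe()['tool_rot'])"
```

```text
[0.39810775 0.01352288 0.15003557] [375.70499935 222.80312919]
[[-0.84499132  0.11666138  0.52190018]
 [ 0.10009481  0.99317048 -0.05994518]
 [-0.52532914  0.00158634 -0.85089763]]
```

View pics/w45b.png

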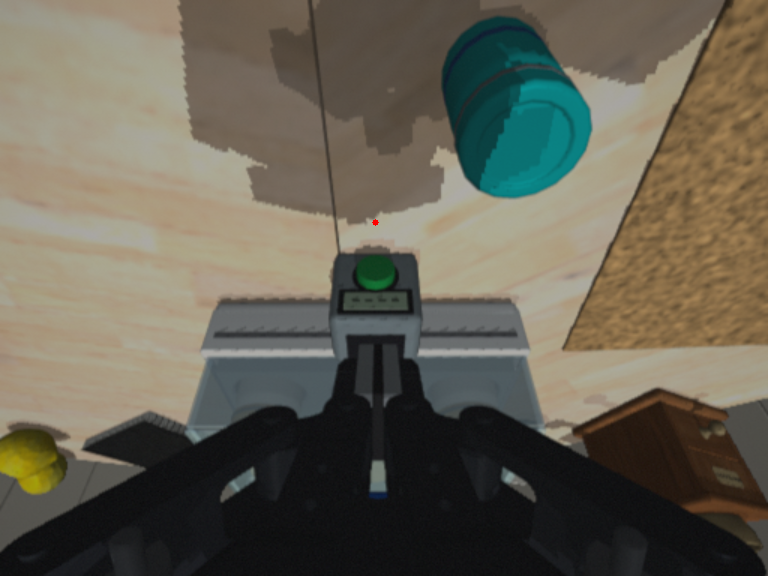

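The display looks unchanged, so it doesn't show whether the first press was full. I'll press again with the tool tilted 20°, so that only the fingertips reach the button.

Emit:
jog_arm(
  travel=[
    [0.021,-0.0029,0],
    [0.021,-0.0029,0],
    [0,0,-0.02],
    [0,0,-0.02],
    [0,0,-0.02],
    [0,0,-0.02],
    [0,0,-0.02],
    [0,0,-0.01],
    [0,0,0],
    [0,0,0],
  ],
  dr=[
    [0.012,0.0993,0],
    [0.012,0.0993,0],
    [0,0,0],
    [0,0,0],
    [0,0,0],
    [0,0,0],
    [0,0,0],
    [0,0,0],
    [0,0,0],
    [0,0,0],
  ],
)

```text
time_s: 72.58
position: [0.4403, 0.0078, 0.0401]
tool_rot: [[-0.932, 0.117, 0.344], [0.11, 0.993, -0.038], [-0.346, 0.002, -0.938]]
ft_force: [0.7, -0.6, -0.5]
grip_width: -0.0002
```

```bash
python3 look.py w46 .03
python3 - <<'E'
from h import *
im=snap('side','d46'); cv2.imwrite('pics/d46b.png',cv2.resize(im['color'][150:230,190:270,::-1],None,fx=7.5,fy=7.5,interpolation=cv2.INTER_CUBIC))
E
```

```text
[0.44045624 0.00776146 0.04064507] [375.40726632 347.37885713]
```

View pics/w46b.png

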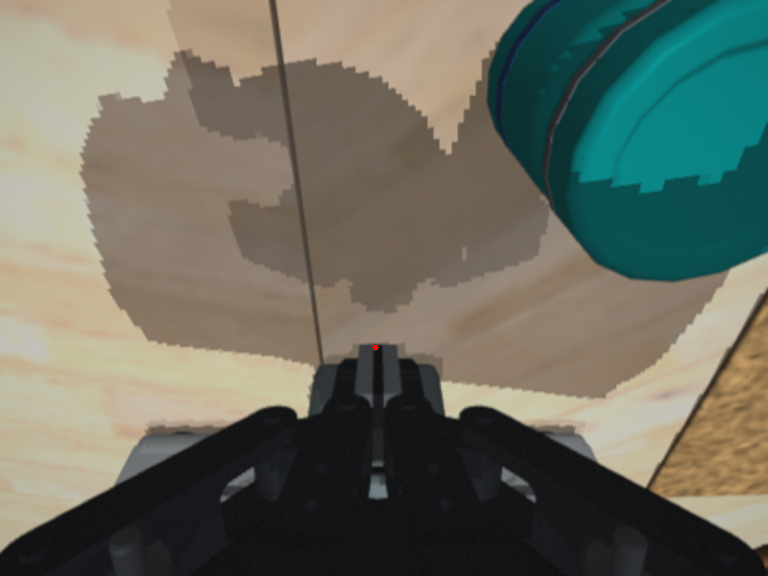

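View pics/d46b.png

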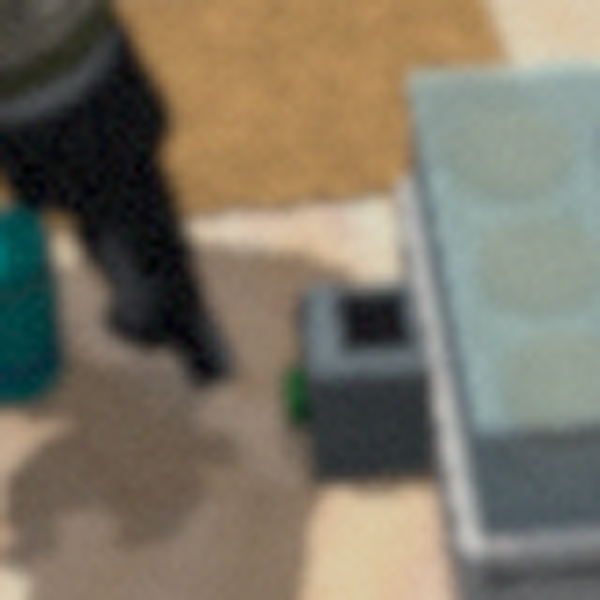

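Emit:
jog_arm(
  travel=[
    [0,0,-0.009],
    [0,0,-0.008],
    [0.005,-0.0006,0],
    [0.005,-0.0006,0],
    [0.004,-0.0005,0],
    [0,0,0],
    [0,0,0],
  ],
  dr=[
    [0,0,0],
    [0,0,0],
    [0,0,0],
    [0,0,0],
    [0,0,0],
    [0,0,0],
    [0,0,0],
  ],
)

```text
time_s: 73.27
position: [0.4541, 0.0061, 0.0236]
tool_rot: [[-0.931, 0.117, 0.346], [0.11, 0.993, -0.039], [-0.348, 0.002, -0.938]]
ft_force: [-0.5, -0.5, -0.7]
grip_width: 0.0
```

Emit:
jog_arm(
  travel=[
    [0.002,-0.0002,0],
    [0.001,-0.0001,0],
    [0,0,0],
  ],
  dr=[
    [0,0,0],
    [0,0,0],
    [0,0,0],
  ],
)

```text
time_s: 73.52
position: [0.4568, 0.0059, 0.0232]
tool_rot: [[-0.931, 0.117, 0.345], [0.11, 0.993, -0.039], [-0.347, 0.002, -0.938]]
ft_force: [-0.2, -0.6, 0.1]
grip_width: 0.0002
```

Emit:
jog_arm(
  travel=[
    [0.002,-0.0002,0],
    [0.001,-0.0001,0],
    [0,0,0],
  ],
  dr=[
    [0,0,0],
    [0,0,0],
    [0,0,0],
  ],
)

```text
time_s: 73.77
position: [0.4595, 0.0057, 0.023]
tool_rot: [[-0.932, 0.117, 0.344], [0.11, 0.993, -0.038], [-0.346, 0.002, -0.938]]
ft_force: [-1.8, 0.1, -0.2]
grip_width: -0.0001
```

Emit:
jog_arm(
  travel=[
    [0.001,-0.0001,0],
    [0.001,-0.0001,0],
    [0,0,0],
  ],
  dr=[
    [0,0,0],
    [0,0,0],
    [0,0,0],
  ],
)

```text
time_s: 74.02
position: [0.4615, 0.0054, 0.023]
tool_rot: [[-0.932, 0.117, 0.344], [0.11, 0.993, -0.039], [-0.346, 0.002, -0.938]]
ft_force: [-2.8, -1.1, 1.2]
grip_width: -0.0001
```

Emit:
jog_arm(
  travel=[
    [0.001,-0.0001,0],
    [0.001,-0.0001,0],
    [0,0,0],
  ],
  dr=[
    [0,0,0],
    [0,0,0],
    [0,0,0],
  ],
)

```text
time_s: 74.27
position: [0.4635, 0.0052, 0.023]
tool_rot: [[-0.932, 0.117, 0.344], [0.11, 0.993, -0.039], [-0.346, 0.002, -0.938]]
ft_force: [-3.5, -0.4, 0.9]
grip_width: 0.0001
```

Emit:
jog_arm(
  travel=[
    [0.001,-0.0001,0],
    [0.001,-0.0001,0],
    [0,0,0],
  ],
  dr=[
    [0,0,0],
    [0,0,0],
    [0,0,0],
  ],
)

```text
time_s: 74.52
position: [0.4653, 0.0051, 0.0229]
tool_rot: [[-0.932, 0.117, 0.344], [0.11, 0.993, -0.038], [-0.346, 0.002, -0.938]]
ft_force: [-5.5, -0.5, 2.8]
grip_width: -0.0002
```

Emit:
jog_arm(
  travel=[
    [0.001,-0.0001,0],
    [0.001,-0.0001,0],
    [0,0,0],
  ],
  dr=[
    [0,0,0],
    [0,0,0],
    [0,0,0],
  ],
)

```text
time_s: 74.77
position: [0.4656, 0.0054, 0.0225]
tool_rot: [[-0.933, 0.117, 0.34], [0.11, 0.993, -0.037], [-0.342, 0.003, -0.94]]
ft_force: [-12.5, -2.5, 6.5]
grip_width: 0.0001
```

Travel from first contact (x ≈ 0.459) to the hard stop (≈ 0.4655) is a clean 6 mm or so. The force rises 1.8 → 3.5 N and then jumps to 12 N, so the button is fully in. Holding, then letting go.

Emit:
jog_arm(
  travel=[
    [0.0005,0,0],
    [0,0,0],
    [0,0,0],
    [0,0,0],
    [0,0,0],
    [0,0,0],
    [0,0,0],
    [0,0,0],
    [0,0,0],
    [0,0,0],
    [0,0,0],
    [0,0,0],
  ],
  dr=[
    [0,0,0],
    [0,0,0],
    [0,0,0],
    [0,0,0],
    [0,0,0],
    [0,0,0],
    [0,0,0],
    [0,0,0],
    [0,0,0],
    [0,0,0],
    [0,0,0],
    [0,0,0],
  ],
)

```text
time_s: 75.77
position: [0.4657, 0.0054, 0.0224]
tool_rot: [[-0.933, 0.117, 0.34], [0.111, 0.993, -0.037], [-0.342, 0.003, -0.94]]
ft_force: [-16.1, -2.5, 7.8]
grip_width: 0.0002
```

Run:
```python
from h import *
im=snap('side','d47'); cv2.imwrite('pics/d47b.png',cv2.resize(im['color'][150:230,190:270,::-1],None,fx=7.5,fy=7.5,interpolation=cv2.INTER_CUBIC))
```

Emit:
jog_arm(
  travel=[
    [-0.002,0.0002,0],
    [-0.003,0.0004,0],
    [-0.004,0.0005,0],
    [-0.006,0.0007,0],
    [-0.006,0.0007,0],
    [-0.004,0.0005,0.02],
    [-0.004,0,0.03],
    [0,0,0.035],
    [0,0,0.035],
    [0,0,0.035],
    [0,0,0.035],
    [0,0,0],
    [0,0,0],
  ],
  dr=[
    [0,0,0],
    [0,0,0],
    [0,0,0],
    [0,0,0],
    [0,0,0],
    [0,0,0],
    [0,0,0],
    [0.012,0.085,0],
    [0.012,0.085,0],
    [0.012,0.085,0],
    [0.006,0.085,0],
    [0,0,0],
    [0,0,0],
  ],
)

```text
time_s: 76.9
position: [0.4425, 0.0088, 0.1835]
tool_rot: [[-0.99, 0.114, 0.087], [0.114, 0.993, -0.001], [-0.087, 0.009, -0.996]]
ft_force: [-0.2, 0.4, -1.3]
grip_width: -0.0001
```

```bash
python3 look.py w48 .066
python3 - <<'E'
from h import *
im=snap('side','d48'); cv2.imwrite('pics/d48b.png',cv2.resize(im['color'][110:310,160:360,::-1],None,fx=3,fy=3,interpolation=cv2.INTER_CUBIC))
im=snap('scene','s48'); cv2.imwrite('pics/s48b.png',cv2.resize(im['color'][120:300,130:340,::-1],None,fx=3.8,fy=3.3,interpolation=cv2.INTER_CUBIC))
E
```

```text
[0.44133835 0.00902265 0.18216375] [375.03006242 264.31192974]
```

View pics/d47b.png

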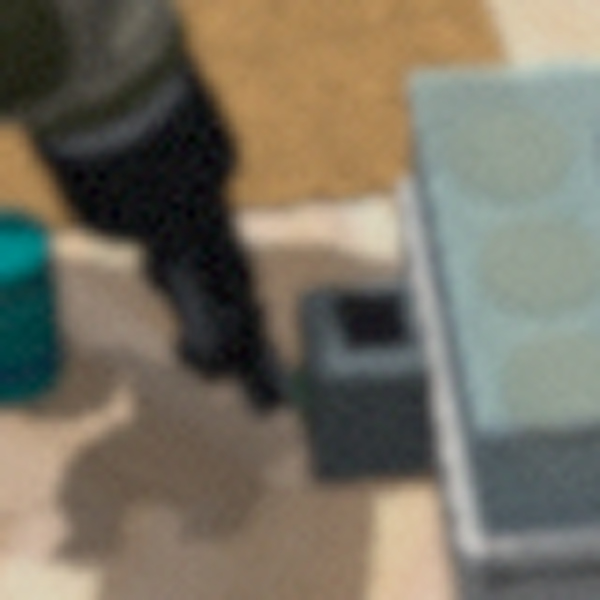

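View pics/d48b.png

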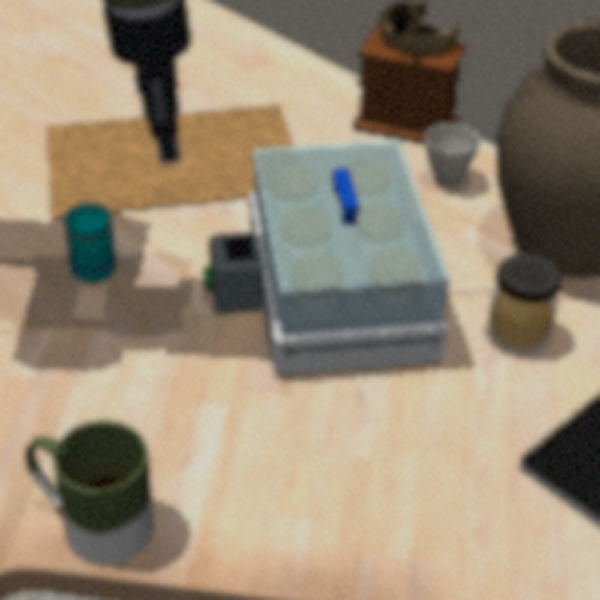

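View pics/s48b.png

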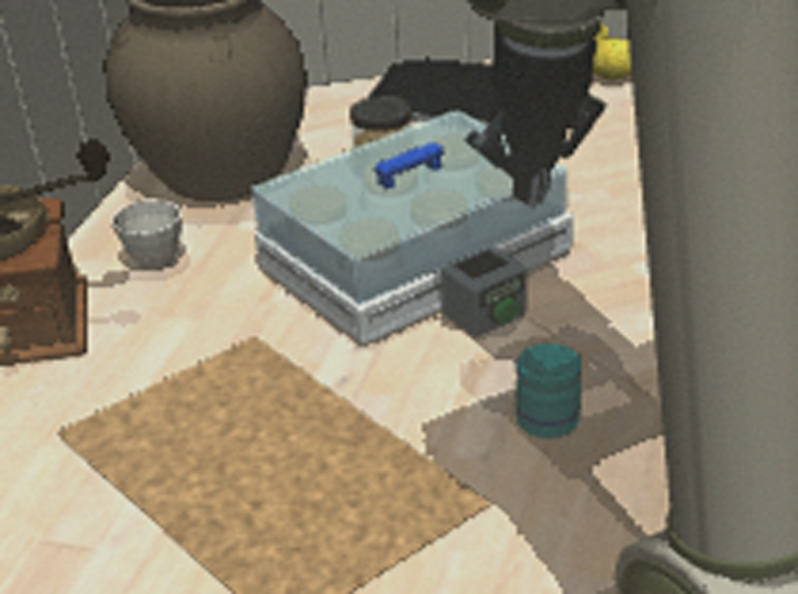

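View pics/w48b.png

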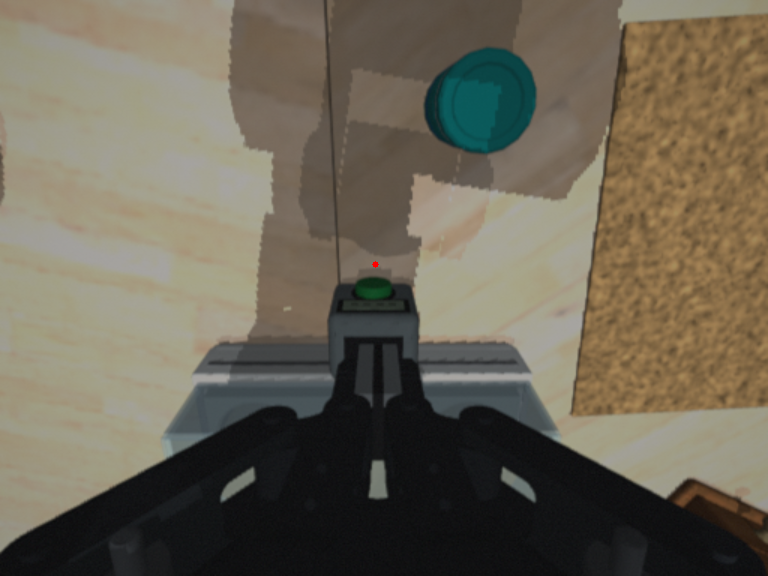

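The button was in while held and is out again after release. The timer is upright against the maker, the cover is flat, and the mug and honey jar are where they were. Handing in.

```bash
python3 -c "
from rig import close_job; print(close_job())"
```

```text
the job is handed in; nothing more can be done
None
```

I put all six mat jars into wells of their own and set the clear cover on. I then slid the timer upright against the maker, pushed the start button in, held it about a second and let go. The job was handed in at about 77 s.

**What the last checks showed**
- **Jars:** each one touched down about 25 mm above the worktop, the well-floor height. The lids stood upright in the views taken before the cover went on.
- **Cover:** it touched down at the expected height, and its rim line looks parallel to the shoulder in the side view.
- **Timer:** it stands upright with its back against the maker, and the button is out again.
- **Bystanders:** the mug and honey jar look unmoved in the final pictures, and the turquoise jar was left alone.

**What went wrong and was mended**
- **First jar:** it jammed tilted on a well rim because my first well positions were about 4 mm off. I took it out, stood it on the mat, re-measured and inserted it again.
- **Timer grip:** when I gripped the timer it tilted back and was briefly pressed on the worktop with about 46 N while I levelled it. I released it upright and pushed it by its front face instead.
- **Start button:** the button was pressed twice. The first press may have stopped short because the wide part of the fingers met the timer's front. The second travelled about 6 mm, with the force rising from 1.8 to 3.5 N and then jumping to 12 N at the stop.
- **Display:** I looked only after the first press. It still appeared to show dashes, so it neither confirms nor contradicts the start.

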